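# Jar lids into the drying tray, rim down

### The job

The jar lids are to be dried. Push down the cap of the jar in the bench holder and turn it anticlockwise to unlock it, then lift it off, and set it and every lid that lies on the table in the pockets of the drying tray, one to a pocket, each flat on the pocket floor with its open rim down. Do not tip over the white wash bottle or the brown bottle.

Things in the scene. Friction and masses are not known exactly. Their poses are not given: they have to be found in the camera images.
- lid_a_mid (a point): white eight-sided hollow plastic lid, 60 mm across flats (65 across corners), 32 mm high, 50 g, closed on one face, open rim on the other. Point: its centre, 16 mm from either face. z axis from the open rim to the closed face (z up = rim down); flats face its x axis and every 45 degrees from there. On the table, rim up at first. May be absent.
- lid_b_mid (a point): white eight-sided hollow plastic lid, 60 mm across flats (65 across corners), 32 mm high, 50 g, closed on one face, open rim on the other. Point: its centre, 16 mm from either face. z axis from the open rim to the closed face (z up = rim down); flats face its x axis and every 45 degrees from there. On the table, rim down at first. May be absent.
- lid_c_mid (a point): white eight-sided hollow plastic lid, 60 mm across flats (65 across corners), 32 mm high, 50 g, closed on one face, open rim on the other. Point: its centre, 16 mm from either face. z axis from the open rim to the closed face (z up = rim down); flats face its x axis and every 45 degrees from there. On the table, rim up at first. May be absent.
- lid_d_mid (a point): white eight-sided hollow plastic lid, 60 mm across flats (65 across corners), 32 mm high, 50 g, closed on one face, open rim on the other. Point: its centre, 16 mm from either face. z axis from the open rim to the closed face (z up = rim down); flats face its x axis and every 45 degrees from there. On the table, rim up at first. May be absent.
- jar_cap_mid (a point): white eight-sided hollow plastic lid, 60 mm across flats (65 across corners), 32 mm high, 50 g, closed on one face, open rim on the other. Point: its centre, 16 mm from either face. z axis from the open rim to the closed face (z up = rim down); flats face its x axis and every 45 degrees from there. This one is the jar's cap, at first locked on the jar, rim 78 mm above the table; its mass may differ by up to 40 percent.
- jar_mouth (a point): fixed amber jar with a grey neck, in an aluminium bench holder 104 mm square and 24 mm high; the jar is 70 mm wide. This point is where the locked cap's centre sits, 94 mm above the table; its x axis is that of the locked cap.
- plug (a joint): spring plug in the neck under the cap (m, 1000 N/m): -0.001 with the cap locked, 0 with it off. To unlock, push the cap down 6 mm (10 N; hard stop at 8 mm) so that its lugs clear a 4 mm tooth (plug below -0.005), keep it down, turn it 60 degrees anticlockwise seen from above (free from 45 to 140), lift straight up; the neck reaches 18 mm above the rim's height.
- wash_bottle: white wash bottle, 59 x 77 x 157 mm, loose, stands upright; origin at the centre of its underside.
- turntable: fixed turntable left of the work, grey wheel 200 mm across, 85 mm high; origin under its centre. Keep the hand clear of it.
- amber_bottle: brown bottle with white cap, 61 mm wide and 122 mm tall, loose, stands upright; origin at the centre of its underside.
- pocket_1 (a point): centre of the floor of a pocket (far row (+x), left (+y)) of the fixed aluminium drying tray (212 x 312 mm, 14 mm high, 2 rows of 3 pockets, 100 mm apart). Each pocket is 72 mm square and 8 mm deep, floor 6 mm above the table; axes along the tray's sides.
- pocket_2 (a point): centre of the floor of a pocket (far row (+x), middle) of the fixed aluminium drying tray (212 x 312 mm, 14 mm high, 2 rows of 3 pockets, 100 mm apart). Each pocket is 72 mm square and 8 mm deep, floor 6 mm above the table; axes along the tray's sides.
- pocket_3 (a point): centre of the floor of a pocket (far row (+x), right (-y)) of the fixed aluminium drying tray (212 x 312 mm, 14 mm high, 2 rows of 3 pockets, 100 mm apart). Each pocket is 72 mm square and 8 mm deep, floor 6 mm above the table; axes along the tray's sides.
- pocket_4 (a point): centre of the floor of a pocket (near row (-x), left (+y)) of the fixed aluminium drying tray (212 x 312 mm, 14 mm high, 2 rows of 3 pockets, 100 mm apart). Each pocket is 72 mm square and 8 mm deep, floor 6 mm above the table; axes along the tray's sides.
- pocket_5 (a point): centre of the floor of a pocket (near row (-x), middle) of the fixed aluminium drying tray (212 x 312 mm, 14 mm high, 2 rows of 3 pockets, 100 mm apart). Each pocket is 72 mm square and 8 mm deep, floor 6 mm above the table; axes along the tray's sides.
- pocket_6 (a point): centre of the floor of a pocket (near row (-x), right (-y)) of the fixed aluminium drying tray (212 x 312 mm, 14 mm high, 2 rows of 3 pockets, 100 mm apart). Each pocket is 72 mm square and 8 mm deep, floor 6 mm above the table; axes along the tray's sides.
There are look-alikes about, which are no part of the job. What is shaped like the part that bears lid_b_mid but red or turquoise is not meant.

How it is judged:
On the way, in this order (a step that is already met when the one before it is completed fails the run):
1. the jar cap is pushed down past the tooth (value of joint plug below -0.0045 m and horizontal distance between jar_cap_mid and jar_mouth below 0.006 m), for 0.05 s.
2. the jar cap is unlocked and lifted clear of the neck (z of jar_cap_mid in the frame of jar_mouth above 0.02 m), for 0.1 s.
At the end, for the whole second after the job is handed in: The jar cap and every lid present lie in tray pockets, centre within 10 mm of a pocket's centre, rim down within 0.12 rad, on the pocket floor (centre 12 to 19 mm above it) (angle between each of jar_cap_mid, lid_a_mid, lid_b_mid, lid_c_mid, lid_d_mid's own z axis and vertical below 0.12 rad and ((horizontal distance between jar_cap_mid and pocket_1 below 0.01 m and z of jar_cap_mid in the frame of pocket_1 between 0.012 and 0.019 m) or (horizontal distance between jar_cap_mid and pocket_2 below 0.01 m and z of jar_cap_mid in the frame of pocket_2 between 0.012 and 0.019 m) or (horizontal distance between jar_cap_mid and pocket_3 below 0.01 m and z of jar_cap_mid in the frame of pocket_3 between 0.012 and 0.019 m) or (horizontal distance between jar_cap_mid and pocket_4 below 0.01 m and z of jar_cap_mid in the frame of pocket_4 between 0.012 and 0.019 m) or (horizontal distance between jar_cap_mid and pocket_5 below 0.01 m and z of jar_cap_mid in the frame of pocket_5 between 0.012 and 0.019 m) or (horizontal distance between jar_cap_mid and pocket_6 below 0.01 m and z of jar_cap_mid in the frame of pocket_6 between 0.012 and 0.019 m)) and ((horizontal distance between lid_a_mid and pocket_1 below 0.01 m and z of lid_a_mid in the frame of pocket_1 between 0.012 and 0.019 m) or (horizontal distance between lid_a_mid and pocket_2 below 0.01 m and z of lid_a_mid in the frame of pocket_2 between 0.012 and 0.019 m) or (horizontal distance between lid_a_mid and pocket_3 below 0.01 m and z of lid_a_mid in the frame of pocket_3 between 0.012 and 0.019 m) or (horizontal distance between lid_a_mid and pocket_4 below 0.01 m and z of lid_a_mid in the frame of pocket_4 between 0.012 and 0.019 m) or (horizontal distance between lid_a_mid and pocket_5 below 0.01 m and z of lid_a_mid in the frame of pocket_5 between 0.012 and 0.019 m) or (horizontal distance between lid_a_mid and pocket_6 below 0.01 m and z of lid_a_mid in the frame of pocket_6 between 0.012 and 0.019 m)) and ((horizontal distance between lid_b_mid and pocket_1 below 0.01 m and z of lid_b_mid in the frame of pocket_1 between 0.012 and 0.019 m) or (horizontal distance between lid_b_mid and pocket_2 below 0.01 m and z of lid_b_mid in the frame of pocket_2 between 0.012 and 0.019 m) or (horizontal distance between lid_b_mid and pocket_3 below 0.01 m and z of lid_b_mid in the frame of pocket_3 between 0.012 and 0.019 m) or (horizontal distance between lid_b_mid and pocket_4 below 0.01 m and z of lid_b_mid in the frame of pocket_4 between 0.012 and 0.019 m) or (horizontal distance between lid_b_mid and pocket_5 below 0.01 m and z of lid_b_mid in the frame of pocket_5 between 0.012 and 0.019 m) or (horizontal distance between lid_b_mid and pocket_6 below 0.01 m and z of lid_b_mid in the frame of pocket_6 between 0.012 and 0.019 m)) and ((horizontal distance between lid_c_mid and pocket_1 below 0.01 m and z of lid_c_mid in the frame of pocket_1 between 0.012 and 0.019 m) or (horizontal distance between lid_c_mid and pocket_2 below 0.01 m and z of lid_c_mid in the frame of pocket_2 between 0.012 and 0.019 m) or (horizontal distance between lid_c_mid and pocket_3 below 0.01 m and z of lid_c_mid in the frame of pocket_3 between 0.012 and 0.019 m) or (horizontal distance between lid_c_mid and pocket_4 below 0.01 m and z of lid_c_mid in the frame of pocket_4 between 0.012 and 0.019 m) or (horizontal distance between lid_c_mid and pocket_5 below 0.01 m and z of lid_c_mid in the frame of pocket_5 between 0.012 and 0.019 m) or (horizontal distance between lid_c_mid and pocket_6 below 0.01 m and z of lid_c_mid in the frame of pocket_6 between 0.012 and 0.019 m)) and ((horizontal distance between lid_d_mid and pocket_1 below 0.01 m and z of lid_d_mid in the frame of pocket_1 between 0.012 and 0.019 m) or (horizontal distance between lid_d_mid and pocket_2 below 0.01 m and z of lid_d_mid in the frame of pocket_2 between 0.012 and 0.019 m) or (horizontal distance between lid_d_mid and pocket_3 below 0.01 m and z of lid_d_mid in the frame of pocket_3 between 0.012 and 0.019 m) or (horizontal distance between lid_d_mid and pocket_4 below 0.01 m and z of lid_d_mid in the frame of pocket_4 between 0.012 and 0.019 m) or (horizontal distance between lid_d_mid and pocket_5 below 0.01 m and z of lid_d_mid in the frame of pocket_5 between 0.012 and 0.019 m) or (horizontal distance between lid_d_mid and pocket_6 below 0.01 m and z of lid_d_mid in the frame of pocket_6 between 0.012 and 0.019 m))); the robot touches nothing.
It fails at once if the wash bottle is tipped over (angle between wash_bottle's own z axis and vertical above 0.6 rad).
It fails at once if the brown bottle is tipped over (angle between amber_bottle's own z axis and vertical above 0.6 rad).
Of lid_a, lid_b, lid_c, lid_d only 3 to 4 are there at a start; the rules pass over those that are not, and their reading is None.
At some moment in a run one of lid_a, lid_b, lid_c, lid_d may be knocked a few centimetres aside while the robot is not near it.
It also fails if it takes over 210 s, if anything falls off the work surface, if the arm or the gripper's body presses on something with over 40 N, if the wrist force passes 120 N, or if a joint passes its speed limit or range.

### The arm

A 7-joint arm with a two-finger parallel gripper is mounted at the origin on a cart in front of the work surface, level with it; the furniture and walls round the work are solid. World frame = base frame: x ahead of the robot, y to its left, z up, the work surface at z = 0. Lengths are in m, angles in rad, forces in N, time in s.
With the tool pointing down it reaches from about 0.425 to 0.975 m from the base axis. Payload 16.7 kg.
Tool frame: the origin (TCP) lies at the very end of the fingers, on their centre line; the grasp point (between the pads) lies 19 mm behind it; y points along the fingers, x is the direction in which the jaws open and shut, and the axes are right-handed (so a half turn about y gives the same grasp; the last joint's range is limited). The gripper opens to 85 mm and grips with 20 to 120 N. Pads are 22 mm wide; open, the fingers measure 114 mm over their backs; the gripper's body (76 mm by 85 mm) begins 54 mm behind the grasp point. The pads swing forward as they close: fully open they stand 13 mm farther back than shut.
Start: joints at [1.194, 0.426, 0.074, 1.606, -0.034, 1.111, -0.067], TCP at [0.152, -0.658, 0.231] pointing down, gripper open.
Joint ranges: [-2.85, 2.85], [-0.5, 2.14], [-1.23, 1.37], [0.21, 2.46], [-1.02, 4.16], [0.16, 2.05], [-2.73, 2.73]. Speed limits (rad/s): [1.89, 1.89, 2.39, 2.39, 3.01, 3.01, 3.01].

### API

Orientations are given as a rotation vector (axis times angle).
In Python, from station import manip gives the robot as it stands.
- The arm moves only by the tool send_rows, never from a script. Its argument "steps" is a list of rows, each an object of numbers: "hand": the finger opening in mm, from 0 to 85.4; "tx", "ty", "tz": the shift along the tool's x, y, z in mm; "rx", "ry", "rz": the turn, a rotation vector about the tool's x, y, z in degrees. In form: [{"hand": .., "tx": .., "ty": .., "tz": .., "rx": .., "ry": .., "rz": ..}, ...]. A call has 1 to 10 rows; each row shifts and turns the pose as measured when the row begins, along the tool's axes as they then stand; what a row does not reach is not made up. A row lasts 1/10 s, in which the tool goes at most 50 mm and 8.59 degrees, less where a joint would pass 70% of its speed; a pose out of reach is approached as far as the arm can. A call with a gripper value outside its range is refused whole. The fingers move at their own pace and stop on an object; the grip force is fixed at half the most. Time passes only in rows, so rows that do not move let the fingers close. It gives the time, the measured TCP pose, the force and the opening at its end, in the units of the state.
- manip.get_state(): the state, without advancing time (a new reading comes with each control period).
- manip.grab_frame(name): name is "scene" or "top" or "wrist"; returns (picture, depth): 400x640x3 uint8, red, green, blue; 400x640 float32, m along the optical axis (not along the pixel's ray), 0 where there is no reading.
- manip.calibration(name): a dict with "K" (3x3 intrinsics, pixels), "R" (3x3) and "t" (3): a world point X has camera coordinates R X + t; the wrist camera has in their place "tool_from_camera" (4x4, takes a point from camera to tool coordinates, whose origin is the TCP and whose axes are the tool frame's). Camera axes: x right, y down, z forward; pixel columns grow to the right and rows downward; lengths in m; the calibration is good to about 2 mm. A picture is of the moment at which its call begins: read the wrist's pose just before it. calibration takes no time and is no camera call.
- manip.hand_in(): hands the job in, once; it reports no verdict.
The state is a dict: "t": time; "q": joint angles; "dq": joint speeds; "joint_efforts": joint torques, N m; "position": TCP position; "tcp_rot": TCP orientation; "wrist_force": force on the tool from outside, world axes, zero at the start; "wrist_torque": the same for the moment, N m; "opening": finger opening in m.
Only numpy, scipy, OpenCV 4.12 (cv2) and the standard library are available. Lean on these libraries where they do the work, as an engineer would, in place of code of your own. Each camera call takes 0.05 s, during which the arm holds its last target.

## Working session

There is one attempt and no reset: what is moved stays moved. The work goes in short steps, Python scripts to look and compute and a tool call to move; the robot and the scene stay as the last step left them, time stands still between calls to the robot, and variables do not carry over. Pictures are saved under pics/ and viewed, and the job is handed in when it is done.

Besides the shell and the picture viewer there is one more tool, called after ">>>" as name(argument=value, ...), one argument or row to a line, values as JSON. send_rows: Moves the arm, as the interface text tells. Its arguments: {"type":"object","properties":{"steps":{"type":"array"}},"required":["steps"]}

```bash
ls; mkdir -p pics; cat > look.py <<'E'
import sys,cv2,numpy as np
from station import manip
def snap(name,tag):
    s=manip.get_state(); im,d=manip.grab_frame(name)
    cv2.imwrite(f'pics/{tag}.png',im[:,:,::-1]); np.savez(f'pics/{tag}.npz',im=im,d=d,pos=s['position'],rot=s['tcp_rot'])
    return s,im,d
E
python3 - <<'E'
from look import *
for n in ('scene','top','wrist'):
    snap(n,n+'0'); c=manip.calibration(n); print(n,{k:np.round(v,3).tolist() for k,v in c.items()})
s=manip.get_state(); print({k:np.round(v,3).tolist() for k,v in s.items()})
E
```

```text
pics
scene {'K': [[407.159, 0.0, 320.486], [0.0, 407.159, 204.086], [0.0, 0.0, 1.0]], 'R': [[-0.531, -0.847, 0.011], [-0.56, 0.341, -0.755], [0.636, -0.407, -0.656]], 't': [0.408, 0.294, 1.113]}
top {'K': [[496.018, 0.0, 312.717], [0.0, 496.018, 195.927], [0.0, 0.0, 1.0]], 'R': [[0.186, -0.982, 0.01], [-0.82, -0.161, -0.549], [0.541, 0.094, -0.836]], 't': [0.082, 0.523, 1.654]}
wrist {'K': [[340.777, 0.0, 320.191], [0.0, 340.777, 200.421], [0.0, 0.0, 1.0]], 'tool_from_camera': [[1.0, 0.001, 0.0, -0.001], [0.0, -0.296, 0.955, -0.143], [0.001, -0.955, -0.296, 0.075], [0.0, 0.0, 0.0, 1.0]]}
{'t': 0.15, 'q': [1.194, 0.427, 0.074, 1.606, -0.034, 1.111, -0.067], 'dq': [-0.0, -0.003, 0.0, -0.002, -0.001, -0.001, -0.001], 'joint_efforts': [0.003, -95.032, 3.762, -46.376, 0.019, 0.008, 0.0], 'position': [0.152, -0.657, 0.231], 'tcp_rot': [-1.308, 1.04, -1.039], 'wrist_force': [-1.003, -0.152, 0.456], 'wrist_torque': [0.002, 0.008, 0.003], 'opening': 0.085}
```

View pics/scene0.png

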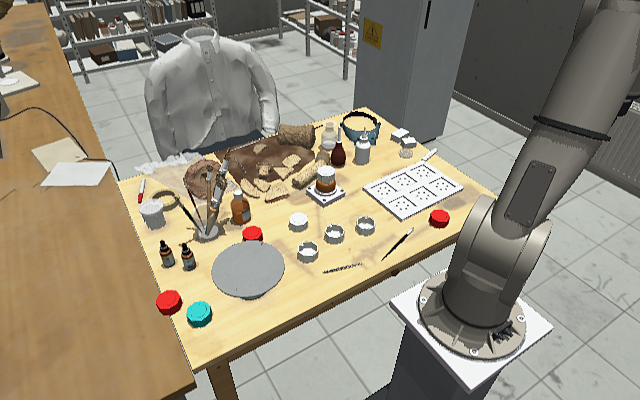

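View pics/top0.png

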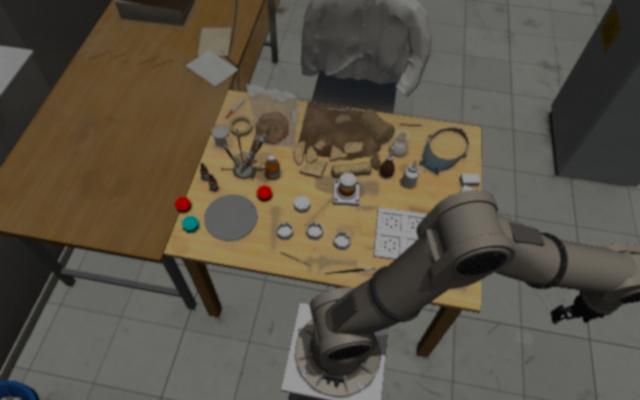

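View pics/wrist0.png

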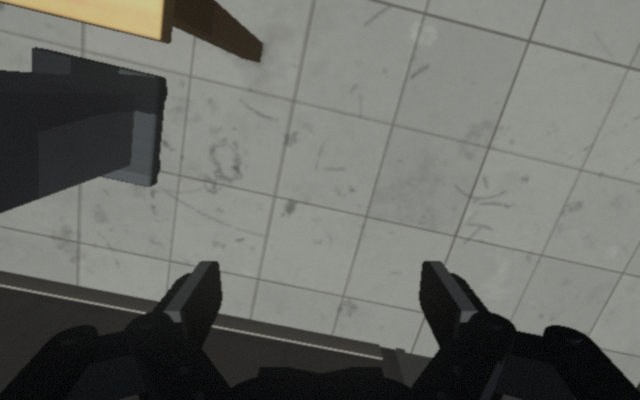

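The scene view shows the rim-down white lid at about (298,221) and three rim-up lids at (308,252), (334,234) and (365,226). The jar is at (326,175), the tray at (412,190), and red/turquoise decoys lie around them. Next I measure these with depth and rays.

```bash
cat >> look.py <<'E'
from scipy.spatial.transform import Rotation as Rn
def cloud(tag,name):
    z=np.load(f'pics/{tag}.npz'); d=z['d']; im=z['im']; c=manip.calibration(name); K=np.array(c['K'])
    v,u=np.indices(d.shape); P=np.stack([(u-K[0,2])/K[0,0]*d,(v-K[1,2])/K[1,1]*d,d],-1)
    if name=='wrist':
        T=np.array(c['tool_from_camera']); R=Rn.from_rotvec(z['rot']).as_matrix()
        P=P@T[:3,:3].T+T[:3,3]; P=P@R.T+z['pos']
    else: P=(P-np.array(c['t']))@np.array(c['R'])
    P[d==0]=np.nan
    return im,P
def ray(tag,name,uv,h):
    z=np.load(f'pics/{tag}.npz'); c=manip.calibration(name); K=np.array(c['K'])
    d=np.linalg.inv(K)@np.array([uv[0],uv[1],1.])
    if name=='wrist':
        T=np.array(c['tool_from_camera']); R=Rn.from_rotvec(z['rot']).as_matrix()
        o=R@T[:3,3]+z['pos']; d=R@T[:3,:3]@d
    else:
        R=np.array(c['R']); o=-R.T@np.array(c['t']); d=R.T@d
    return o+d*(h-o[2])/d[2]
E
python3 - <<'E'
from look import *
im,P=cloud('scene0','scene')
im2=cv2.resize(im[100:360,100:500],None,fx=2,fy=2,interpolation=cv2.INTER_CUBIC)
cv2.imwrite('pics/scene0z.png',im2[:,:,::-1])
for uv in [(298,221),(308,252),(334,234),(365,226),(326,170),(412,190),(250,270),(240,208),(362,150),(440,218),(350,195)]:
    print(uv,np.round(P[uv[1],uv[0]],3))
hsv=cv2.cvtColor(im,cv2.COLOR_RGB2HSV)
m=((hsv[...,1]<50)&(hsv[...,2]>120)&(P[...,2]>0.004)&(P[...,2]<.13)&(P[...,0]>.3)&(P[...,0]<1.2)).astype(np.uint8)
n,l,st,ce=cv2.connectedComponentsWithStats(m)
for i in range(1,n):
    if st[i,4]>40:
        Q=P[l==i]; print(np.round(ce[i]),st[i,4],'z max',np.round(np.percentile(Q[:,2],[5,50,95]),3),'x',np.round(np.percentile(Q[:,0],[2,98]),3),'y',np.round(np.percentile(Q[:,1],[2,98]),3))
E
```

```text
(298, 221) [0.528 0.238 0.033]
(308, 252) [0.415 0.267 0.006]
(334, 234) [0.441 0.153 0.003]
(365, 226) [ 0.42   0.042 -0.   ]
(326, 170) [0.626 0.068 0.112]
(412, 190) [ 0.474 -0.212  0.011]
(250, 270) [0.38  0.471 0.082]
(240, 208) [0.641 0.387 0.072]
(362, 150) [ 0.713 -0.155  0.069]
(440, 218) [ 0.296 -0.172  0.031]
(350, 195) [ 0.584 -0.013 -0.005]
[329. 136.] 327 z max [0.018 0.066 0.111] x [0.761 0.914] y [-0.141 -0.076]
[400. 133.] 91 z max [0.023 0.028 0.031] x [0.764 0.812] y [-0.453 -0.382]
[409. 140.] 71 z max [0.01  0.025 0.029] x [0.698 0.771] y [-0.442 -0.386]
[363. 145.] 103 z max [0.024 0.082 0.093] x [0.705 0.827] y [-0.271 -0.146]
[413. 188.] 2412 z max [0.005 0.011 0.015] x [0.379 0.61 ] y [-0.418 -0.074]
[181. 161.] 399 z max [0.004 0.009 0.018] x [1.039 1.13 ] y [0.375 0.51 ]
[151. 169.] 254 z max [0.005 0.008 0.015] x [1.027 1.142] y [0.526 0.615]
[326. 171.] 162 z max [0.1   0.109 0.112] x [0.6   0.749] y [0.003 0.096]
[ 83. 181.] 133 z max [0.004 0.006 0.009] x [1.124 1.193] y [0.754 0.849]
[142. 186.] 52 z max [0.009 0.013 0.017] x [0.969 1.045] y [0.607 0.639]
[325. 193.] 276 z max [0.019 0.023 0.037] x [0.574 0.671] y [0.018 0.121]
[237. 192.] 42 z max [0.117 0.119 0.121] x [0.653 0.679] y [0.368 0.393]
[151. 207.] 315 z max [0.077 0.081 0.084] x [0.752 0.825] y [0.597 0.664]
[298. 219.] 192 z max [0.028 0.031 0.034] x [0.511 0.567] y [0.204 0.259]
[370. 224.] 46 z max [0.005 0.028 0.032] x [0.379 0.429] y [0.023 0.068]
[207. 230.] 207 z max [0.018 0.041 0.091] x [0.62  0.642] y [0.477 0.534]
[247. 268.] 3151 z max [0.081 0.084 0.086] x [0.306 0.483] y [0.383 0.56 ]
[302. 248.] 43 z max [0.004 0.03  0.033] x [0.39  0.437] y [0.254 0.302]
```

View pics/scene0z.png

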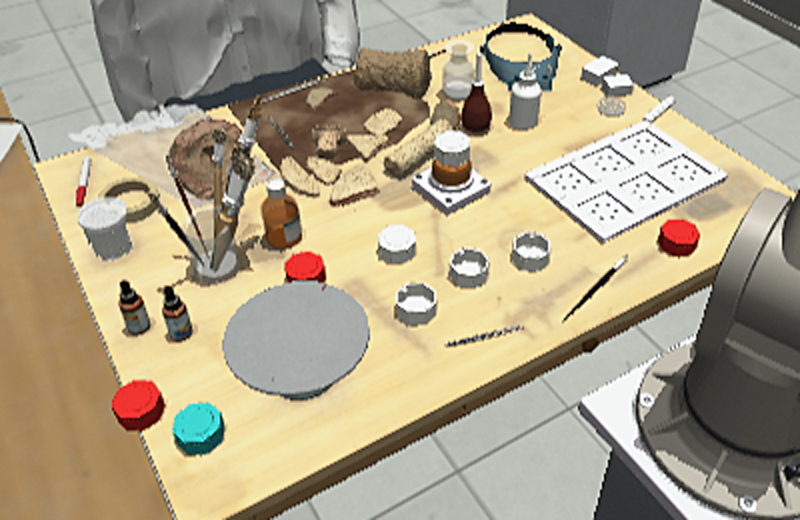

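```bash
cat > plan.py <<'E'
from look import *
def plan(pos,R,n=None,rowmax=45,degmax=8.3):
    """print rows (tool axes) leading to pos,R from the present pose"""
    s=manip.get_state(); p=np.array(s['position']); R0=Rn.from_rotvec(s['tcp_rot']); R=R0 if R is None else R
    rv=(R0.inv()*R).as_rotvec(degrees=True); pos=np.array(pos,float)
    k=max(1,int(np.ceil(max(np.linalg.norm(pos-p)*1000/rowmax,np.linalg.norm(rv)/degmax)))) if n is None else n
    print('t',round(s['t'],2),'pos',np.round(p,4),'open',round(s['opening'],4),'F',np.round(s['wrist_force'],1))
    print('rows',k,'total turn',np.round(rv,1))
    if np.linalg.norm(rv)<1:
        print(' each',np.round(R0.inv().apply(pos-p)*1000/k,1)); return
    for i in range(k):
        Ri=R0*Rn.from_rotvec(rv*i/k,degrees=True); print(' ',np.round(Ri.inv().apply(pos-p)*1000/k,1).tolist(),np.round(rv/k,2).tolist())
def down(yaw):
    """tool down (y=-Z), tool x at angle yaw (deg) from world x; z = x cross y"""
    c,s_=np.cos(np.radians(yaw)),np.sin(np.radians(yaw)); x=np.array([c,s_,0]); y=np.array([0,0,-1.]); return Rn.from_matrix(np.stack([x,y,np.cross(x,y)],1))
E
python3 - <<'E'
from plan import *
s=manip.get_state(); print(np.round(Rn.from_rotvec(s['tcp_rot']).as_matrix(),3))
for yw in (-90,90,0): print(yw,np.round(down(yw).as_matrix(),2).tolist())
plan([0.5,-0.2,0.42],down(-90))
E
```

```text
[[ 0.226 -0.     0.974]
 [-0.974  0.001  0.226]
 [-0.001 -1.    -0.   ]]
-90 [[0.0, 0.0, 1.0], [-1.0, 0.0, 0.0], [0.0, -1.0, 0.0]]
90 [[0.0, 0.0, -1.0], [1.0, 0.0, 0.0], [0.0, -1.0, 0.0]]
0 [[1.0, 0.0, 0.0], [0.0, 0.0, 1.0], [0.0, -1.0, 0.0]]
t 0.15 pos [ 0.1524 -0.6573  0.2308] open 0.0854 F [-1.  -0.2  0.5]
rows 14 total turn [ 0.  13.1 -0.1]
  [-26.2, -13.5, 31.6] [0.0, 0.93, -0.0]
  [-26.7, -13.5, 31.1] [0.0, 0.93, -0.0]
  [-27.2, -13.5, 30.7] [0.0, 0.93, -0.0]
  [-27.7, -13.5, 30.2] [0.0, 0.93, -0.0]
  [-28.2, -13.5, 29.8] [0.0, 0.93, -0.0]
  [-28.7, -13.5, 29.3] [0.0, 0.93, -0.0]
  [-29.2, -13.5, 28.9] [0.0, 0.93, -0.0]
  [-29.6, -13.5, 28.4] [0.0, 0.93, -0.0]
  [-30.1, -13.5, 27.9] [0.0, 0.93, -0.0]
  [-30.5, -13.5, 27.4] [0.0, 0.93, -0.0]
  [-31.0, -13.5, 26.9] [0.0, 0.93, -0.0]
  [-31.4, -13.5, 26.4] [0.0, 0.93, -0.0]
  [-31.8, -13.5, 25.9] [0.0, 0.93, -0.0]
  [-32.3, -13.5, 25.4] [0.0, 0.93, -0.0]
```

>>> send_rows(
  steps=[
    {"ty":-40,"tx":-15,"tz":15,"ry":1.3},
    {"ty":-40,"tx":-25,"tz":25,"ry":1.3},
    {"tx":-30,"ty":-15,"tz":30,"ry":1.3},
    {"tx":-30,"ty":-15,"tz":30,"ry":1.3},
    {"tx":-35,"ty":-15,"tz":30,"ry":1.3},
    {"tx":-35,"ty":-15,"tz":30,"ry":1.3},
    {"tx":-35,"ty":-15,"tz":30,"ry":1.3},
    {"tx":-35,"ty":-15,"tz":30,"ry":1.3},
    {"tx":-35,"ty":-10,"tz":30,"ry":1.3},
    {"tx":-35,"ty":-10,"tz":30,"ry":1.3},
  ],
)

```text
$.steps[0]: bad value
```

>>> send_rows(
  steps=[
    {"hand":85,"tx":-15,"ty":-40,"tz":15,"rx":0,"ry":1.3,"rz":0},
    {"hand":85,"tx":-25,"ty":-40,"tz":25,"rx":0,"ry":1.3,"rz":0},
    {"hand":85,"tx":-30,"ty":-15,"tz":30,"rx":0,"ry":1.3,"rz":0},
    {"hand":85,"tx":-30,"ty":-15,"tz":30,"rx":0,"ry":1.3,"rz":0},
    {"hand":85,"tx":-35,"ty":-15,"tz":30,"rx":0,"ry":1.3,"rz":0},
    {"hand":85,"tx":-35,"ty":-15,"tz":30,"rx":0,"ry":1.3,"rz":0},
    {"hand":85,"tx":-35,"ty":-15,"tz":30,"rx":0,"ry":1.3,"rz":0},
    {"hand":85,"tx":-35,"ty":-15,"tz":30,"rx":0,"ry":1.3,"rz":0},
    {"hand":85,"tx":-35,"ty":-10,"tz":30,"rx":0,"ry":1.3,"rz":0},
    {"hand":85,"tx":-35,"ty":-10,"tz":30,"rx":0,"ry":1.3,"rz":0},
  ],
)

```text
t: 1.15
position: [0.3985, -0.3093, 0.4245]
tcp_rot: [-1.2, 1.228, -1.217]
wrist_force: [1.3, -0.9, -0.4]
opening: 0.0848
```

```bash
python3 - <<'E'
from plan import *
plan([0.5,0.05,0.42],down(-90))
E
```

```text
t 1.15 pos [ 0.3985 -0.3093  0.4245] open 0.0848 F [ 1.3 -0.9 -0.4]
rows 9 total turn [ 0.2 -1.1 -0.3]
  [-40.1, 0.7, 10.5] [0.03, -0.12, -0.03]
  [-40.1, 0.6, 10.6] [0.03, -0.12, -0.03]
  [-40.1, 0.6, 10.7] [0.03, -0.12, -0.03]
  [-40.1, 0.6, 10.8] [0.03, -0.12, -0.03]
  [-40.0, 0.6, 10.9] [0.03, -0.12, -0.03]
  [-40.0, 0.6, 11.0] [0.03, -0.12, -0.03]
  [-40.0, 0.6, 11.0] [0.03, -0.12, -0.03]
  [-40.0, 0.5, 11.1] [0.03, -0.12, -0.03]
  [-39.9, 0.5, 11.2] [0.03, -0.12, -0.03]
```

>>> send_rows(
  steps=[
    {"hand":85,"tx":-41,"ty":0,"tz":11,"rx":0,"ry":0,"rz":0},
    {"hand":85,"tx":-41,"ty":0,"tz":11,"rx":0,"ry":0,"rz":0},
    {"hand":85,"tx":-41,"ty":0,"tz":11,"rx":0,"ry":0,"rz":0},
    {"hand":85,"tx":-41,"ty":0,"tz":11,"rx":0,"ry":0,"rz":0},
    {"hand":85,"tx":-41,"ty":0,"tz":11,"rx":0,"ry":0,"rz":0},
    {"hand":85,"tx":-41,"ty":0,"tz":11,"rx":0,"ry":-1,"rz":0},
    {"hand":85,"tx":-41,"ty":0,"tz":11,"rx":0,"ry":0,"rz":0},
    {"hand":85,"tx":-41,"ty":0,"tz":11,"rx":0,"ry":0,"rz":0},
    {"hand":85,"tx":0,"ty":0,"tz":0,"rx":0,"ry":0,"rz":0},
  ],
)

```text
t: 2.05
position: [0.494, 0.0376, 0.4268]
tcp_rot: [-1.21, 1.208, -1.2]
wrist_force: [-0.1, -0.9, 0.0]
opening: 0.0848
```

```bash
python3 - <<'E'
from plan import *
snap('wrist','w1'); s=manip.get_state(); print(s['position'],np.round(s['q'],3))
E
```

```text
[0.49376047 0.03494061 0.42671897] [ 0.336  0.036 -0.544  1.685  0.014  1.428 -1.776]
```

View pics/w1.png

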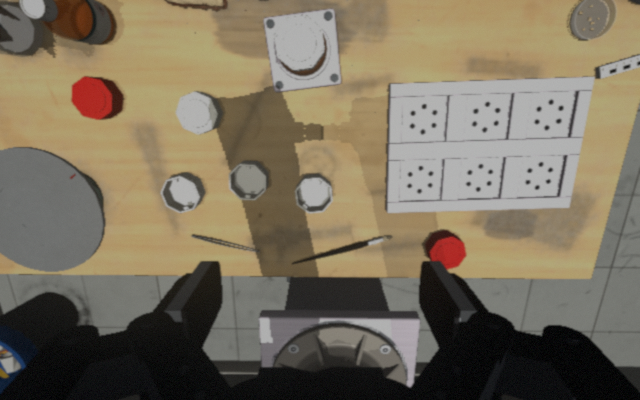

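Wrist view: the closed lid is at (197,113), the rim-up lids at (182,193), (248,182) and (314,193), the jar at (301,50), and the tray spans (388..592, 78..212).

```bash
cat > meas.py <<'E'
from plan import *
def oct_yaw(pts):
    """yaw (mod 45 deg) of flats' normal from hull points of an octagon"""
    best=None; c=pts-pts.mean(0)
    for a in np.arange(0,45,0.5):
        w=0
        for k in range(4):
            t=np.radians(a+45*k); pr=c@np.array([np.cos(t),np.sin(t)]); w+=np.percentile(pr,99.5)-np.percentile(pr,.5)
        if best is None or w<best[0]: best=(w,a,w/4)
    return best[1],best[2]
def lids(tag,name,zlo,zhi,xr,yr,minpix=60,smax=60,vmin=90):
    im,P=cloud(tag,name); hsv=cv2.cvtColor(im,cv2.COLOR_RGB2HSV)
    m=((hsv[...,1]<smax)&(hsv[...,2]>vmin)&(P[...,2]>zlo)&(P[...,2]<zhi)&(P[...,0]>xr[0])&(P[...,0]<xr[1])&(P[...,1]>yr[0])&(P[...,1]<yr[1])).astype(np.uint8)
    m=cv2.morphologyEx(m,cv2.MORPH_CLOSE,np.ones((3,3)))
    n,l,st,ce=cv2.connectedComponentsWithStats(m); out=[]
    for i in range(1,n):
        if st[i,4]<minpix: continue
        cs,_=cv2.findContours((l==i).astype(np.uint8),cv2.RETR_EXTERNAL,cv2.CHAIN_APPROX_NONE)
        hgt=np.nanpercentile(P[l==i][:,2],80)
        W=np.array([ray(tag,name,p,hgt)[:2] for p in cv2.convexHull(max(cs,key=len))[:,0].astype(float)])
        # dense hull
        q=np.concatenate([np.linspace(W[j],W[(j+1)%len(W)],10) for j in range(len(W))])
        (cx,cy),r=cv2.minEnclosingCircle((q*1000).astype(np.float32)); yaw,af=oct_yaw(q)
        mm=cv2.moments((W*1000).astype(np.float32)); 
        print('pix',np.round(ce[i],1),st[i,4],'z80 %.4f'%hgt,'circle',np.round([cx,cy],1),'r %.1f'%r,'mom',np.round([mm['m10']/mm['m00'],mm['m01']/mm['m00']],1),'yaw %.1f flats %.1f'%(yaw,af*1000))
        out.append((cx,cy,yaw))
    return out
E
python3 - <<'E'
from meas import *
im,P=cloud('w1','wrist')
for uv in [(182,193),(197,113),(248,182),(314,193),(300,40),(450,149),(420,130),(345,250),(230,140),(60,210)]: print(uv,np.round(P[uv[1],uv[0]],4), im[uv[1],uv[0]])
lids('w1','wrist',0.020,0.05,(.33,.62),(-.05,.34))
print('jar');lids('w1','wrist',0.09,0.13,(.5,.8),(-.1,.2))
print('tray')
m=((P[...,2]>0.009)&(P[...,2]<.025)&(P[...,0]>.33)&(P[...,0]<.66)&(P[...,1]>-.5)&(P[...,1]<-.05)&(im.max(2).astype(int)-im.min(2)<60)).astype(np.uint8)
n,l,st,ce=cv2.connectedComponentsWithStats(m); i=1+np.argmax(st[1:,4]); print(st[i])
cs,_=cv2.findContours((l==i).astype(np.uint8),cv2.RETR_EXTERNAL,cv2.CHAIN_APPROX_NONE)
W=np.array([ray('w1','wrist',p,.014)[:2] for p in max(cs,key=len)[:,0].astype(float)],np.float32)*1000
print(cv2.minAreaRect(W))
E
```

```text
(182, 193) [0.4038 0.2786 0.0046] [179 178 177]
(197, 113) [0.54   0.2292 0.0327] [178 178 177]
(248, 182) [0.4245 0.1632 0.0047] [141 139 131]
(314, 193) [0.4065 0.0502 0.0065] [178 178 177]
(300, 40) [0.6322 0.0655 0.1127] [176 177 177]
(450, 149) [ 0.4854 -0.1714  0.0141] [178 179 178]
(420, 130) [ 0.5146 -0.122   0.006 ] [153 152 152]
(345, 250) [ 0.3015 -0.006   0.0108] [43 37 29]
(230, 140) [0.4952 0.1898 0.0014] [99 86 63]
(60, 210) [0.3989 0.4319 0.0853] [110 112 109]
pix [305.  76.] 1477 z80 0.0289 circle [603.5  63.1] r 55.6 mom [598.6  64.9] yaw 7.0 flats 87.4
pix [196.6 112.6] 1326 z80 0.0340 circle [539.8 229.2] r 31.9 mom [540.  229.3] yaw 21.0 flats 60.4
pix [247. 182.] 283 z80 0.0332 circle [430.  159.8] r 33.9 mom [432.3 158.4] yaw 42.5 flats 59.7
pix [180.3 193.7] 321 z80 0.0332 circle [410.2 269.5] r 32.3 mom [410.1 269.5] yaw 17.0 flats 61.0
pix [314.2 194.5] 317 z80 0.0330 circle [410.6  49.7] r 32.3 mom [410.9  50. ] yaw 7.0 flats 61.0
jar
pix [299.4  42.7] 2173 z80 0.1120 circle [628.7  66.4] r 32.0 mom [628.6  66.2] yaw 7.5 flats 60.5
tray
[  387    77   208   136 13841]
((486.52911376953125, -226.78509521484375), (211.6429443359375, 312.68719482421875), 2.352083206176758)
```

```bash
python3 - <<'E'
from meas import *
lids('scene0','scene',0.024,0.05,(.35,.6),(-.05,.34),30)
print('jar');lids('scene0','scene',0.107,0.13,(.58,.7),(-.1,.2),30)
lids('top0','top',0.024,0.05,(.35,.6),(-.05,.34),15)
lids('top0','top',0.1,0.13,(.58,.7),(-.1,.2),15)
R=down(-82.5)
plan([0.6285,0.0662,0.16],R)
E
```

```text
pix [329.6 194.7] 112 z80 0.0342 circle [574.   71.7] r 46.6 mom [583.1  74.3] yaw 34.0 flats 69.2
pix [298.1 219.6] 213 z80 0.0325 circle [534.5 234.1] r 34.2 mom [534.1 233.8] yaw 14.5 flats 62.5
pix [365.1 223.7] 86 z80 0.0307 circle [404.8  54.3] r 35.3 mom [404.8  54.6] yaw 7.5 flats 63.6
pix [334.7 231.3] 103 z80 0.0313 circle [427.3 163.1] r 34.2 mom [427.3 161.8] yaw 43.0 flats 63.3
pix [307.7 249.6] 103 z80 0.0314 circle [404.7 274.3] r 33.8 mom [404.9 273.9] yaw 13.5 flats 62.1
jar
pix [325.7 170.8] 155 z80 0.1101 circle [626.6  70. ] r 32.2 mom [625.3  69.7] yaw 11.5 flats 60.0
pix [301.4 202.1] 173 z80 0.0376 circle [538.  230.4] r 31.8 mom [537.6 230.1] yaw 11.5 flats 60.4
pix [345.  199.2] 121 z80 0.0330 circle [590.6  64.4] r 50.1 mom [586.7  64. ] yaw 6.0 flats 71.8
pix [314.5 229.8] 60 z80 0.0350 circle [430.7 158.3] r 31.2 mom [430.1 158.7] yaw 10.0 flats 58.8
pix [285.  233.9] 37 z80 0.0380 circle [397.  266.7] r 28.7 mom [391.4 265.1] yaw 15.5 flats 43.2
pix [342.9 241.4] 48 z80 0.0378 circle [406.2  49.8] r 30.9 mom [404.   48.9] yaw 7.0 flats 56.3
pix [347.6 178.7] 180 z80 0.1150 circle [628.9  67.2] r 32.2 mom [628.4  67.4] yaw 9.0 flats 60.7
t 2.1 pos [0.4938 0.0349 0.4267] open 0.0851 F [-0.7 -0.   0.5]
rows 7 total turn [ 0.1 -7.2 -0.2]
  [-4.2, 38.1, 19.4] [0.02, -1.03, -0.03]
  [-3.9, 38.1, 19.4] [0.02, -1.03, -0.03]
  [-3.6, 38.1, 19.5] [0.02, -1.03, -0.03]
  [-3.2, 38.1, 19.5] [0.02, -1.03, -0.03]
  [-2.9, 38.1, 19.6] [0.02, -1.03, -0.03]
  [-2.6, 38.1, 19.6] [0.02, -1.03, -0.03]
  [-2.2, 38.1, 19.6] [0.02, -1.03, -0.03]
```

>>> send_rows(
  steps=[
    {"hand":85,"tx":-4,"ty":36,"tz":20,"rx":0,"ry":-1,"rz":0},
    {"hand":85,"tx":-4,"ty":36,"tz":20,"rx":0,"ry":-1,"rz":0},
    {"hand":85,"tx":-4,"ty":36,"tz":20,"rx":0,"ry":-1,"rz":0},
    {"hand":85,"tx":-3,"ty":36,"tz":20,"rx":0,"ry":-1,"rz":0},
    {"hand":85,"tx":-3,"ty":36,"tz":20,"rx":0,"ry":-1,"rz":0},
    {"hand":85,"tx":-3,"ty":36,"tz":20,"rx":0,"ry":-1,"rz":0},
    {"hand":85,"tx":-3,"ty":36,"tz":18,"rx":0,"ry":-1,"rz":0},
    {"hand":85,"tx":0,"ty":0,"tz":0,"rx":0,"ry":0,"rz":0},
  ],
)

```text
t: 2.9
position: [0.6354, 0.0581, 0.1656]
tcp_rot: [-1.266, 1.117, -1.12]
wrist_force: [-0.8, -0.5, 0.3]
opening: 0.085
```

```bash
python3 - <<'E'
from plan import *
snap('wrist','w2')
plan([0.6285,0.0662,0.085],down(-82.5))
E
```

```text
t 2.95 pos [0.6356 0.058  0.1681] open 0.0852 F [-0.7 -0.3 -0.1]
rows 2 total turn [-0.1 -0.5  0.1]
 each [-4.6 41.5 -3.1]
```

View pics/w2.png

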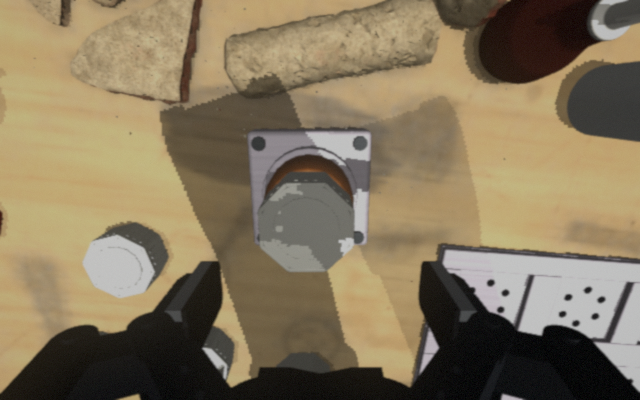

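```bash
python3 - <<'E'
from meas import *
lids('w2','wrist',0.1,0.13,(.56,.7),(-.05,.2),60,80,60)
lids('w2','wrist',0.022,0.04,(.45,.6),(.15,.3),60)
E
```

```text
pix [306.3 224.9] 7416 z80 0.1116 circle [630.9  66.4] r 32.7 mom [631.   66.6] yaw 7.0 flats 61.0
pix [119.  265.4] 3447 z80 0.0335 circle [541.7 228.3] r 33.1 mom [542.  228.1] yaw 21.0 flats 62.8
```

>>> send_rows(
  steps=[
    {"hand":85,"tx":-9,"ty":0,"tz":-4.5,"rx":0,"ry":-0.5,"rz":0},
    {"hand":85,"tx":0,"ty":30,"tz":0,"rx":0,"ry":0,"rz":0},
    {"hand":85,"tx":0,"ty":30,"tz":0,"rx":0,"ry":0,"rz":0},
    {"hand":85,"tx":0,"ty":18,"tz":0,"rx":0,"ry":0,"rz":0},
    {"hand":85,"tx":0,"ty":0,"tz":0,"rx":0,"ry":0,"rz":0},
  ],
)

```text
t: 3.45
position: [0.6312, 0.0659, 0.0976]
tcp_rot: [-1.26, 1.102, -1.124]
wrist_force: [-0.2, -0.0, 0.6]
opening: 0.085
```

```bash
python3 - <<'E'
from plan import *
plan([0.630,0.0664,0.084],down(-82.5))
E
```

```text
t 3.45 pos [0.6312 0.0659 0.0976] open 0.085 F [-0.2 -0.   0.6]
rows 1 total turn [-0.8 -0.1  0.3]
 each [-0.7 13.6 -1.3]
```

>>> send_rows(
  steps=[
    {"hand":85,"tx":-0.7,"ty":13,"tz":-1.3,"rx":-0.8,"ry":0,"rz":0.3},
    {"hand":85,"tx":0,"ty":1,"tz":0,"rx":0,"ry":0,"rz":0},
    {"hand":30,"tx":0,"ty":0,"tz":0,"rx":0,"ry":0,"rz":0},
    {"hand":30,"tx":0,"ty":0,"tz":0,"rx":0,"ry":0,"rz":0},
    {"hand":30,"tx":0,"ty":0,"tz":0,"rx":0,"ry":0,"rz":0},
    {"hand":30,"tx":0,"ty":0,"tz":0,"rx":0,"ry":0,"rz":0},
    {"hand":30,"tx":0,"ty":0,"tz":0,"rx":0,"ry":0,"rz":0},
    {"hand":30,"tx":0,"ty":0,"tz":0,"rx":0,"ry":0,"rz":0},
  ],
)

```text
t: 4.25
position: [0.6318, 0.0667, 0.0894]
tcp_rot: [-1.262, 1.11, -1.117]
wrist_force: [1.4, -0.2, -4.2]
opening: 0.0584
```

```bash
python3 - <<'E'
from plan import *
plan([0.630,0.0664,0.084],down(-82.5))
s=manip.get_state(); print(np.round(s['wrist_torque'],2),np.round(s['q'],2))
E
```

```text
t 4.25 pos [0.6318 0.0667 0.0894] open 0.0584 F [ 1.4 -0.2 -4.2]
rows 1 total turn [-0.4 -0.2  0. ]
 each [ 0.1  5.4 -1.8]
[ 0.01 -0.16  0.  ] [ 0.17  0.56 -0.5   1.79  0.34  0.87 -1.93]
```

>>> send_rows(
  steps=[
    {"hand":30,"tx":0,"ty":4,"tz":0,"rx":0,"ry":0,"rz":0},
    {"hand":30,"tx":0,"ty":4,"tz":0,"rx":0,"ry":0,"rz":0},
    {"hand":30,"tx":0,"ty":2,"tz":0,"rx":0,"ry":0,"rz":0},
  ],
)

```text
t: 4.55
position: [0.6322, 0.0668, 0.081]
tcp_rot: [-1.262, 1.109, -1.118]
wrist_force: [-15.5, -3.6, 41.7]
opening: 0.0586
```

>>> send_rows(
  steps=[
    {"hand":30,"tx":0,"ty":-0.5,"tz":0,"rx":0,"ry":0,"rz":0},
    {"hand":30,"tx":0,"ty":0,"tz":0,"rx":0,"ry":0,"rz":0},
  ],
)

```text
t: 4.75
position: [0.6321, 0.0667, 0.0826]
tcp_rot: [-1.262, 1.109, -1.119]
wrist_force: [-4.7, -1.2, 7.6]
opening: 0.0588
```

>>> send_rows(
  steps=[
    {"hand":30,"tx":0,"ty":0.5,"tz":0,"rx":0,"ry":0,"rz":0},
    {"hand":30,"tx":0,"ty":0.3,"tz":0,"rx":0,"ry":-4,"rz":0},
    {"hand":30,"tx":0,"ty":0.3,"tz":0,"rx":0,"ry":-6,"rz":0},
  ],
)

```text
t: 5.05
position: [0.6328, 0.0673, 0.0832]
tcp_rot: [-1.334, 0.974, -0.988]
wrist_force: [-4.7, 1.6, 8.2]
opening: 0.0584
```

```bash
python3 - <<'E'
from plan import *
plan([0.630,0.0664,0.084],down(-82.5))
s=manip.get_state(); print(np.round(s['wrist_torque'],2),np.round(s['q'],2))
E
```

```text
t 5.05 pos [0.6328 0.0673 0.0832] open 0.0584 F [-4.7  1.6  8.2]
rows 2 total turn [-0.5 10.   0.2]
  [0.0, -0.4, -1.5] [-0.26, 4.99, 0.1]
  [0.1, -0.4, -1.5] [-0.26, 4.99, 0.1]
[ 0.27  1.07 -0.13] [ 0.19  0.57 -0.53  1.79  0.38  0.87 -1.78]
```

>>> send_rows(
  steps=[
    {"hand":30,"tx":0,"ty":1.0,"tz":0,"rx":0,"ry":-6,"rz":0},
    {"hand":30,"tx":0,"ty":0.6,"tz":0,"rx":0,"ry":-7,"rz":0},
    {"hand":30,"tx":0,"ty":0.6,"tz":0,"rx":0,"ry":-7,"rz":0},
  ],
)

```text
t: 5.35
position: [0.6323, 0.0685, 0.0823]
tcp_rot: [-1.451, 0.696, -0.711]
wrist_force: [-6.0, -0.7, 9.4]
opening: 0.0587
```

```bash
python3 - <<'E'
from plan import *
plan([0.630,0.0664,0.084],down(-82.5))
s=manip.get_state(); print(np.round(s['wrist_torque'],2),np.round(s['q'],2))
E
```

```text
t 5.35 pos [0.6323 0.0685 0.0823] open 0.0587 F [-6.  -0.7  9.4]
rows 4 total turn [-0.5 30.8  0.3]
  [0.1, -0.4, -0.8] [-0.12, 7.7, 0.08]
  [0.2, -0.4, -0.8] [-0.12, 7.7, 0.08]
  [0.3, -0.4, -0.7] [-0.12, 7.7, 0.08]
  [0.4, -0.4, -0.7] [-0.12, 7.7, 0.08]
[-0.06  1.3  -0.1 ] [ 0.25  0.6  -0.62  1.79  0.44  0.89 -1.47]
```

>>> send_rows(
  steps=[
    {"hand":30,"tx":0.3,"ty":0.8,"tz":-0.6,"rx":0,"ry":-7.5,"rz":0},
    {"hand":30,"tx":0.3,"ty":0.7,"tz":-0.6,"rx":0,"ry":-7.5,"rz":0},
    {"hand":30,"tx":0.3,"ty":0.7,"tz":-0.5,"rx":0,"ry":-7.5,"rz":0},
    {"hand":30,"tx":0,"ty":0.7,"tz":0,"rx":0,"ry":-7.5,"rz":0},
    {"hand":30,"tx":0,"ty":0.6,"tz":0,"rx":0,"ry":-5,"rz":0},
    {"hand":30,"tx":0,"ty":0,"tz":0,"rx":0,"ry":0,"rz":0},
  ],
)

```text
t: 5.95
position: [0.6315, 0.0691, 0.0816]
tcp_rot: [-1.56, 0.196, -0.212]
wrist_force: [-2.3, -1.3, 7.4]
opening: 0.0584
```

```bash
python3 - <<'E'
from plan import *
plan([0.630,0.0664,0.084],down(-82.5))
s=manip.get_state(); print(np.round(s['wrist_torque'],2),np.round(s['q'],2))
E
```

```text
t 5.95 pos [0.6315 0.0691 0.0816] open 0.0584 F [-2.3 -1.3  7.4]
rows 9 total turn [-0.5 67.6  0.4]
  [-0.1, -0.3, -0.3] [-0.05, 7.51, 0.05]
  [-0.0, -0.3, -0.3] [-0.05, 7.51, 0.05]
  [0.0, -0.3, -0.3] [-0.05, 7.51, 0.05]
  [0.0, -0.3, -0.3] [-0.05, 7.51, 0.05]
  [0.1, -0.3, -0.3] [-0.05, 7.51, 0.05]
  [0.1, -0.3, -0.3] [-0.05, 7.51, 0.05]
  [0.2, -0.3, -0.3] [-0.05, 7.51, 0.05]
  [0.2, -0.3, -0.3] [-0.05, 7.51, 0.05]
  [0.2, -0.3, -0.2] [-0.05, 7.51, 0.05]
[-0.3   0.56  0.  ] [ 0.35  0.64 -0.76  1.79  0.55  0.93 -0.91]
```

Turned 67.6° with the cap held down. Now I lift straight up.

>>> send_rows(
  steps=[
    {"hand":30,"tx":0,"ty":-5,"tz":0,"rx":0,"ry":0,"rz":0},
    {"hand":30,"tx":0,"ty":-10,"tz":0,"rx":0,"ry":0,"rz":0},
    {"hand":30,"tx":0,"ty":-12,"tz":0,"rx":0,"ry":0,"rz":0},
    {"hand":30,"tx":0,"ty":-15,"tz":0,"rx":0,"ry":0,"rz":0},
    {"hand":30,"tx":0,"ty":-15,"tz":0,"rx":0,"ry":0,"rz":0},
    {"hand":30,"tx":0,"ty":-20,"tz":0,"rx":0,"ry":0,"rz":0},
  ],
)

```text
t: 6.55
position: [0.63, 0.069, 0.1623]
tcp_rot: [-1.56, 0.198, -0.21]
wrist_force: [-0.3, 0.0, -1.1]
opening: 0.0584
```

```bash
python3 - <<'E'
from plan import *
snap('wrist','w3');snap('scene','s3')
plan([0.630,0.0664,0.184],down(-87.5))
c=np.array([.4865,-.2268]); a=np.radians(2.35); M=np.array([[np.cos(a),-np.sin(a)],[np.sin(a),np.cos(a)]])
k=1
for x in (.05,-.05):
    for y in (.1,0,-.1): print(k,np.round(c+M@[x,y],4)); k+=1
E
```

```text
t 6.65 pos [0.6317 0.0697 0.165 ] open 0.0584 F [ 1.1  0.1 -0.3]
rows 9 total turn [-0.6 72.6  0.5]
  [-0.1, -2.1, -0.4] [-0.07, 8.07, 0.05]
  [-0.0, -2.1, -0.4] [-0.07, 8.07, 0.05]
  [0.0, -2.1, -0.4] [-0.07, 8.07, 0.05]
  [0.1, -2.1, -0.4] [-0.07, 8.07, 0.05]
  [0.2, -2.1, -0.4] [-0.07, 8.07, 0.05]
  [0.2, -2.1, -0.4] [-0.07, 8.07, 0.05]
  [0.2, -2.1, -0.3] [-0.07, 8.07, 0.05]
  [0.3, -2.1, -0.3] [-0.07, 8.07, 0.05]
  [0.3, -2.1, -0.2] [-0.07, 8.07, 0.05]
1 [ 0.5324 -0.1248]
2 [ 0.5365 -0.2247]
3 [ 0.5406 -0.3247]
4 [ 0.4324 -0.1289]
5 [ 0.4365 -0.2289]
6 [ 0.4406 -0.3288]
```

View pics/w3.png

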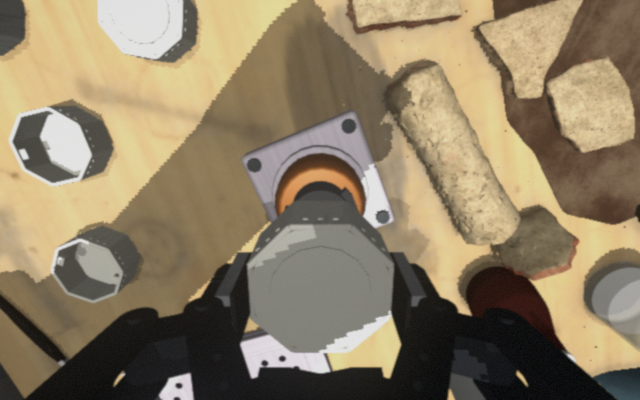

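View pics/s3.png

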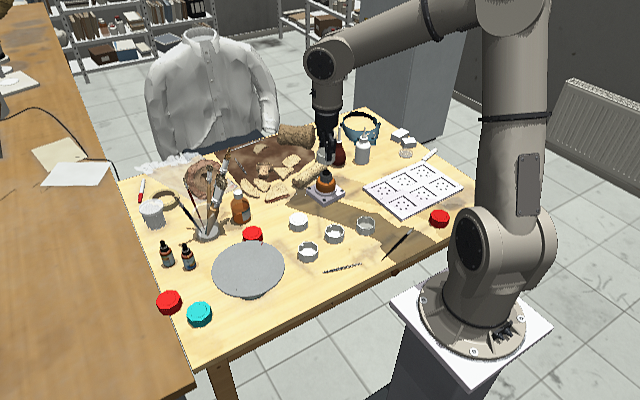

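```bash
python3 - <<'E'
from meas import *
im,P=cloud('w3','wrist'); print('cap top z-TCP', np.round(P[285,310]-np.load('pics/w3.npz')['pos'],4),np.round(P[250:320,280:360].reshape(-1,3).mean(0)-np.load('pics/w3.npz')['pos'],4))
plan([0.5406,-0.3247,0.165],down(2.35))
E
```

```text
cap top z-TCP [-0.0042  0.0038  0.022 ] [nan nan nan]
t 6.65 pos [0.6317 0.0697 0.165 ] open 0.0584 F [ 1.1  0.1 -0.3]
rows 9 total turn [ -0.1 -17.2   0.7]
  [1.5, -0.1, -44.9] [-0.01, -1.92, 0.08]
  [-0.0, -0.1, -45.0] [-0.01, -1.92, 0.08]
  [-1.5, -0.1, -44.9] [-0.01, -1.92, 0.08]
  [-3.0, -0.1, -44.9] [-0.01, -1.92, 0.08]
  [-4.5, -0.1, -44.7] [-0.01, -1.92, 0.08]
  [-6.0, -0.1, -44.6] [-0.01, -1.92, 0.08]
  [-7.5, -0.1, -44.3] [-0.01, -1.92, 0.08]
  [-9.0, -0.1, -44.1] [-0.01, -1.92, 0.08]
  [-10.5, -0.0, -43.7] [-0.01, -1.92, 0.08]
```

>>> send_rows(
  steps=[
    {"hand":30,"tx":0,"ty":-10,"tz":-30,"rx":0,"ry":-2,"rz":0},
    {"hand":30,"tx":0,"ty":0,"tz":-45,"rx":0,"ry":-2,"rz":0},
    {"hand":30,"tx":-2,"ty":0,"tz":-45,"rx":0,"ry":-2,"rz":0},
    {"hand":30,"tx":-3,"ty":0,"tz":-45,"rx":0,"ry":-2,"rz":0},
    {"hand":30,"tx":-5,"ty":0,"tz":-45,"rx":0,"ry":-2,"rz":0},
    {"hand":30,"tx":-6,"ty":0,"tz":-45,"rx":0,"ry":-2,"rz":0},
    {"hand":30,"tx":-8,"ty":0,"tz":-45,"rx":0,"ry":-2,"rz":0},
    {"hand":30,"tx":-9,"ty":0,"tz":-45,"rx":0,"ry":-2,"rz":0},
    {"hand":30,"tx":-10,"ty":0,"tz":-40,"rx":0,"ry":-2,"rz":0},
    {"hand":30,"tx":0,"ty":0,"tz":0,"rx":0,"ry":0,"rz":0},
  ],
)

```text
t: 7.65
position: [0.5431, -0.3229, 0.1802]
tcp_rot: [-1.573, -0.07, 0.041]
wrist_force: [0.5, 0.8, -0.7]
opening: 0.0585
```

```bash
python3 - <<'E'
from plan import *
plan([0.5406,-0.3247,0.05],down(2.35),n=1)
E
```

```text
t 7.65 pos [ 0.5431 -0.3229  0.1802] open 0.0585 F [ 0.5  0.8 -0.7]
rows 1 total turn [0.2 1.7 1.1]
  [-5.0, 130.2, -1.2] [0.17, 1.68, 1.05]
```

>>> send_rows(
  steps=[
    {"hand":30,"tx":-2.5,"ty":10,"tz":-2,"rx":0,"ry":1.5,"rz":1},
    {"hand":30,"tx":0,"ty":40,"tz":0,"rx":0,"ry":0,"rz":0},
    {"hand":30,"tx":0,"ty":40,"tz":0,"rx":0,"ry":0,"rz":0},
    {"hand":30,"tx":0,"ty":30,"tz":0,"rx":0,"ry":0,"rz":0},
    {"hand":30,"tx":0,"ty":0,"tz":0,"rx":0,"ry":0,"rz":0},
    {"hand":30,"tx":0,"ty":0,"tz":0,"rx":0,"ry":0,"rz":0},
  ],
)

```text
t: 8.25
position: [0.5417, -0.3237, 0.0571]
tcp_rot: [-1.575, -0.027, 0.03]
wrist_force: [0.9, -0.4, 1.2]
opening: 0.0587
```

```bash
python3 - <<'E'
from plan import *
plan([0.5406,-0.3247,0.018],down(2.35),n=1)
E
```

```text
t 8.25 pos [ 0.5417 -0.3237  0.0571] open 0.0587 F [ 0.9 -0.4  1.2]
rows 1 total turn [ 0.3 -0.3 -0.1]
 each [-1.1 39.2 -0.8]
```

>>> send_rows(
  steps=[
    {"hand":30,"tx":-1,"ty":15,"tz":-1,"rx":0,"ry":0,"rz":0},
    {"hand":30,"tx":0,"ty":13,"tz":0,"rx":0,"ry":0,"rz":0},
    {"hand":30,"tx":0,"ty":8,"tz":0,"rx":0,"ry":0,"rz":0},
    {"hand":30,"tx":0,"ty":5,"tz":0,"rx":0,"ry":0,"rz":0},
    {"hand":30,"tx":0,"ty":2,"tz":0,"rx":0,"ry":0,"rz":0},
  ],
)

```text
t: 8.75
position: [0.5432, -0.3257, 0.017]
tcp_rot: [-1.58, -0.029, 0.027]
wrist_force: [-23.9, 7.3, 68.3]
opening: 0.0587
```

>>> send_rows(
  steps=[
    {"hand":30,"tx":0,"ty":-1.5,"tz":0,"rx":0,"ry":0,"rz":0},
    {"hand":76,"tx":0,"ty":0,"tz":0,"rx":0,"ry":0,"rz":0},
    {"hand":76,"tx":0,"ty":0,"tz":0,"rx":0,"ry":0,"rz":0},
    {"hand":76,"tx":0,"ty":0,"tz":0,"rx":0,"ry":0,"rz":0},
    {"hand":76,"tx":0,"ty":-20,"tz":0,"rx":0,"ry":0,"rz":0},
    {"hand":85,"tx":0,"ty":-45,"tz":0,"rx":0,"ry":0,"rz":0},
    {"hand":85,"tx":0,"ty":-45,"tz":0,"rx":0,"ry":0,"rz":0},
    {"hand":85,"tx":0,"ty":-45,"tz":0,"rx":0,"ry":0,"rz":0},
  ],
)

```text
t: 9.55
position: [0.5405, -0.3225, 0.1765]
tcp_rot: [-1.574, -0.025, 0.033]
wrist_force: [0.3, -0.9, 1.3]
opening: 0.0849
```

```bash
python3 - <<'E'
from meas import *
snap('wrist','w4')
lids('w4','wrist',0.025,0.06,(.35,.65),(-.45,-.05),60,80,60)
plan([0.5417,0.2285,0.17],down(-24),n=20)
E
```

```text
pix [324.7 190.3] 4066 z80 0.0396 circle [ 543.4 -325.8] r 32.7 mom [ 543.3 -325.5] yaw 2.0 flats 61.1
t 9.6 pos [ 0.5438 -0.323   0.1846] open 0.0854 F [ 3.9 -1.1  9. ]
rows 20 total turn [ 0.4 26.1  0.2]
  [0.9, 0.5, 27.6] [0.02, 1.31, 0.01]
  [0.3, 0.5, 27.6] [0.02, 1.31, 0.01]
  [-0.3, 0.5, 27.6] [0.02, 1.31, 0.01]
  [-1.0, 0.5, 27.6] [0.02, 1.31, 0.01]
  [-1.6, 0.5, 27.5] [0.02, 1.31, 0.01]
  [-2.2, 0.6, 27.5] [0.02, 1.31, 0.01]
  [-2.8, 0.6, 27.4] [0.02, 1.31, 0.01]
  [-3.5, 0.6, 27.4] [0.02, 1.31, 0.01]
  [-4.1, 0.6, 27.3] [0.02, 1.31, 0.01]
  [-4.7, 0.6, 27.2] [0.02, 1.31, 0.01]
  [-5.3, 0.6, 27.1] [0.02, 1.31, 0.01]
  [-6.0, 0.6, 26.9] [0.02, 1.31, 0.01]
  [-6.6, 0.6, 26.8] [0.02, 1.31, 0.01]
  [-7.2, 0.6, 26.6] [0.02, 1.31, 0.01]
  [-7.8, 0.7, 26.5] [0.02, 1.31, 0.01]
  [-8.4, 0.7, 26.3] [0.02, 1.31, 0.01]
  [-9.0, 0.7, 26.1] [0.02, 1.31, 0.01]
  [-9.6, 0.7, 25.9] [0.02, 1.31, 0.01]
  [-10.2, 0.7, 25.6] [0.02, 1.31, 0.01]
  [-10.7, 0.7, 25.4] [0.02, 1.31, 0.01]
```

View pics/w4.png

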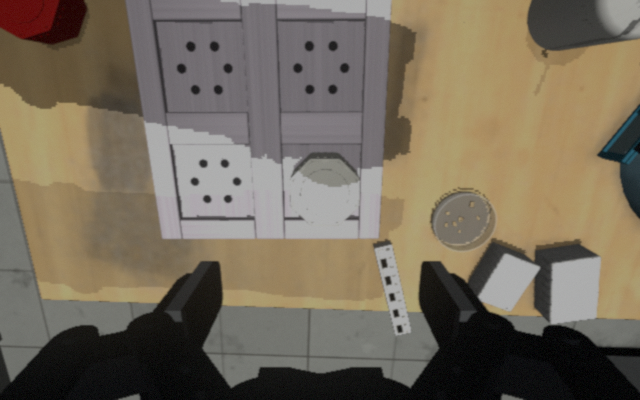

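>>> send_rows(
  steps=[
    {"hand":85,"tx":2,"ty":0,"tz":30,"rx":0,"ry":2,"rz":0},
    {"hand":85,"tx":1,"ty":0,"tz":48,"rx":0,"ry":2,"rz":0},
    {"hand":85,"tx":0,"ty":0,"tz":48,"rx":0,"ry":2,"rz":0},
    {"hand":85,"tx":-2,"ty":0,"tz":48,"rx":0,"ry":2,"rz":0},
    {"hand":85,"tx":-4,"ty":0,"tz":48,"rx":0,"ry":2,"rz":0},
    {"hand":85,"tx":-6,"ty":0,"tz":48,"rx":0,"ry":2,"rz":0},
    {"hand":85,"tx":-8,"ty":0,"tz":48,"rx":0,"ry":2,"rz":0},
    {"hand":85,"tx":-10,"ty":0,"tz":48,"rx":0,"ry":2,"rz":0},
    {"hand":85,"tx":-12,"ty":0,"tz":48,"rx":0,"ry":2,"rz":0},
    {"hand":85,"tx":-14,"ty":0,"tz":48,"rx":0,"ry":2,"rz":0},
  ],
)

```text
t: 10.6
position: [0.5562, 0.1484, 0.1952]
tcp_rot: [-1.568, 0.249, -0.281]
wrist_force: [2.2, -0.1, -0.1]
opening: 0.0848
```

```bash
python3 - <<'E'
from meas import *
plan([0.5412,0.2286,0.17],down(-24))
print(np.round(manip.get_state()['q'],2))
E
```

```text
t 10.6 pos [0.5562 0.1484 0.1952] open 0.0848 F [ 2.2 -0.1 -0.1]
rows 2 total turn [0.5 4.7 1.3]
  [-20.6, 11.8, 35.5] [0.26, 2.34, 0.65]
  [-21.9, 12.2, 34.6] [0.26, 2.34, 0.65]
[ 0.32  0.43 -0.89  1.84  0.41  1.05 -1.07]
```

>>> send_rows(
  steps=[
    {"hand":85,"tx":-20,"ty":10,"tz":35,"rx":0.3,"ry":2.3,"rz":0.6},
    {"hand":85,"tx":-20,"ty":15,"tz":35,"rx":0.3,"ry":2.3,"rz":0.6},
    {"hand":85,"tx":0,"ty":10,"tz":0,"rx":0,"ry":0,"rz":0},
    {"hand":85,"tx":0,"ty":0,"tz":0,"rx":0,"ry":0,"rz":0},
  ],
)

```text
t: 11.0
position: [0.5407, 0.2409, 0.1637]
tcp_rot: [-1.54, 0.318, -0.326]
wrist_force: [-0.0, -0.6, -0.5]
opening: 0.0849
```

```bash
python3 - <<'E'
from meas import *
snap('wrist','w5')
lids('w5','wrist',0.022,0.05,(.35,.65),(0,.34),60,80,60)
plan([0.5412,0.2286,0.08],down(-24),n=2)
E
```

```text
pix [324.8 199.5] 4134 z80 0.0336 circle [540.6 231.9] r 32.6 mom [540.8 232. ] yaw 21.5 flats 60.7
pix [166.9 216.3] 1705 z80 0.0326 circle [412.3 271.4] r 34.1 mom [412.4 271.6] yaw 16.5 flats 63.1
pix [475.6 275.1] 752 z80 0.0354 circle [634.4 110.2] r 23.1 mom [636.8 114.3] yaw 7.0 flats 36.3
pix [252.2 310.4] 1360 z80 0.0324 circle [433.8 161.8] r 34.7 mom [434.6 161. ] yaw 42.5 flats 63.7
pix [420.1 313.4] 394 z80 0.0252 circle [582.9  79.1] r 36.5 mom [580.2  87.3] yaw 43.0 flats 48.7
t 11.05 pos [0.5409 0.2414 0.1646] open 0.0853 F [-0.1  1.8 -0. ]
rows 2 total turn [-0.5  0.5  0.2]
 each [ 2.5 42.3 -6.2]
```

View pics/w5.png

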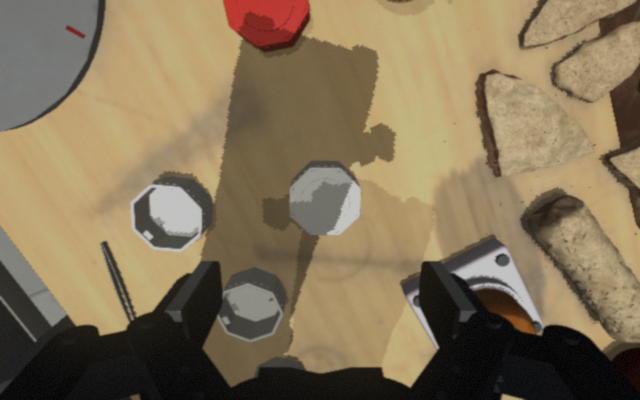

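>>> send_rows(
  steps=[
    {"hand":85,"tx":4,"ty":40,"tz":-9.5,"rx":-0.5,"ry":0.5,"rz":0},
    {"hand":85,"tx":0,"ty":40,"tz":0,"rx":0,"ry":0,"rz":0},
    {"hand":85,"tx":0,"ty":35,"tz":0,"rx":0,"ry":0,"rz":0},
    {"hand":85,"tx":0,"ty":15,"tz":0,"rx":0,"ry":0,"rz":0},
    {"hand":85,"tx":0,"ty":0,"tz":0,"rx":0,"ry":0,"rz":0},
  ],
)

```text
t: 11.55
position: [0.5469, 0.227, 0.0376]
tcp_rot: [-1.543, 0.325, -0.343]
wrist_force: [-0.2, 0.9, 1.6]
opening: 0.0852
```

```bash
python3 - <<'E'
from meas import *
plan([0.5407,0.231,0.011],down(-24),n=1)
E
```

```text
t 11.55 pos [0.5469 0.227  0.0376] open 0.0852 F [-0.2  0.9  1.6]
rows 1 total turn [-0.2 -0.4  0.6]
 each [-7.6 26.6  1. ]
```

>>> send_rows(
  steps=[
    {"hand":85,"tx":-6,"ty":14,"tz":1,"rx":0,"ry":0,"rz":0.6},
    {"hand":85,"tx":-2,"ty":10,"tz":0,"rx":0,"ry":0,"rz":0},
    {"hand":85,"tx":0,"ty":3,"tz":0,"rx":0,"ry":0,"rz":0},
    {"hand":30,"tx":0,"ty":0,"tz":0,"rx":0,"ry":0,"rz":0},
    {"hand":30,"tx":0,"ty":0,"tz":0,"rx":0,"ry":0,"rz":0},
    {"hand":30,"tx":0,"ty":0,"tz":0,"rx":0,"ry":0,"rz":0},
    {"hand":30,"tx":0,"ty":0,"tz":0,"rx":0,"ry":0,"rz":0},
    {"hand":30,"tx":0,"ty":0,"tz":0,"rx":0,"ry":0,"rz":0},
  ],
)

```text
t: 12.35
position: [0.5436, 0.2323, 0.0154]
tcp_rot: [-1.537, 0.329, -0.341]
wrist_force: [-0.5, 0.5, -1.6]
opening: 0.0585
```

>>> send_rows(
  steps=[
    {"hand":30,"tx":0,"ty":-20,"tz":0,"rx":0,"ry":0,"rz":0},
    {"hand":30,"tx":0,"ty":-45,"tz":0,"rx":0,"ry":-2,"rz":0},
    {"hand":30,"tx":10,"ty":-45,"tz":-25,"rx":0,"ry":-2.5,"rz":0},
    {"hand":30,"tx":15,"ty":-30,"tz":-40,"rx":0,"ry":-2.5,"rz":0},
    {"hand":30,"tx":15,"ty":0,"tz":-45,"rx":0,"ry":-2.5,"rz":0},
    {"hand":30,"tx":12,"ty":0,"tz":-46,"rx":0,"ry":-2.5,"rz":0},
    {"hand":30,"tx":9,"ty":0,"tz":-47,"rx":0,"ry":-2.5,"rz":0},
    {"hand":30,"tx":6,"ty":0,"tz":-48,"rx":0,"ry":-2.5,"rz":0},
    {"hand":30,"tx":3,"ty":0,"tz":-48,"rx":0,"ry":-2.5,"rz":0},
    {"hand":30,"tx":0,"ty":0,"tz":-48,"rx":0,"ry":-2.5,"rz":0},
  ],
)

```text
t: 13.35
position: [0.5356, -0.1285, 0.1591]
tcp_rot: [-1.564, 0.002, -0.023]
wrist_force: [0.8, 1.0, -0.3]
opening: 0.0586
```

```bash
python3 - <<'E'
from meas import *
plan([0.5365,-0.2247,0.14],down(2.35))
E
```

```text
t 13.35 pos [ 0.5356 -0.1285  0.1591] open 0.0586 F [ 0.8  1.  -0.3]
rows 3 total turn [-0.4 -3.2  0.8]
  [0.7, 6.2, -32.1] [-0.12, -1.08, 0.26]
  [0.1, 6.2, -32.1] [-0.12, -1.08, 0.26]
  [-0.4, 6.3, -32.1] [-0.12, -1.08, 0.26]
```

>>> send_rows(
  steps=[
    {"hand":30,"tx":0,"ty":5,"tz":-32,"rx":0,"ry":-1,"rz":0.3},
    {"hand":30,"tx":0,"ty":5,"tz":-32,"rx":0,"ry":-1,"rz":0.3},
    {"hand":30,"tx":0,"ty":5,"tz":-25,"rx":0,"ry":-1,"rz":0.2},
    {"hand":30,"tx":0,"ty":20,"tz":-1,"rx":0,"ry":0,"rz":0},
    {"hand":30,"tx":0,"ty":40,"tz":0,"rx":0,"ry":0,"rz":0},
    {"hand":30,"tx":0,"ty":25,"tz":0,"rx":0,"ry":0,"rz":0},
    {"hand":30,"tx":0,"ty":0,"tz":0,"rx":0,"ry":0,"rz":0},
  ],
)

```text
t: 14.05
position: [0.5335, -0.2338, 0.0561]
tcp_rot: [-1.569, -0.021, 0.02]
wrist_force: [0.2, -0.4, -0.0]
opening: 0.0586
```

```bash
python3 - <<'E'
from meas import *
plan([0.5365,-0.2247,0.0225],down(2.35),n=1)
E
```

```text
t 14.05 pos [ 0.5335 -0.2338  0.0561] open 0.0586 F [ 0.2 -0.4 -0. ]
rows 1 total turn [-0.1 -0.9  0. ]
 each [ 3.2 33.7  8.9]
```

>>> send_rows(
  steps=[
    {"hand":30,"tx":3,"ty":0,"tz":8.5,"rx":0,"ry":0,"rz":0},
    {"hand":30,"tx":0,"ty":14,"tz":0,"rx":0,"ry":0,"rz":0},
    {"hand":30,"tx":0,"ty":12,"tz":0,"rx":0,"ry":0,"rz":0},
    {"hand":30,"tx":0,"ty":4,"tz":0,"rx":0,"ry":0,"rz":0},
    {"hand":30,"tx":0,"ty":1,"tz":0,"rx":0,"ry":0,"rz":0},
  ],
)

```text
t: 14.55
position: [0.5386, -0.2241, 0.0266]
tcp_rot: [-1.57, -0.025, 0.018]
wrist_force: [-0.1, 0.0, -0.7]
opening: 0.0582
```

```bash
python3 - <<'E'
from meas import *
plan([0.5365,-0.2247,0.0215],down(2.35),n=1)
E
```

```text
t 14.55 pos [ 0.5386 -0.2241  0.0266] open 0.0582 F [-0.1  0.  -0.7]
rows 1 total turn [-0.  -0.8  0.3]
 each [-2.2  5.1 -0.5]
```

>>> send_rows(
  steps=[
    {"hand":30,"tx":-2,"ty":3,"tz":0,"rx":0,"ry":0,"rz":0},
    {"hand":30,"tx":0,"ty":2,"tz":0,"rx":0,"ry":0,"rz":0},
    {"hand":78,"tx":0,"ty":0,"tz":0,"rx":0,"ry":0,"rz":0},
    {"hand":78,"tx":0,"ty":0,"tz":0,"rx":0,"ry":0,"rz":0},
    {"hand":78,"tx":0,"ty":0,"tz":0,"rx":0,"ry":0,"rz":0},
    {"hand":85,"tx":0,"ty":-25,"tz":0,"rx":0,"ry":0,"rz":0},
    {"hand":85,"tx":0,"ty":-45,"tz":0,"rx":0,"ry":0,"rz":0},
    {"hand":85,"tx":0,"ty":-45,"tz":0,"rx":0,"ry":0,"rz":0},
    {"hand":85,"tx":0,"ty":-45,"tz":10,"rx":0,"ry":0,"rz":0},
    {"hand":85,"tx":0,"ty":0,"tz":10,"rx":0,"ry":0,"rz":0},
  ],
)

```text
t: 15.55
position: [0.5351, -0.2044, 0.1873]
tcp_rot: [-1.569, -0.023, 0.018]
wrist_force: [-0.5, 0.3, -0.4]
opening: 0.0851
```

```bash
python3 - <<'E'
from meas import *
snap('wrist','w6')
lids('w6','wrist',0.025,0.06,(.35,.65),(-.45,-.05),60,80,60)
plan([0.4345,0.16,0.17],down(-90),n=20)
E
```

```text
pix [321.1 205.7] 3643 z80 0.0396 circle [ 536.4 -224.3] r 33.0 mom [ 536.4 -224.1] yaw 1.5 flats 61.4
pix [325.3 300.9] 3016 z80 0.0395 circle [ 542.8 -322.7] r 35.2 mom [ 543.2 -322.5] yaw 1.5 flats 64.0
t 15.6 pos [ 0.5339 -0.2029  0.1849] open 0.0851 F [ 0.4  2.1 -0.3]
rows 20 total turn [-0.2 91.6 -0.1]
  [-4.5, 0.8, 18.3] [-0.01, 4.58, -0.0]
  [-5.9, 0.8, 17.9] [-0.01, 4.58, -0.0]
  [-7.3, 0.8, 17.3] [-0.01, 4.58, -0.0]
  [-8.7, 0.8, 16.7] [-0.01, 4.58, -0.0]
  [-10.0, 0.8, 15.9] [-0.01, 4.58, -0.0]
  [-11.2, 0.8, 15.1] [-0.01, 4.58, -0.0]
  [-12.4, 0.8, 14.1] [-0.01, 4.58, -0.0]
  [-13.5, 0.8, 13.1] [-0.01, 4.58, -0.0]
  [-14.5, 0.8, 12.0] [-0.01, 4.58, -0.0]
  [-15.4, 0.8, 10.8] [-0.01, 4.58, -0.0]
  [-16.2, 0.8, 9.5] [-0.01, 4.58, -0.0]
  [-16.9, 0.8, 8.2] [-0.01, 4.58, -0.0]
  [-17.5, 0.8, 6.8] [-0.01, 4.58, -0.0]
  [-18.0, 0.8, 5.4] [-0.01, 4.58, -0.0]
  [-18.4, 0.8, 4.0] [-0.01, 4.58, -0.0]
  [-18.6, 0.8, 2.5] [-0.01, 4.58, -0.0]
  [-18.8, 0.7, 1.0] [-0.01, 4.58, -0.0]
  [-18.8, 0.7, -0.5] [-0.01, 4.58, -0.0]
  [-18.7, 0.7, -2.0] [-0.01, 4.58, -0.0]
  [-18.5, 0.7, -3.5] [-0.01, 4.58, -0.0]
```

View pics/w6.png

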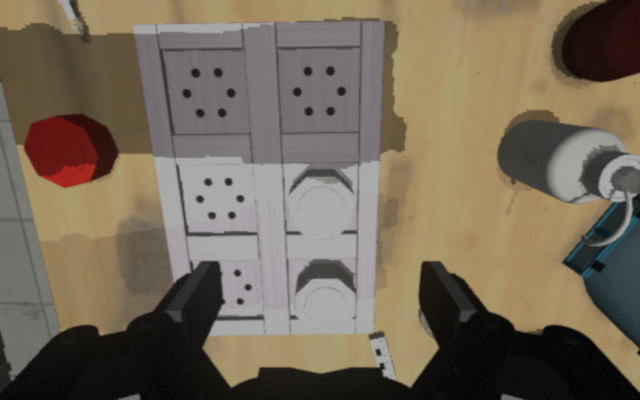

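```bash
cat > fk.py <<'E'
import numpy as np, itertools
from scipy.optimize import least_squares
from scipy.spatial.transform import Rotation as Rn
def Rz(a): return Rn.from_rotvec([0,0,a]).as_matrix()
def Ry(a): return Rn.from_rotvec([0,a,0]).as_matrix()
def fk(q,pr,sg):
    d1,L1,L2,L3,e,f,o1,o7,g=pr; R=Rz(sg[0]*q[0]+o1); p=np.array([0,0,d1.real])
    R=R@Ry(q[1]); p=p+R@[f,0,L1]; R=R@Rz(sg[1]*q[2])@Ry(q[3]); p=p+R@[e,0,L2]
    R=R@Rz(sg[2]*q[4])@Ry(q[5]); p=p+R@[g,0,L3]; R=R@Rz(sg[3]*q[6]+o7)
    R=R@np.array([[1,0,0],[0,0,-1],[0,1,0]]) # tool: x=x, y=approach(z), z=-y
    return p,R
E
cat > fit.py <<'E'
from fk import *
from station import manip
s=manip.get_state()
D=[([1.194,.4265,.074,1.606,-.034,1.111,-.067],[.1524,-.6573,.2308],[-1.308,1.04,-1.039]),
([.336,.036,-.544,1.685,.014,1.428,-1.776],[.49376,.0349,.4267],[-1.21,1.208,-1.2]),
([.17,.56,-.5,1.79,.34,.87,-1.93],[.6318,.0667,.0894],[-1.262,1.11,-1.117]),
([.35,.64,-.76,1.79,.55,.93,-.91],[.6315,.0691,.0816],[-1.56,.196,-.212]),
(s['q'],s['position'],s['tcp_rot'])]
def res(x,sg):
    r=[]
    for q,p,w in D:
        P,R=fk(q,x,sg); r+=list((P-p)*5)+list((R-Rn.from_rotvec(w).as_matrix()).ravel())
    return r
best=[]
for sg in itertools.product([1,-1],repeat=4):
    for o1 in (0,1.57,3.14,-1.57):
        for o7 in (0,1.57,3.14,-1.57):
            x0=[.3,.45,.4,.3,0,0,o1,o7,0]; so=least_squares(res,x0,args=(sg,)); best.append((so.cost,sg,so.x))
best.sort(key=lambda b:b[0])
for b in best[:4]: print(b[0],b[1],np.round(b[2],3))
import pickle; pickle.dump((best[0][2],best[0][1]),open('fk.pkl','wb'))
E
python3 fit.py; python3 -c "
from station import manip;import numpy as np;print(np.round(manip.get_state()['q'],3))"
```

```text
0.005370624376906244 (-1, -1, -1, -1) [-1.007  0.57   0.509 -0.935  0.    -0.006 -0.094  3.047  0.017]
0.005370624376906254 (-1, -1, -1, -1) [-1.007  0.57   0.509 -0.935  0.    -0.006 -0.094 -3.236  0.017]
0.005370624376906381 (-1, -1, -1, -1) [-1.007  0.57   0.509 -0.935  0.    -0.006 -0.094  3.047  0.017]
0.005370624376906452 (-1, -1, -1, -1) [-1.007  0.57   0.509 -0.935  0.    -0.006 -0.094 -3.236  0.017]
[ 0.998  0.462 -0.952  1.846  0.427  1.055 -0.095]
```

>>> send_rows(
  steps=[
    {"hand":85,"tx":0,"ty":-20,"tz":30,"rx":-8,"ry":0,"rz":0},
    {"hand":85,"tx":0,"ty":0,"tz":40,"rx":-8,"ry":0,"rz":0},
    {"hand":85,"tx":0,"ty":0,"tz":40,"rx":-8,"ry":0,"rz":0},
    {"hand":85,"tx":0,"ty":0,"tz":20,"rx":-6,"ry":0,"rz":0},
    {"hand":85,"tx":0,"ty":0,"tz":0,"rx":0,"ry":0,"rz":0},
  ],
)

```text
t: 16.1
position: [0.5304, -0.0941, 0.1834]
tcp_rot: [-2.037, -0.02, 0.018]
wrist_force: [-0.2, 0.3, 0.1]
opening: 0.0849
```

```bash
sed -i "s/^D=\[/D0=[([0.998,0.462,-0.952,1.846,0.427,1.055,-0.095],[.5339,-.2029,.1849],[-1.569,-.023,.018])]\nD=D0+[/; s/\[.3,.45,.4,.3,0/[.22,.45,.4,.3,0/" fit.py; python3 fit.py;  python3 -c "
from station import manip;import numpy as np;s=manip.get_state();print(np.round(s['q'],3),s['position'],s['tcp_rot'])"
```

```text
0.009400005250478441 (-1, -1, -1, -1) [ 0.302  0.517  0.494  0.345 -0.022  0.012 -0.09  -3.231  0.012]
0.009400005250478453 (-1, -1, -1, -1) [ 0.302  0.517  0.494  0.345 -0.022  0.012 -0.09   3.053  0.012]
0.009400005250478622 (-1, -1, -1, -1) [ 0.302  0.517  0.494  0.345 -0.022  0.012 -0.09  -3.231  0.012]
0.009400005250478703 (-1, -1, -1, -1) [ 0.302  0.517  0.494  0.345 -0.022  0.012 -0.09   3.053  0.012]
[ 0.469  0.411 -0.852  1.968  0.801  1.223 -0.756] [ 0.53037964 -0.09405304  0.1833888 ] [-2.037044   -0.01992266  0.01806929]
```

```bash
cat > ik.py <<'E'
from fk import *
import pickle
pr,sg=pickle.load(open('fk.pkl','rb'))
lo=np.array([-2.85,-.5,-1.23,.21,-1.02,.16,-2.73])+.03; hi=np.array([2.85,2.14,1.37,2.46,4.16,2.05,2.73])-.03
def Rt(yaw,a):
    c,s=np.cos(np.radians(yaw)),np.sin(np.radians(yaw)); x=np.array([c,s,0]); y=np.array([0,0,-1.])
    return np.stack([x,y,np.cross(x,y)],1)@Rn.from_rotvec([np.radians(a),0,0]).as_matrix()
def ik(q0,p,R):
    def f(q):
        P,Q=fk(q,pr,sg); return np.concatenate([(P-p)*10,(Q-R).ravel(),0.01*(q-q0)])
    s=least_squares(f,np.clip(q0,lo+1e-3,hi-1e-3),bounds=(lo,hi),max_nfev=60); P,Q=fk(s.x,pr,sg)
    return s.x,np.linalg.norm(P-p)*1000,np.degrees(np.linalg.norm(Rn.from_matrix(Q.T@R).as_rotvec()))
E
cat > feas.py <<'E'
from ik import *
q0=np.array([0.469,0.411,-0.852,1.968,0.801,1.223,-0.756])
for loc in [(.52,.12),(.55,.2)]:
  for yaw in range(-180,180,20):
    # start from tool down, walk to yaw at height
    q=q0.copy(); 
    cur=0.
    d=yaw
    for k in np.linspace(0,1,12): q,e,r=ik(q,np.array([loc[0],loc[1],.2]),Rt(d*k,-25))
    out=[]
    for a in range(-25,66,15):
        c=np.radians(a); h=np.array([-np.sin(np.radians(yaw)),np.cos(np.radians(yaw)),0])
        tip=np.array([loc[0],loc[1],.035])+0.019*(np.sin(c)*h+np.array([0,0,-np.cos(c)]))
        tip[2]+=max(0,.1*(1-abs(a-20)/45.)) 
        q,e,r=ik(q,tip,Rt(yaw,a)); out.append((e,r))
    e65=out[-1]
    outb=[]
    for a in range(65,-46,-10): 
        c=np.radians(a); tip=np.array([loc[0],loc[1],.15])+0.019*(np.sin(c)*h+np.array([0,0,-np.cos(c)])); q,e,r=ik(q,tip,Rt(yaw,a))
    tip[2]-=.115; q,e,r=ik(q,tip,Rt(yaw,-45))
    print(loc,yaw,'first %.0f %.0f'%out[0],'a65 %.0fmm %.0fdeg'%e65,'a-45 %.0fmm %.0fdeg'%(e,r))
E
time python3 feas.py
```

```text
(0.52, 0.12) -180 first 0 0 a65 15mm 32deg a-45 0mm 0deg
(0.52, 0.12) -160 first 0 0 a65 13mm 18deg a-45 0mm 0deg
(0.52, 0.12) -140 first 0 0 a65 2mm 3deg a-45 0mm 0deg
(0.52, 0.12) -120 first 0 0 a65 3mm 5deg a-45 0mm 0deg
(0.52, 0.12) -100 first 0 0 a65 12mm 21deg a-45 0mm 0deg
(0.52, 0.12) -80 first 0 0 a65 33mm 30deg a-45 0mm 0deg
(0.52, 0.12) -60 first 0 0 a65 19mm 17deg a-45 0mm 0deg
(0.52, 0.12) -40 first 0 0 a65 8mm 11deg a-45 0mm 0deg
(0.52, 0.12) -20 first 0 0 a65 0mm 0deg a-45 0mm 0deg
(0.52, 0.12) 0 first 0 0 a65 0mm 0deg a-45 0mm 0deg
(0.52, 0.12) 20 first 0 0 a65 0mm 0deg a-45 0mm 0deg
(0.52, 0.12) 40 first 0 0 a65 0mm 0deg a-45 0mm 0deg
(0.52, 0.12) 60 first 0 0 a65 0mm 0deg a-45 0mm 0deg
(0.52, 0.12) 80 first 0 0 a65 0mm 0deg a-45 7mm 6deg
(0.52, 0.12) 100 first 0 0 a65 0mm 0deg a-45 14mm 13deg
(0.52, 0.12) 120 first 0 0 a65 0mm 0deg a-45 12mm 21deg
(0.52, 0.12) 140 first 0 0 a65 0mm 0deg a-45 1mm 1deg
(0.52, 0.12) 160 first 0 0 a65 0mm 0deg a-45 0mm 0deg
(0.55, 0.2) -180 first 0 0 a65 13mm 37deg a-45 0mm 0deg
(0.55, 0.2) -160 first 0 0 a65 12mm 24deg a-45 0mm 0deg
(0
[... 193 characters left out ...]
mm 33deg a-45 0mm 0deg
(0.55, 0.2) -60 first 0 0 a65 20mm 14deg a-45 0mm 0deg
(0.55, 0.2) -40 first 0 0 a65 7mm 4deg a-45 0mm 0deg
(0.55, 0.2) -20 first 0 0 a65 0mm 0deg a-45 0mm 0deg
(0.55, 0.2) 0 first 0 0 a65 0mm 0deg a-45 0mm 0deg
(0.55, 0.2) 20 first 0 0 a65 0mm 0deg a-45 0mm 0deg
(0.55, 0.2) 40 first 0 0 a65 0mm 0deg a-45 0mm 0deg
(0.55, 0.2) 60 first 0 0 a65 0mm 0deg a-45 0mm 0deg
(0.55, 0.2) 80 first 0 0 a65 0mm 0deg a-45 0mm 0deg
(0.55, 0.2) 100 first 0 0 a65 0mm 0deg a-45 4mm 3deg
(0.55, 0.2) 120 first 0 0 a65 0mm 0deg a-45 11mm 21deg
(0.55, 0.2) 140 first 0 0 a65 0mm 0deg a-45 7mm 14deg
(0.55, 0.2) 160 first 0 0 a65 0mm 0deg a-45 0mm 0deg
real	0m33.496s
user	0m33.986s
sys	0m0.076s
```

```bash
cat >> plan.py <<'E'
def tilt(yaw,a): return down(yaw)*Rn.from_rotvec([a,0,0],degrees=True)
E
python3 - <<'E'
from plan import *
plan([0.4325,0.160,0.15],tilt(-2.5,-25))
E
```

```text
t 16.1 pos [ 0.5304 -0.0941  0.1834] open 0.0849 F [-0.2  0.3  0.1]
rows 7 total turn [1.7 3.5 1.4]
  [-13.2, -12.1, 34.9] [0.25, 0.5, 0.2]
  [-13.5, -11.9, 34.8] [0.25, 0.5, 0.2]
  [-13.8, -11.7, 34.7] [0.25, 0.5, 0.2]
  [-14.2, -11.5, 34.7] [0.25, 0.5, 0.2]
  [-14.5, -11.3, 34.6] [0.25, 0.5, 0.2]
  [-14.9, -11.1, 34.5] [0.25, 0.5, 0.2]
  [-15.2, -10.9, 34.4] [0.25, 0.5, 0.2]
```

>>> send_rows(
  steps=[
    {"hand":85,"tx":-13,"ty":-12,"tz":30,"rx":0.3,"ry":0.5,"rz":0.2},
    {"hand":85,"tx":-14,"ty":-12,"tz":35,"rx":0.3,"ry":0.5,"rz":0.2},
    {"hand":85,"tx":-14,"ty":-12,"tz":35,"rx":0.3,"ry":0.5,"rz":0.2},
    {"hand":85,"tx":-14,"ty":-12,"tz":35,"rx":0.3,"ry":0.5,"rz":0.2},
    {"hand":85,"tx":-14,"ty":-12,"tz":35,"rx":0.3,"ry":0.5,"rz":0.2},
    {"hand":85,"tx":-15,"ty":-12,"tz":35,"rx":0.3,"ry":0.5,"rz":0.2},
    {"hand":85,"tx":-15,"ty":-11,"tz":33,"rx":0.3,"ry":0.5,"rz":0.2},
    {"hand":85,"tx":0,"ty":0,"tz":0,"rx":0,"ry":0,"rz":0},
  ],
)

```text
t: 16.9
position: [0.4265, 0.1637, 0.1478]
tcp_rot: [-1.997, 0.052, -0.017]
wrist_force: [1.6, 0.1, 0.2]
opening: 0.0853
```

```bash
python3 - <<'E'
from meas import *
snap('wrist','w7')
lids('w7','wrist',0.022,0.05,(.35,.55),(0,.34),60,80,60)
plan([0.4325,0.160,0.08],tilt(-2.5,-25))
E
```

```text
pix [285.1   9. ] 792 z80 0.0330 circle [408.3 250.1] r 23.3 mom [408.9 246.5] yaw 42.5 flats 31.0
pix [330.6 134.6] 2290 z80 0.0326 circle [431.9 161.7] r 34.1 mom [431.8 161.6] yaw 43.0 flats 62.6
pix [309.6 234.8] 1514 z80 0.0324 circle [409.9  56.2] r 37.2 mom [410.6  55.6] yaw 7.0 flats 66.3
t 16.95 pos [0.4273 0.1616 0.1478] open 0.0849 F [ 0.4 -0.7 -0.5]
rows 2 total turn [-0.4  0.1 -0.7]
 each [ 3.  31.1 13.5]
```

View pics/w7.png

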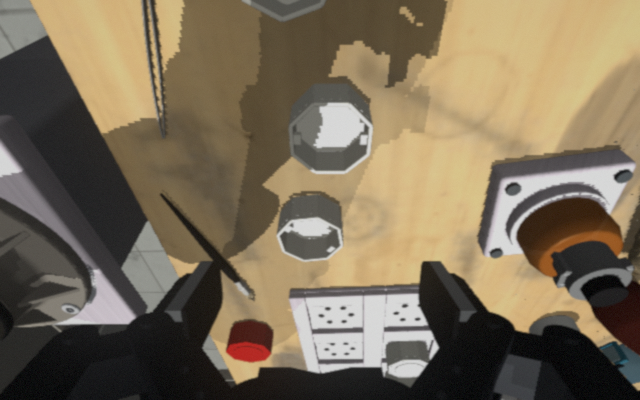

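>>> send_rows(
  steps=[
    {"hand":85,"tx":5,"ty":31,"tz":13.5,"rx":-0.4,"ry":0,"rz":-0.7},
    {"hand":85,"tx":0,"ty":36,"tz":17,"rx":0,"ry":0,"rz":0},
    {"hand":85,"tx":0,"ty":36,"tz":17,"rx":0,"ry":0,"rz":0},
    {"hand":85,"tx":0,"ty":15,"tz":7,"rx":0,"ry":0,"rz":0},
    {"hand":85,"tx":0,"ty":0,"tz":0,"rx":0,"ry":0,"rz":0},
  ],
)

```text
t: 17.45
position: [0.4343, 0.156, 0.0127]
tcp_rot: [-2.008, 0.046, -0.028]
wrist_force: [0.6, -0.2, -0.0]
opening: 0.0851
```

```bash
python3 - <<'E'
from meas import *
plan([0.4323,0.1602,0.009],tilt(-2.5,-25),n=1)
E
```

```text
t 17.45 pos [0.4343 0.156  0.0127] open 0.0851 F [ 0.6 -0.2 -0. ]
rows 1 total turn [ 0.1 -0.1 -0.1]
 each [-2.2  1.6  5.3]
```

>>> send_rows(
  steps=[
    {"hand":85,"tx":-2,"ty":1.5,"tz":5,"rx":0,"ry":0,"rz":0},
    {"hand":85,"tx":0,"ty":0.5,"tz":0,"rx":0,"ry":0,"rz":0},
    {"hand":30,"tx":0,"ty":0,"tz":0,"rx":0,"ry":0,"rz":0},
    {"hand":30,"tx":0,"ty":0,"tz":0,"rx":0,"ry":0,"rz":0},
    {"hand":30,"tx":0,"ty":0,"tz":0,"rx":0,"ry":0,"rz":0},
    {"hand":30,"tx":0,"ty":0,"tz":0,"rx":0,"ry":0,"rz":0},
    {"hand":30,"tx":0,"ty":0,"tz":0,"rx":0,"ry":0,"rz":0},
    {"hand":30,"tx":0,"ty":0,"tz":0,"rx":0,"ry":0,"rz":0},
  ],
)

```text
t: 18.25
position: [0.4355, 0.1607, 0.0144]
tcp_rot: [-2.005, 0.043, -0.036]
wrist_force: [-0.3, 0.4, -1.3]
opening: 0.0586
```

```bash
cat >> plan.py <<'E'
def lidpose(c, zsign=-1):
    """lid centre & axis in tool coords given lid centre world now"""
    s=manip.get_state(); R=Rn.from_rotvec(s['tcp_rot']); return R.inv().apply(np.array(c)-s['position']), R.inv().apply([0,0,zsign])
E
python3 - <<'E'
from meas import *
s=manip.get_state(); R=Rn.from_rotvec(s['tcp_rot']); print(np.round(R.as_matrix(),3))
# lid centre: jaw-centred; z 16
c,z=lidpose([s['position'][0],0.1607,0.016]); print('lid in tool',np.round(c*1000,1),np.round(z,3))
# target edge pose: lid centred at (.50,.19,.031)
Rt=tilt(-2.5,65); print(np.round(Rt.apply(z),3)); tcp=np.array([.50,.19,.031])-Rt.apply(c); print('tcp target',np.round(tcp,4))
plan([.50,.17,.14],tilt(-2.5,20))
E
```

```text
[[ 0.999 -0.015  0.045]
 [-0.047 -0.421  0.906]
 [ 0.006 -0.907 -0.421]]
lid in tool [ 0.  -1.4 -0.7] [-0.006  0.907  0.421]
[ 0.038  0.999 -0.002]
tcp target [0.5001 0.1916 0.031 ]
t 18.25 pos [0.4355 0.1607 0.0144] open 0.0586 F [-0.3  0.4 -1.3]
rows 6 total turn [44.9 -0.2  0.3]
  [10.8, -19.8, -6.9] [7.48, -0.04, 0.05]
  [10.8, -20.5, -4.3] [7.48, -0.04, 0.05]
  [10.7, -20.9, -1.6] [7.48, -0.04, 0.05]
  [10.7, -21.0, 1.1] [7.48, -0.04, 0.05]
  [10.7, -20.7, 3.9] [7.48, -0.04, 0.05]
  [10.7, -20.0, 6.5] [7.48, -0.04, 0.05]
```

>>> send_rows(
  steps=[
    {"hand":30,"tx":0,"ty":-27,"tz":-13,"rx":0,"ry":0,"rz":0},
    {"hand":30,"tx":10,"ty":-30,"tz":-8,"rx":8,"ry":0,"rz":0},
    {"hand":30,"tx":10,"ty":-28,"tz":0,"rx":8,"ry":0,"rz":0},
    {"hand":30,"tx":10,"ty":-25,"tz":0,"rx":8,"ry":0,"rz":0},
    {"hand":30,"tx":10,"ty":-20,"tz":0,"rx":8,"ry":0,"rz":0},
    {"hand":30,"tx":10,"ty":0,"tz":0,"rx":8,"ry":0,"rz":0},
    {"hand":30,"tx":10,"ty":0,"tz":0,"rx":8,"ry":0,"rz":0},
    {"hand":30,"tx":5,"ty":0,"tz":0,"rx":8,"ry":0,"rz":0},
    {"hand":30,"tx":0,"ty":0,"tz":0,"rx":8,"ry":0,"rz":0},
    {"hand":30,"tx":0,"ty":0,"tz":0,"rx":8,"ry":0,"rz":0},
  ],
)

```text
t: 19.25
position: [0.5016, 0.1786, 0.1441]
tcp_rot: [-0.781, -0.002, -0.048]
wrist_force: [-1.3, 0.8, -1.5]
opening: 0.0583
```

```bash
python3 - <<'E'
from meas import *
s=manip.get_state();print(np.round(s['q'],2))
plan([.50,.19,.1],tilt(-2.5,65))
E
```

```text
[ 0.94  0.74 -1.21  2.11 -0.17  0.57 -0.  ]
t 19.25 pos [0.5016 0.1786 0.1441] open 0.0583 F [-1.3  0.8 -1.5]
rows 3 total turn [19.7  1.   0.6]
  [-1.0, 13.0, -7.8] [6.57, 0.32, 0.2]
  [-0.9, 12.0, -9.2] [6.57, 0.32, 0.2]
  [-0.8, 10.9, -10.5] [6.57, 0.32, 0.2]
```

>>> send_rows(
  steps=[
    {"hand":30,"tx":-1,"ty":5,"tz":0,"rx":6,"ry":0.3,"rz":0.2},
    {"hand":30,"tx":-1,"ty":5,"tz":0,"rx":6,"ry":0.3,"rz":0.2},
    {"hand":30,"tx":0,"ty":0,"tz":0,"rx":6,"ry":0.3,"rz":0.2},
    {"hand":30,"tx":0,"ty":0,"tz":0,"rx":0,"ry":0,"rz":0},
  ],
)

```text
t: 19.65
position: [0.502, 0.1815, 0.135]
tcp_rot: [-0.448, 0.015, -0.054]
wrist_force: [-0.0, -0.4, -1.4]
opening: 0.0583
```

```bash
python3 - <<'E'
from meas import *
s=manip.get_state();print(np.round(s['q'],2))
plan([.50,.19,.033],tilt(-2.5,65),n=4)
snap('scene','s8')
E
```

```text
[ 1.04  1.03 -1.21  2.11 -0.37  0.57  0.34]
t 19.65 pos [0.502  0.1815 0.135 ] open 0.0583 F [-0.  -0.4 -1.4]
rows 4 total turn [ 0.7 -0.4  0.5]
 each [ -0.5  12.9 -22.1]
```

View pics/s8.png

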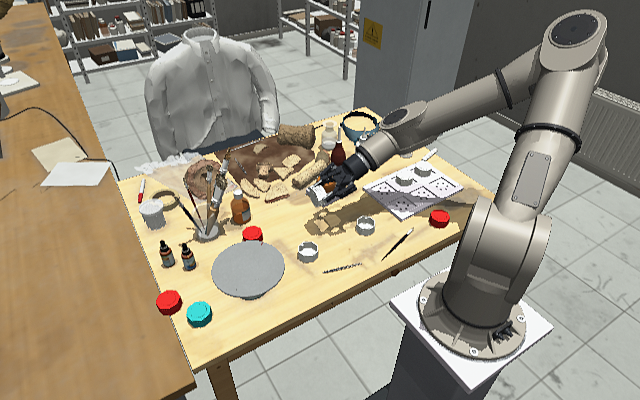

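>>> send_rows(
  steps=[
    {"hand":30,"tx":-1,"ty":13,"tz":-22,"rx":0.5,"ry":0,"rz":0},
    {"hand":30,"tx":-0.5,"ty":13,"tz":-22,"rx":0,"ry":0,"rz":0},
    {"hand":30,"tx":0,"ty":13,"tz":-22,"rx":0,"ry":0,"rz":0},
    {"hand":30,"tx":0,"ty":7,"tz":-12,"rx":0,"ry":0,"rz":0},
    {"hand":30,"tx":0,"ty":0,"tz":0,"rx":0,"ry":0,"rz":0},
  ],
)

```text
t: 20.2
position: [0.5036, 0.1907, 0.0477]
tcp_rot: [-0.463, 0.0, -0.05]
wrist_force: [0.4, 0.3, 0.0]
opening: 0.0586
```

```bash
python3 - <<'E'
from meas import *
s=manip.get_state();print(np.round(s['q'],2))
plan([.50,.19,.032],tilt(-2.5,65),n=1)
E
```

```text
[ 0.96  1.16 -1.1   2.1  -0.29  0.48  0.42]
t 20.2 pos [0.5036 0.1907 0.0477] open 0.0586 F [0.4 0.3 0. ]
rows 1 total turn [1.5 0.5 0.5]
  [-3.7, 6.2, -14.4] [1.51, 0.47, 0.53]
```

>>> send_rows(
  steps=[
    {"hand":30,"tx":-2,"ty":3.5,"tz":-7,"rx":1.5,"ry":0.5,"rz":0.5},
    {"hand":30,"tx":0,"ty":2,"tz":-4,"rx":0,"ry":0,"rz":0},
    {"hand":30,"tx":0,"ty":1,"tz":-2,"rx":0,"ry":0,"rz":0},
  ],
)

```text
t: 20.5
position: [0.5032, 0.1914, 0.0368]
tcp_rot: [-0.441, 0.004, -0.042]
wrist_force: [0.5, -0.3, -0.4]
opening: 0.0582
```

```bash
python3 - <<'E'
from meas import *
plan([.50,.19,.032],tilt(-2.5,65),n=1)
E
```

```text
t 20.5 pos [0.5032 0.1914 0.0368] open 0.0582 F [ 0.5 -0.3 -0.4]
rows 1 total turn [0.3 0.3 0. ]
 each [-3.2  0.7 -5. ]
```

>>> send_rows(
  steps=[
    {"hand":30,"tx":0,"ty":1.5,"tz":-3,"rx":0,"ry":0,"rz":0},
    {"hand":30,"tx":0,"ty":1,"tz":-2,"rx":0,"ry":0,"rz":0},
    {"hand":30,"tx":0,"ty":0.5,"tz":-1,"rx":0,"ry":0,"rz":0},
  ],
)

```text
t: 20.8
position: [0.504, 0.1916, 0.0323]
tcp_rot: [-0.443, 0.001, -0.042]
wrist_force: [-1.7, -9.4, 17.2]
opening: 0.0586
```

>>> send_rows(
  steps=[
    {"hand":30,"tx":0,"ty":-0.5,"tz":1,"rx":0,"ry":0,"rz":0},
    {"hand":82,"tx":0,"ty":0,"tz":0,"rx":0,"ry":0,"rz":0},
    {"hand":82,"tx":0,"ty":0,"tz":0,"rx":0,"ry":0,"rz":0},
    {"hand":82,"tx":0,"ty":0,"tz":0,"rx":0,"ry":0,"rz":0},
    {"hand":85,"tx":0,"ty":-20,"tz":0,"rx":0,"ry":0,"rz":0},
    {"hand":85,"tx":0,"ty":-40,"tz":0,"rx":0,"ry":0,"rz":0},
    {"hand":85,"tx":0,"ty":-40,"tz":20,"rx":0,"ry":0,"rz":0},
    {"hand":85,"tx":0,"ty":-20,"tz":40,"rx":-8,"ry":0,"rz":0},
    {"hand":85,"tx":0,"ty":-10,"tz":40,"rx":-8,"ry":0,"rz":0},
    {"hand":85,"tx":0,"ty":-10,"tz":40,"rx":-8,"ry":0,"rz":0},
  ],
)

```text
t: 21.8
position: [0.5019, 0.1218, 0.178]
tcp_rot: [-0.725, 0.017, -0.04]
wrist_force: [0.2, -0.1, -0.1]
opening: 0.085
```

```bash
python3 - <<'E'
from meas import *
snap('wrist','w9')
plan([.502,.17,.15],tilt(-2.5,-15))
im,P=cloud('w9','wrist'); m=(P[...,2]>.02)&(P[...,2]<.08)&(abs(P[...,0]-.5)<.07)&(abs(P[...,1]-.19)<.06); Q=P[m]; print(m.sum(),np.round(np.percentile(Q,[2,50,98],axis=0),3))
E
```

```text
t 21.85 pos [0.503  0.1261 0.1844] open 0.0852 F [1.7 7.7 9. ]
rows 8 total turn [-62.8   0.6   0.3]
  [-0.4, 6.9, 0.5] [-7.85, 0.07, 0.04]
  [-0.4, 6.8, 1.4] [-7.85, 0.07, 0.04]
  [-0.3, 6.6, 2.4] [-7.85, 0.07, 0.04]
  [-0.3, 6.2, 3.2] [-7.85, 0.07, 0.04]
  [-0.3, 5.7, 4.0] [-7.85, 0.07, 0.04]
  [-0.4, 5.1, 4.8] [-7.85, 0.07, 0.04]
  [-0.4, 4.4, 5.4] [-7.85, 0.07, 0.04]
  [-0.4, 3.6, 6.0] [-7.85, 0.07, 0.04]
2438 [[0.474 0.17  0.029]
 [0.503 0.185 0.058]
 [0.532 0.202 0.062]]
```

View pics/w9.png

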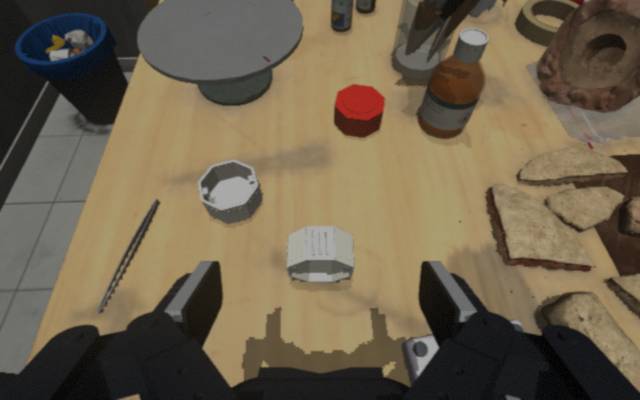

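>>> send_rows(
  steps=[
    {"hand":85,"tx":0,"ty":5,"tz":8,"rx":-8,"ry":0,"rz":0},
    {"hand":85,"tx":0,"ty":5,"tz":8,"rx":-8,"ry":0,"rz":0},
    {"hand":85,"tx":0,"ty":5,"tz":8,"rx":-8,"ry":0,"rz":0},
    {"hand":85,"tx":0,"ty":5,"tz":8,"rx":-8,"ry":0,"rz":0},
    {"hand":85,"tx":0,"ty":5,"tz":8,"rx":-8,"ry":0,"rz":0},
    {"hand":85,"tx":0,"ty":5,"tz":8,"rx":-8,"ry":0,"rz":0},
    {"hand":85,"tx":0,"ty":5,"tz":8,"rx":-8,"ry":0,"rz":0},
    {"hand":85,"tx":0,"ty":5,"tz":8,"rx":-7,"ry":0,"rz":0},
    {"hand":85,"tx":0,"ty":0,"tz":0,"rx":0,"ry":0,"rz":0},
  ],
)

```text
t: 22.75
position: [0.5034, 0.1926, 0.1729]
tcp_rot: [-1.717, 0.025, -0.023]
wrist_force: [0.5, -0.2, 0.1]
opening: 0.0851
```

```bash
python3 - <<'E'
from meas import *
plan([.503,.186,.090],tilt(-2.5,-15),n=2)
E
```

```text
t 22.75 pos [0.5034 0.1926 0.1729] open 0.0851 F [ 0.5 -0.2  0.1]
rows 2 total turn [-6.6  0.8  0.2]
  [-0.1, 41.5, 2.8] [-3.32, 0.39, 0.1]
  [-0.1, 41.3, 5.2] [-3.32, 0.39, 0.1]
```

>>> send_rows(
  steps=[
    {"hand":85,"tx":0,"ty":38,"tz":3,"rx":-3.3,"ry":0.4,"rz":0.1},
    {"hand":85,"tx":0,"ty":38,"tz":5,"rx":-3.3,"ry":0.4,"rz":0.1},
    {"hand":85,"tx":0,"ty":38,"tz":10,"rx":0,"ry":0,"rz":0},
    {"hand":85,"tx":0,"ty":18,"tz":5,"rx":0,"ry":0,"rz":0},
    {"hand":85,"tx":0,"ty":0,"tz":0,"rx":0,"ry":0,"rz":0},
  ],
)

```text
t: 23.25
position: [0.5017, 0.1902, 0.0328]
tcp_rot: [-1.833, 0.035, -0.023]
wrist_force: [0.1, 1.6, 0.8]
opening: 0.0854
```

```bash
python3 - <<'E'
from meas import *
plan([.503,.186,.026],tilt(-2.5,-15),n=1)
E
```

```text
t 23.25 pos [0.5017 0.1902 0.0328] open 0.0854 F [0.1 1.6 0.8]
rows 1 total turn [ 0.   0.4 -0. ]
 each [ 1.5  7.7 -2.2]
```

>>> send_rows(
  steps=[
    {"hand":85,"tx":1.5,"ty":7.5,"tz":-2,"rx":0,"ry":0.4,"rz":0},
    {"hand":85,"tx":0,"ty":0.5,"tz":0,"rx":0,"ry":0,"rz":0},
    {"hand":30,"tx":0,"ty":0,"tz":0,"rx":0,"ry":0,"rz":0},
    {"hand":30,"tx":0,"ty":0,"tz":0,"rx":0,"ry":0,"rz":0},
    {"hand":30,"tx":0,"ty":0,"tz":0,"rx":0,"ry":0,"rz":0},
    {"hand":30,"tx":0,"ty":0,"tz":0,"rx":0,"ry":0,"rz":0},
    {"hand":30,"tx":0,"ty":0,"tz":0,"rx":0,"ry":0,"rz":0},
    {"hand":30,"tx":0,"ty":0,"tz":0,"rx":0,"ry":0,"rz":0},
  ],
)

```text
t: 24.05
position: [0.5055, 0.1856, 0.0301]
tcp_rot: [-1.83, 0.039, -0.036]
wrist_force: [-0.5, 0.6, -0.9]
opening: 0.0584
```

```bash
python3 - <<'E'
from meas import *
s=manip.get_state(); R=Rn.from_rotvec(s['tcp_rot']); p=s['position']
c=R.inv().apply(np.array([p[0],.186,.030])-p); z=R.inv().apply([0.04,.999,0]); print('lid in tool',np.round(c*1000,1),np.round(z,2))
plan([.503,.186,.13],tilt(-2.5,20))
Rt=tilt(-2.5,75); print('axis at 75',np.round(Rt.apply(z),2),'tcp for centre z16', np.round(np.array([.5,.186,.017])-Rt.apply(c),4))
E
```

```text
lid in tool [-0.  -0.   0.4] [-0.01 -0.26  0.97]
t 24.05 pos [0.5055 0.1856 0.0301] open 0.0584 F [-0.5  0.6 -0.9]
rows 5 total turn [34.8 -0.1  0.3]
  [-0.4, -19.3, -5.1] [6.97, -0.02, 0.05]
  [-0.4, -19.8, -2.7] [6.97, -0.02, 0.05]
  [-0.4, -20.0, -0.3] [6.97, -0.02, 0.05]
  [-0.5, -19.9, 2.2] [6.97, -0.02, 0.05]
  [-0.5, -19.5, 4.6] [6.97, -0.02, 0.05]
axis at 75 [-0.01  0.    1.  ] tcp for centre z16 [0.5    0.1859 0.0166]
```

>>> send_rows(
  steps=[
    {"hand":30,"tx":0,"ty":-25,"tz":-7,"rx":0,"ry":0,"rz":0},
    {"hand":30,"tx":0,"ty":-25,"tz":-4,"rx":8,"ry":0,"rz":0},
    {"hand":30,"tx":0,"ty":-25,"tz":0,"rx":8,"ry":0,"rz":0},
    {"hand":30,"tx":0,"ty":-15,"tz":0,"rx":8,"ry":0,"rz":0},
    {"hand":30,"tx":0,"ty":0,"tz":0,"rx":8,"ry":0,"rz":0},
    {"hand":30,"tx":0,"ty":0,"tz":0,"rx":8,"ry":0,"rz":0},
    {"hand":30,"tx":0,"ty":0,"tz":0,"rx":8,"ry":0,"rz":0},
    {"hand":30,"tx":0,"ty":0,"tz":0,"rx":8,"ry":0,"rz":0},
    {"hand":30,"tx":0,"ty":0,"tz":0,"rx":8,"ry":0,"rz":0},
    {"hand":30,"tx":0,"ty":0,"tz":0,"rx":8,"ry":0,"rz":0},
  ],
)

```text
t: 25.05
position: [0.5074, 0.1951, 0.1244]
tcp_rot: [-0.629, -0.005, -0.041]
wrist_force: [-0.2, -0.5, -1.0]
opening: 0.0586
```

```bash
python3 - <<'E'
from meas import *
plan([.503,.186,.026],tilt(-2.5,62),n=4)
E
```

```text
t 25.05 pos [0.5074 0.1951 0.1244] open 0.0586 F [-0.2 -0.5 -1. ]
rows 4 total turn [8.  1.  0.2]
  [-1.4, 12.6, -21.2] [2.0, 0.26, 0.05]
  [-1.3, 11.8, -21.7] [2.0, 0.26, 0.05]
  [-1.2, 11.1, -22.1] [2.0, 0.26, 0.05]
  [-1.1, 10.3, -22.5] [2.0, 0.26, 0.05]
```

>>> send_rows(
  steps=[
    {"hand":30,"tx":-1,"ty":12,"tz":-20,"rx":4,"ry":0.3,"rz":0},
    {"hand":30,"tx":-1,"ty":12,"tz":-22,"rx":4,"ry":0.3,"rz":0},
    {"hand":30,"tx":-1,"ty":11,"tz":-22,"rx":0,"ry":0.3,"rz":0},
    {"hand":30,"tx":-1,"ty":7,"tz":-14,"rx":0,"ry":0,"rz":0},
    {"hand":30,"tx":0,"ty":3,"tz":-5,"rx":0,"ry":0,"rz":0},
    {"hand":30,"tx":0,"ty":1,"tz":-2,"rx":0,"ry":0,"rz":0},
  ],
)

```text
t: 25.65
position: [0.5067, 0.1867, 0.0209]
tcp_rot: [-0.473, 0.017, -0.058]
wrist_force: [0.2, 0.2, -0.3]
opening: 0.0585
```

```bash
python3 - <<'E'
from meas import *
plan([.503,.186,.022],tilt(-2.5,62),n=1)
E
```

```text
t 25.65 pos [0.5067 0.1867 0.0209] open 0.0585 F [ 0.2  0.2 -0.3]
rows 1 total turn [-0.9 -0.6  0.8]
  [-3.7, -1.3, 0.5] [-0.92, -0.57, 0.76]
```

>>> send_rows(
  steps=[
    {"hand":30,"tx":0,"ty":0.5,"tz":-1,"rx":0,"ry":0,"rz":0},
    {"hand":82,"tx":0,"ty":0,"tz":0,"rx":0,"ry":0,"rz":0},
    {"hand":82,"tx":0,"ty":0,"tz":0,"rx":0,"ry":0,"rz":0},
    {"hand":82,"tx":0,"ty":0,"tz":0,"rx":0,"ry":0,"rz":0},
    {"hand":85,"tx":0,"ty":-25,"tz":5,"rx":0,"ry":0,"rz":0},
    {"hand":85,"tx":0,"ty":-40,"tz":10,"rx":0,"ry":0,"rz":0},
    {"hand":85,"tx":0,"ty":-30,"tz":35,"rx":-8,"ry":0,"rz":0},
    {"hand":85,"tx":0,"ty":-10,"tz":40,"rx":-8,"ry":0,"rz":0},
    {"hand":85,"tx":0,"ty":-10,"tz":40,"rx":-8,"ry":0,"rz":0},
    {"hand":85,"tx":0,"ty":0,"tz":10,"rx":-8,"ry":0,"rz":0},
  ],
)

```text
t: 26.65
position: [0.5085, 0.1491, 0.1529]
tcp_rot: [-0.882, 0.034, -0.054]
wrist_force: [0.2, -0.1, -1.8]
opening: 0.0853
```

```bash
python3 - <<'E'
from meas import *
snap('wrist','w10')
lids('w10','wrist',0.022,0.06,(.35,.57),(0,.34),60,80,60)
plan([.503,.186,.15],tilt(-2.5,0))
E
```

```text
pix [208.1 169.9] 1476 z80 0.0326 circle [411.2 268.7] r 34.4 mom [411.1 268.5] yaw 16.5 flats 63.4
pix [317.1 260.4] 4396 z80 0.0337 circle [506.6 179.2] r 32.3 mom [506.1 179.1] yaw 41.5 flats 60.4
t 26.7 pos [0.5092 0.1537 0.1576] open 0.0849 F [0.3 8.2 7.6]
rows 5 total turn [-38.7  -0.5   0.3]
  [-1.6, 5.2, 4.0] [-7.75, -0.1, 0.07]
  [-1.6, 4.6, 4.7] [-7.75, -0.1, 0.07]
  [-1.6, 3.9, 5.3] [-7.75, -0.1, 0.07]
  [-1.5, 3.2, 5.8] [-7.75, -0.1, 0.07]
  [-1.5, 2.4, 6.1] [-7.75, -0.1, 0.07]
```

View pics/w10.png

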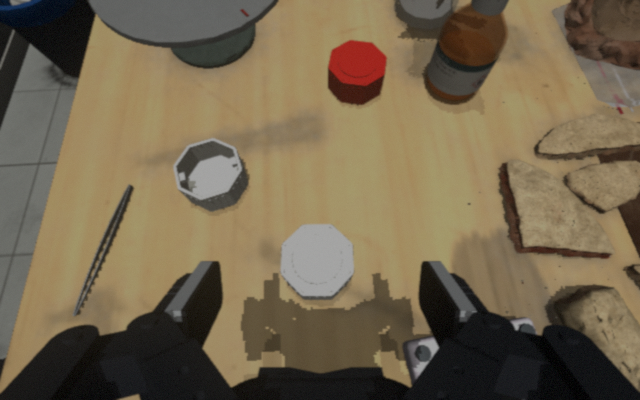

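>>> send_rows(
  steps=[
    {"hand":85,"tx":0,"ty":4,"tz":6,"rx":-8,"ry":0,"rz":0},
    {"hand":85,"tx":0,"ty":4,"tz":6,"rx":-8,"ry":0,"rz":0},
    {"hand":85,"tx":0,"ty":4,"tz":6,"rx":-8,"ry":0,"rz":0},
    {"hand":85,"tx":0,"ty":3,"tz":5,"rx":-8,"ry":0,"rz":0},
    {"hand":85,"tx":0,"ty":3,"tz":5,"rx":-7,"ry":0,"rz":0},
    {"hand":85,"tx":0,"ty":10,"tz":0,"rx":0,"ry":0,"rz":0},
    {"hand":85,"tx":0,"ty":20,"tz":0,"rx":0,"ry":0,"rz":0},
    {"hand":85,"tx":0,"ty":0,"tz":0,"rx":0,"ry":0,"rz":0},
  ],
)

```text
t: 27.5
position: [0.5076, 0.1886, 0.1228]
tcp_rot: [-1.471, 0.032, -0.031]
wrist_force: [-0.4, 0.7, -0.5]
opening: 0.0853
```

```bash
python3 - <<'E'
from meas import *
plan([.5062,.179,.011],tilt(-3,0),n=1)
E
```

```text
t 27.5 pos [0.5076 0.1886 0.1228] open 0.0853 F [-0.4  0.7 -0.5]
rows 1 total turn [-5.7  0.7 -0.2]
  [-0.7, 110.2, -20.7] [-5.69, 0.66, -0.17]
```

>>> send_rows(
  steps=[
    {"hand":85,"tx":-0.7,"ty":20,"tz":-11,"rx":-5.7,"ry":0.7,"rz":0},
    {"hand":85,"tx":0,"ty":36,"tz":0,"rx":0,"ry":0,"rz":0},
    {"hand":85,"tx":0,"ty":36,"tz":0,"rx":0,"ry":0,"rz":0},
    {"hand":85,"tx":0,"ty":10,"tz":0,"rx":0,"ry":0,"rz":0},
    {"hand":85,"tx":0,"ty":0,"tz":0,"rx":0,"ry":0,"rz":0},
  ],
)

```text
t: 28.0
position: [0.5068, 0.1757, 0.0179]
tcp_rot: [-1.569, 0.051, -0.041]
wrist_force: [-0.7, -0.2, 1.1]
opening: 0.0848
```

```bash
python3 - <<'E'
from meas import *
plan([.5062,.179,.011],tilt(-3,0),n=1)
E
```

```text
t 28.0 pos [0.5068 0.1757 0.0179] open 0.0848 F [-0.7 -0.2  1.1]
rows 1 total turn [-0.  -0.4 -0.4]
 each [-0.7  6.9  3.2]
```

>>> send_rows(
  steps=[
    {"hand":85,"tx":-0.7,"ty":6,"tz":3,"rx":0,"ry":0,"rz":0},
    {"hand":85,"tx":0,"ty":1,"tz":0,"rx":0,"ry":0,"rz":0},
    {"hand":30,"tx":0,"ty":0,"tz":0,"rx":0,"ry":0,"rz":0},
    {"hand":30,"tx":0,"ty":0,"tz":0,"rx":0,"ry":0,"rz":0},
    {"hand":30,"tx":0,"ty":0,"tz":0,"rx":0,"ry":0,"rz":0},
    {"hand":30,"tx":0,"ty":0,"tz":0,"rx":0,"ry":0,"rz":0},
    {"hand":30,"tx":0,"ty":0,"tz":0,"rx":0,"ry":0,"rz":0},
    {"hand":30,"tx":0,"ty":-30,"tz":0,"rx":0,"ry":0,"rz":0},
    {"hand":30,"tx":0,"ty":-40,"tz":0,"rx":0,"ry":0,"rz":0},
    {"hand":30,"tx":3,"ty":-30,"tz":-30,"rx":0,"ry":0,"rz":0},
  ],
)

```text
t: 29.0
position: [0.508, 0.1511, 0.116]
tcp_rot: [-1.566, 0.049, -0.038]
wrist_force: [1.1, -0.4, -0.2]
opening: 0.0584
```

```bash
python3 - <<'E'
from meas import *
plan([.5324,-.1248,.11],tilt(2,0))
E
```

```text
t 29.0 pos [0.508  0.1511 0.116 ] open 0.0584 F [ 1.1 -0.4 -0.2]
rows 7 total turn [-0.2 -5.2 -0.4]
  [5.7, 0.7, -39.2] [-0.04, -0.74, -0.05]
  [5.2, 0.7, -39.2] [-0.04, -0.74, -0.05]
  [4.7, 0.7, -39.3] [-0.04, -0.74, -0.05]
  [4.2, 0.8, -39.4] [-0.04, -0.74, -0.05]
  [3.6, 0.8, -39.4] [-0.04, -0.74, -0.05]
  [3.1, 0.8, -39.4] [-0.04, -0.74, -0.05]
  [2.6, 0.8, -39.5] [-0.04, -0.74, -0.05]
```

>>> send_rows(
  steps=[
    {"hand":30,"tx":5,"ty":0,"tz":-39,"rx":0,"ry":-0.8,"rz":0},
    {"hand":30,"tx":5,"ty":0,"tz":-39,"rx":0,"ry":-0.8,"rz":0},
    {"hand":30,"tx":5,"ty":0,"tz":-39,"rx":0,"ry":-0.8,"rz":0},
    {"hand":30,"tx":4,"ty":0,"tz":-39,"rx":0,"ry":-0.8,"rz":0},
    {"hand":30,"tx":4,"ty":0,"tz":-39,"rx":0,"ry":-0.8,"rz":0},
    {"hand":30,"tx":3,"ty":10,"tz":-39,"rx":0,"ry":-0.8,"rz":0},
    {"hand":30,"tx":2,"ty":20,"tz":-30,"rx":0,"ry":-0.5,"rz":0},
    {"hand":30,"tx":0,"ty":20,"tz":0,"rx":0,"ry":0,"rz":0},
    {"hand":30,"tx":0,"ty":0,"tz":0,"rx":0,"ry":0,"rz":0},
  ],
)

```text
t: 29.9
position: [0.5358, -0.1274, 0.0701]
tcp_rot: [-1.568, -0.034, 0.026]
wrist_force: [-1.1, 0.3, -0.1]
opening: 0.0586
```

```bash
python3 - <<'E'
from meas import *
plan([.5324,-.1248,.0215],tilt(2,0),n=1)
E
```

```text
t 29.9 pos [ 0.5358 -0.1274  0.0701] open 0.0586 F [-1.1  0.3 -0.1]
rows 1 total turn [-0.1  0.2  0.3]
 each [-3.5 48.6  2.6]
```

>>> send_rows(
  steps=[
    {"hand":30,"tx":-3.5,"ty":16,"tz":2.5,"rx":0,"ry":0,"rz":0},
    {"hand":30,"tx":0,"ty":16,"tz":0,"rx":0,"ry":0,"rz":0},
    {"hand":30,"tx":0,"ty":8,"tz":0,"rx":0,"ry":0,"rz":0},
    {"hand":30,"tx":0,"ty":4,"tz":0,"rx":0,"ry":0,"rz":0},
    {"hand":30,"tx":0,"ty":0,"tz":0,"rx":0,"ry":0,"rz":0},
  ],
)

```text
t: 30.4
position: [0.5341, -0.1232, 0.0267]
tcp_rot: [-1.569, -0.037, 0.026]
wrist_force: [0.0, 0.3, -0.7]
opening: 0.0584
```

```bash
python3 - <<'E'
from meas import *
plan([.5324,-.1248,.0215],tilt(2,0),n=1)
E
```

```text
t 30.4 pos [ 0.5341 -0.1232  0.0267] open 0.0584 F [ 0.   0.3 -0.7]
rows 1 total turn [-0.1  0.3  0.4]
 each [-1.8  5.2 -1.5]
```

>>> send_rows(
  steps=[
    {"hand":30,"tx":-1.5,"ty":3,"tz":-1.5,"rx":0,"ry":0,"rz":0},
    {"hand":30,"tx":0,"ty":2,"tz":0,"rx":0,"ry":0,"rz":0},
    {"hand":78,"tx":0,"ty":0,"tz":0,"rx":0,"ry":0,"rz":0},
    {"hand":78,"tx":0,"ty":0,"tz":0,"rx":0,"ry":0,"rz":0},
    {"hand":78,"tx":0,"ty":0,"tz":0,"rx":0,"ry":0,"rz":0},
    {"hand":85,"tx":0,"ty":-25,"tz":0,"rx":0,"ry":0,"rz":0},
    {"hand":85,"tx":0,"ty":-45,"tz":0,"rx":0,"ry":0,"rz":0},
    {"hand":85,"tx":-10,"ty":-45,"tz":0,"rx":-8,"ry":0,"rz":0},
    {"hand":85,"tx":-20,"ty":-40,"tz":20,"rx":-8,"ry":0,"rz":0},
    {"hand":85,"tx":-20,"ty":0,"tz":20,"rx":-8,"ry":0,"rz":0},
  ],
)

```text
t: 31.4
position: [0.4829, -0.0909, 0.1758]
tcp_rot: [-1.986, -0.031, -0.0]
wrist_force: [-0.3, 1.9, -2.0]
opening: 0.0848
```

```bash
python3 - <<'E'
from meas import *
snap('wrist','w11')
lids('w11','wrist',0.024,0.06,(.35,.57),(-.3,.34),60,80,60)
plan([.411,.05,.11],tilt(7,-25))
E
```

```text
pix [376.8 151.3] 4212 z80 0.0396 circle [ 532.3 -118.1] r 36.0 mom [ 531.7 -118.6] yaw 2.5 flats 64.7
pix [367.1 235. ] 2462 z80 0.0394 circle [ 535.8 -218.4] r 38.3 mom [ 535.1 -218.3] yaw 1.5 flats 67.9
pix [365.5 277.8] 302 z80 0.0373 circle [ 542.6 -290.3] r 18.5 mom [ 541.7 -291.4] yaw 0.0 flats 30.9
t 31.45 pos [ 0.4798 -0.0844  0.1723] open 0.0851 F [-3.4  8.6 -3.7]
rows 4 total turn [-0.8 -5.3 -1.6]
  [-16.5, 0.1, 37.4] [-0.2, -1.33, -0.4]
  [-15.6, -0.2, 37.7] [-0.2, -1.33, -0.4]
  [-14.8, -0.4, 38.1] [-0.2, -1.33, -0.4]
  [-13.9, -0.6, 38.4] [-0.2, -1.33, -0.4]
```

View pics/w11.png

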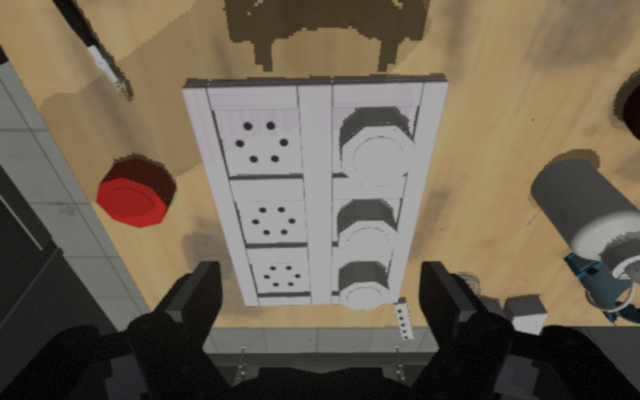

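>>> send_rows(
  steps=[
    {"hand":85,"tx":-16,"ty":-10,"tz":32,"rx":0,"ry":-1.3,"rz":-0.4},
    {"hand":85,"tx":-16,"ty":-10,"tz":35,"rx":0,"ry":-1.3,"rz":-0.4},
    {"hand":85,"tx":-15,"ty":-5,"tz":35,"rx":0,"ry":-1.3,"rz":-0.4},
    {"hand":85,"tx":-14,"ty":0,"tz":35,"rx":0,"ry":-1.3,"rz":-0.4},
    {"hand":85,"tx":0,"ty":0,"tz":0,"rx":0,"ry":0,"rz":0},
  ],
)

```text
t: 31.95
position: [0.4074, 0.0551, 0.138]
tcp_rot: [-1.989, -0.135, 0.082]
wrist_force: [0.7, -0.4, 1.2]
opening: 0.0848
```

```bash
python3 - <<'E'
from meas import *
snap('wrist','w12')
lids('w12','wrist',0.022,0.06,(.35,.57),(-.06,.34),60,80,60)
plan([.411,.05,.009],tilt(7,-25),n=1)
E
```

```text
pix [322.6 142. ] 2409 z80 0.0327 circle [409.4  53.3] r 34.1 mom [409.4  53.4] yaw 7.5 flats 63.0
t 32.0 pos [0.4084 0.0536 0.1387] open 0.0849 F [0.7 0.6 0.3]
rows 1 total turn [-0.8  0.3  0.4]
 each [  1.6 119.9  49.6]
```

View pics/w12.png

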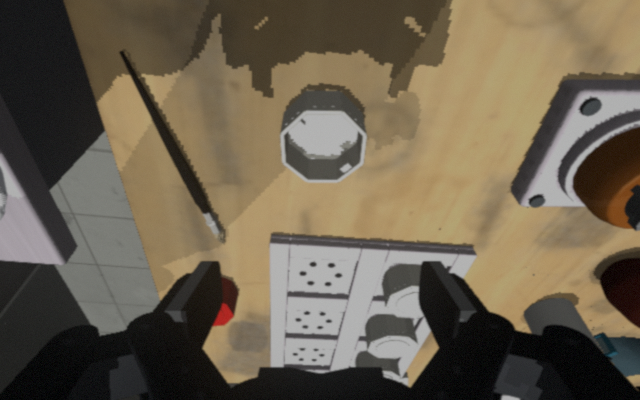

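>>> send_rows(
  steps=[
    {"hand":85,"tx":1,"ty":36,"tz":15,"rx":-0.8,"ry":0.3,"rz":0.4},
    {"hand":85,"tx":0,"ty":36,"tz":16,"rx":0,"ry":0,"rz":0},
    {"hand":85,"tx":0,"ty":30,"tz":14,"rx":0,"ry":0,"rz":0},
    {"hand":85,"tx":0,"ty":10,"tz":5,"rx":0,"ry":0,"rz":0},
    {"hand":85,"tx":0,"ty":0,"tz":0,"rx":0,"ry":0,"rz":0},
  ],
)

```text
t: 32.5
position: [0.4133, 0.0498, 0.013]
tcp_rot: [-2.004, -0.12, 0.072]
wrist_force: [0.5, -0.1, 0.3]
opening: 0.0848
```

```bash
python3 - <<'E'
from meas import *
plan([.410,.0522,.009],tilt(7,-25),n=1)
E
```

```text
t 32.5 pos [0.4133 0.0498 0.013 ] open 0.0848 F [ 0.5 -0.1  0.3]
rows 1 total turn [-0.  -0.3  0. ]
 each [-3.   2.4  4.2]
```

>>> send_rows(
  steps=[
    {"hand":85,"tx":-3,"ty":2.4,"tz":4,"rx":0,"ry":0,"rz":0},
    {"hand":85,"tx":0,"ty":0.5,"tz":0,"rx":0,"ry":0,"rz":0},
    {"hand":30,"tx":0,"ty":0,"tz":0,"rx":0,"ry":0,"rz":0},
    {"hand":30,"tx":0,"ty":0,"tz":0,"rx":0,"ry":0,"rz":0},
    {"hand":30,"tx":0,"ty":0,"tz":0,"rx":0,"ry":0,"rz":0},
    {"hand":30,"tx":0,"ty":0,"tz":0,"rx":0,"ry":0,"rz":0},
    {"hand":30,"tx":0,"ty":0,"tz":0,"rx":0,"ry":0,"rz":0},
    {"hand":30,"tx":0,"ty":0,"tz":0,"rx":0,"ry":0,"rz":0},
  ],
)

```text
t: 33.3
position: [0.4125, 0.0513, 0.0123]
tcp_rot: [-2.003, -0.121, 0.064]
wrist_force: [-1.2, 0.4, -1.0]
opening: 0.0586
```

```bash
python3 - <<'E'
from meas import *
s=manip.get_state(); c,z=lidpose([s['position'][0],0.0525,0.016]); print('lid in tool',np.round(c*1000,1),np.round(z,2))
plan([.50,.18,.14],tilt(-2.5,65))
E
```

```text
lid in tool [ 0.2 -3.9 -0.5] [-0.01  0.91  0.42]
t 33.3 pos [0.4125 0.0513 0.0123] open 0.0586 F [-1.2  0.4 -1. ]
rows 11 total turn [89.7  9.6 -2.9]
  [9.3, -15.0, 4.8] [8.16, 0.88, -0.26]
  [9.3, -14.1, 7.1] [8.16, 0.88, -0.26]
  [9.3, -12.9, 9.1] [8.16, 0.88, -0.26]
  [9.2, -11.4, 11.0] [8.16, 0.88, -0.26]
  [9.0, -9.7, 12.6] [8.16, 0.88, -0.26]
  [8.9, -7.7, 14.0] [8.16, 0.88, -0.26]
  [8.7, -5.6, 15.1] [8.16, 0.88, -0.26]
  [8.5, -3.4, 15.9] [8.16, 0.88, -0.26]
  [8.2, -1.0, 16.3] [8.16, 0.88, -0.26]
  [8.0, 1.3, 16.4] [8.16, 0.88, -0.26]
  [7.7, 3.7, 16.2] [8.16, 0.88, -0.26]
```

>>> send_rows(
  steps=[
    {"hand":30,"tx":0,"ty":-27,"tz":-13,"rx":0,"ry":0,"rz":0},
    {"hand":30,"tx":10,"ty":-35,"tz":5,"rx":8,"ry":0.9,"rz":-0.3},
    {"hand":30,"tx":10,"ty":-30,"tz":10,"rx":8.3,"ry":0.9,"rz":-0.3},
    {"hand":30,"tx":10,"ty":-25,"tz":15,"rx":8.3,"ry":0.9,"rz":-0.3},
    {"hand":30,"tx":10,"ty":-10,"tz":15,"rx":8.3,"ry":0.9,"rz":-0.3},
    {"hand":30,"tx":10,"ty":0,"tz":15,"rx":8.3,"ry":0.9,"rz":-0.3},
    {"hand":30,"tx":10,"ty":5,"tz":15,"rx":8.3,"ry":0.9,"rz":-0.3},
    {"hand":30,"tx":10,"ty":10,"tz":10,"rx":8.3,"ry":0.9,"rz":-0.3},
    {"hand":30,"tx":10,"ty":15,"tz":5,"rx":8.3,"ry":0.9,"rz":-0.3},
    {"hand":30,"tx":10,"ty":15,"tz":0,"rx":8.3,"ry":0.9,"rz":-0.3},
  ],
)

```text
t: 34.3
position: [0.4961, 0.1931, 0.1178]
tcp_rot: [-0.73, -0.036, -0.032]
wrist_force: [0.4, -0.6, -2.0]
opening: 0.0583
```

```bash
python3 - <<'E'
from meas import *
plan([.50,.19,.06],tilt(-2.5,65))
E
```

```text
t 34.3 pos [0.4961 0.1931 0.1178] open 0.0583 F [ 0.4 -0.6 -2. ]
rows 3 total turn [16.8  3.   0.1]
  [0.5, 12.1, -15.1] [5.59, 1.0, 0.04]
  [0.7, 10.6, -16.2] [5.59, 1.0, 0.04]
  [1.0, 9.0, -17.1] [5.59, 1.0, 0.04]
```

>>> send_rows(
  steps=[
    {"hand":30,"tx":0.5,"ty":12,"tz":-12,"rx":6.5,"ry":1,"rz":0},
    {"hand":30,"tx":0.5,"ty":9,"tz":-14,"rx":6.5,"ry":1,"rz":0},
    {"hand":30,"tx":0.5,"ty":7,"tz":-14,"rx":5,"ry":1,"rz":0},
    {"hand":30,"tx":0.5,"ty":5,"tz":-8,"rx":0,"ry":0,"rz":0},
    {"hand":30,"tx":0,"ty":0,"tz":0,"rx":0,"ry":0,"rz":0},
  ],
)

```text
t: 34.8
position: [0.502, 0.1918, 0.0573]
tcp_rot: [-0.417, 0.015, -0.052]
wrist_force: [0.8, -0.0, 0.5]
opening: 0.0585
```

```bash
python3 - <<'E'
from meas import *
plan([.50,.19,.031],tilt(-2.5,65),n=1)
E
```

```text
t 34.8 pos [0.502  0.1918 0.0573] open 0.0585 F [ 0.8 -0.   0.5]
rows 1 total turn [-1.1 -0.5  0.4]
  [-1.7, 8.9, -24.8] [-1.12, -0.46, 0.4]
```

>>> send_rows(
  steps=[
    {"hand":30,"tx":-1,"ty":5,"tz":-11,"rx":-1,"ry":-0.4,"rz":0.4},
    {"hand":30,"tx":0,"ty":3,"tz":-7,"rx":0,"ry":0,"rz":0},
    {"hand":30,"tx":0,"ty":1.5,"tz":-3,"rx":0,"ry":0,"rz":0},
    {"hand":30,"tx":0,"ty":1,"tz":-2,"rx":0,"ry":0,"rz":0},
    {"hand":30,"tx":0,"ty":1,"tz":-2,"rx":0,"ry":0,"rz":0},
  ],
)

```text
t: 35.3
position: [0.502, 0.1922, 0.0318]
tcp_rot: [-0.45, -0.002, -0.039]
wrist_force: [0.7, 0.1, 0.1]
opening: 0.0586
```

```bash
python3 - <<'E'
from meas import *
plan([.50,.19,.0285],tilt(-2.5,65),n=1)
E
```

```text
t 35.3 pos [0.502  0.1922 0.0318] open 0.0586 F [0.7 0.1 0.1]
rows 1 total turn [ 0.8  0.7 -0.1]
  [-2.0, -0.6, -3.9] [0.78, 0.69, -0.1]
```

>>> send_rows(
  steps=[
    {"hand":30,"tx":0,"ty":1,"tz":-2,"rx":0.8,"ry":0,"rz":0},
    {"hand":30,"tx":0,"ty":0.7,"tz":-1.5,"rx":0,"ry":0,"rz":0},
    {"hand":30,"tx":0,"ty":0,"tz":0,"rx":0,"ry":0,"rz":0},
  ],
)

```text
t: 35.6
position: [0.5024, 0.193, 0.0319]
tcp_rot: [-0.432, -0.005, -0.037]
wrist_force: [0.5, 0.5, 0.1]
opening: 0.0586
```

>>> send_rows(
  steps=[
    {"hand":30,"tx":0,"ty":1.5,"tz":-4,"rx":0,"ry":0,"rz":0},
    {"hand":30,"tx":0,"ty":1,"tz":-2,"rx":0,"ry":0,"rz":0},
  ],
)

```text
t: 35.8
position: [0.5029, 0.1942, 0.0314]
tcp_rot: [-0.424, -0.007, -0.034]
wrist_force: [-4.0, -13.4, 24.0]
opening: 0.0585
```

>>> send_rows(
  steps=[
    {"hand":30,"tx":0,"ty":-0.5,"tz":1,"rx":0,"ry":0,"rz":0},
    {"hand":82,"tx":0,"ty":0,"tz":0,"rx":0,"ry":0,"rz":0},
    {"hand":82,"tx":0,"ty":0,"tz":0,"rx":0,"ry":0,"rz":0},
    {"hand":82,"tx":0,"ty":0,"tz":0,"rx":0,"ry":0,"rz":0},
    {"hand":85,"tx":0,"ty":-20,"tz":0,"rx":0,"ry":0,"rz":0},
    {"hand":85,"tx":0,"ty":-40,"tz":0,"rx":0,"ry":0,"rz":0},
    {"hand":85,"tx":0,"ty":-40,"tz":20,"rx":0,"ry":0,"rz":0},
    {"hand":85,"tx":0,"ty":-20,"tz":40,"rx":-8,"ry":0,"rz":0},
    {"hand":85,"tx":0,"ty":-10,"tz":40,"rx":-8,"ry":0,"rz":0},
    {"hand":85,"tx":0,"ty":-10,"tz":40,"rx":-8,"ry":0,"rz":0},
  ],
)

```text
t: 36.8
position: [0.5004, 0.1201, 0.1709]
tcp_rot: [-0.693, 0.008, -0.032]
wrist_force: [0.2, -0.7, 0.6]
opening: 0.0852
```

```bash
python3 - <<'E'
from meas import *
snap('wrist','w13')
plan([.502,.186,.15],tilt(-2.5,-15))
im,P=cloud('w13','wrist'); m=(P[...,2]>.02)&(P[...,2]<.08)&(abs(P[...,0]-.5)<.07)&(abs(P[...,1]-.19)<.06); Q=P[m]; print(m.sum(),np.round(np.percentile(Q,[2,50,98],axis=0),3))
E
```

```text
t 36.85 pos [0.5014 0.1239 0.177 ] open 0.0847 F [2.  6.2 8.5]
rows 8 total turn [-64.7   1.2   0.4]
  [-0.2, 8.1, 2.5] [-8.09, 0.15, 0.05]
  [-0.2, 7.7, 3.6] [-8.09, 0.15, 0.05]
  [-0.2, 7.1, 4.6] [-8.09, 0.15, 0.05]
  [-0.2, 6.4, 5.6] [-8.09, 0.15, 0.05]
  [-0.2, 5.5, 6.4] [-8.09, 0.15, 0.05]
  [-0.2, 4.6, 7.1] [-8.09, 0.15, 0.05]
  [-0.2, 3.5, 7.7] [-8.09, 0.15, 0.05]
  [-0.2, 2.4, 8.1] [-8.09, 0.15, 0.05]
2447 [[0.473 0.172 0.029]
 [0.502 0.186 0.058]
 [0.532 0.204 0.062]]
```

View pics/w13.png

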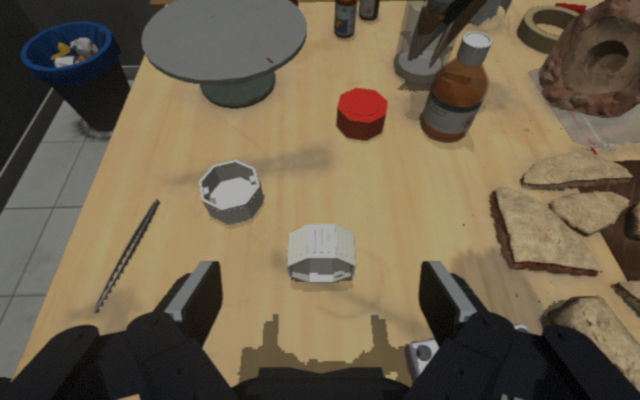

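>>> send_rows(
  steps=[
    {"hand":85,"tx":0,"ty":5,"tz":5,"rx":-8.3,"ry":0,"rz":0},
    {"hand":85,"tx":0,"ty":5,"tz":6,"rx":-8.3,"ry":0,"rz":0},
    {"hand":85,"tx":0,"ty":5,"tz":7,"rx":-8.3,"ry":0,"rz":0},
    {"hand":85,"tx":0,"ty":5,"tz":7,"rx":-8.3,"ry":0,"rz":0},
    {"hand":85,"tx":0,"ty":5,"tz":7,"rx":-8.3,"ry":0.5,"rz":0},
    {"hand":85,"tx":0,"ty":5,"tz":7,"rx":-8.3,"ry":0.5,"rz":0},
    {"hand":85,"tx":0,"ty":5,"tz":7,"rx":-8.3,"ry":0.5,"rz":0},
    {"hand":85,"tx":0,"ty":5,"tz":8,"rx":-8.3,"ry":0,"rz":0},
    {"hand":85,"tx":0,"ty":0,"tz":0,"rx":-5,"ry":0,"rz":0},
    {"hand":85,"tx":0,"ty":0,"tz":0,"rx":0,"ry":0,"rz":0},
  ],
)

```text
t: 37.85
position: [0.5007, 0.1796, 0.161]
tcp_rot: [-1.779, 0.039, -0.024]
wrist_force: [0.1, 1.1, -0.7]
opening: 0.085
```

```bash
python3 - <<'E'
from meas import *
plan([.5025,.188,.090],tilt(-2.5,-15),n=2)
E
```

```text
t 37.85 pos [0.5007 0.1796 0.161 ] open 0.085 F [ 0.1  1.1 -0.7]
rows 2 total turn [-3.   0.3 -0.2]
  [0.9, 33.8, 11.5] [-1.51, 0.14, -0.12]
  [0.8, 33.5, 12.4] [-1.51, 0.14, -0.12]
```

>>> send_rows(
  steps=[
    {"hand":85,"tx":1,"ty":34,"tz":14,"rx":-1.5,"ry":0,"rz":0},
    {"hand":85,"tx":1,"ty":36,"tz":12,"rx":-1.5,"ry":0,"rz":0},
    {"hand":85,"tx":0,"ty":36,"tz":10,"rx":0,"ry":0,"rz":0},
    {"hand":85,"tx":0,"ty":15,"tz":4,"rx":0,"ry":0,"rz":0},
    {"hand":85,"tx":0,"ty":0,"tz":0,"rx":0,"ry":0,"rz":0},
  ],
)

```text
t: 38.35
position: [0.5025, 0.1892, 0.0295]
tcp_rot: [-1.825, 0.042, -0.021]
wrist_force: [0.9, 0.6, 0.3]
opening: 0.0849
```

```bash
python3 - <<'E'
from meas import *
plan([.5025,.188,.026],tilt(-2.5,-15),n=1)
E
```

```text
t 38.35 pos [0.5025 0.1892 0.0295] open 0.0849 F [0.9 0.6 0.3]
rows 1 total turn [-0.4  0.3 -0.4]
 each [ 0.1  3.7 -0.3]
```

>>> send_rows(
  steps=[
    {"hand":85,"tx":0,"ty":4,"tz":-0.5,"rx":0,"ry":0,"rz":0},
    {"hand":85,"tx":0,"ty":0,"tz":0,"rx":0,"ry":0,"rz":0},
    {"hand":30,"tx":0,"ty":0,"tz":0,"rx":0,"ry":0,"rz":0},
    {"hand":30,"tx":0,"ty":0,"tz":0,"rx":0,"ry":0,"rz":0},
    {"hand":30,"tx":0,"ty":0,"tz":0,"rx":0,"ry":0,"rz":0},
    {"hand":30,"tx":0,"ty":0,"tz":0,"rx":0,"ry":0,"rz":0},
    {"hand":30,"tx":0,"ty":0,"tz":0,"rx":0,"ry":0,"rz":0},
    {"hand":30,"tx":0,"ty":0,"tz":0,"rx":0,"ry":0,"rz":0},
  ],
)

```text
t: 39.15
position: [0.5058, 0.1872, 0.0321]
tcp_rot: [-1.82, 0.04, -0.03]
wrist_force: [-0.2, 0.2, -1.0]
opening: 0.0578
```

>>> send_rows(
  steps=[
    {"hand":30,"tx":0,"ty":-25,"tz":-7,"rx":0,"ry":0,"rz":0},
    {"hand":30,"tx":0,"ty":-25,"tz":-4,"rx":8,"ry":0,"rz":0},
    {"hand":30,"tx":0,"ty":-25,"tz":0,"rx":8,"ry":0,"rz":0},
    {"hand":30,"tx":0,"ty":-15,"tz":0,"rx":8,"ry":0,"rz":0},
    {"hand":30,"tx":0,"ty":0,"tz":0,"rx":8,"ry":0,"rz":0},
    {"hand":30,"tx":0,"ty":0,"tz":0,"rx":8,"ry":0,"rz":0},
    {"hand":30,"tx":0,"ty":0,"tz":0,"rx":8,"ry":0,"rz":0},
    {"hand":30,"tx":0,"ty":0,"tz":0,"rx":8,"ry":0,"rz":0},
    {"hand":30,"tx":0,"ty":0,"tz":0,"rx":8,"ry":0,"rz":0},
    {"hand":30,"tx":0,"ty":0,"tz":0,"rx":8,"ry":0,"rz":0},
  ],
)

```text
t: 40.15
position: [0.5081, 0.1959, 0.1261]
tcp_rot: [-0.614, -0.0, -0.037]
wrist_force: [-0.7, 0.1, -0.9]
opening: 0.0583
```

```bash
python3 - <<'E'
from meas import *
plan([.503,.186,.026],tilt(-2.5,62),n=4)
E
```

```text
t 40.15 pos [0.5081 0.1959 0.1261] open 0.0583 F [-0.7  0.1 -0.9]
rows 4 total turn [ 7.2  0.8 -0.1]
  [-1.5, 12.3, -21.9] [1.8, 0.2, -0.03]
  [-1.4, 11.7, -22.3] [1.8, 0.2, -0.03]
  [-1.3, 10.9, -22.6] [1.8, 0.2, -0.03]
  [-1.3, 10.2, -23.0] [1.8, 0.2, -0.03]
```

>>> send_rows(
  steps=[
    {"hand":30,"tx":-1,"ty":12,"tz":-20,"rx":4,"ry":0.3,"rz":0},
    {"hand":30,"tx":-1,"ty":12,"tz":-22,"rx":4,"ry":0.3,"rz":0},
    {"hand":30,"tx":-1,"ty":11,"tz":-22,"rx":0,"ry":0.3,"rz":0},
    {"hand":30,"tx":-1,"ty":7,"tz":-14,"rx":0,"ry":0,"rz":0},
    {"hand":30,"tx":0,"ty":3,"tz":-5,"rx":0,"ry":0,"rz":0},
    {"hand":30,"tx":0,"ty":1,"tz":-2,"rx":0,"ry":0,"rz":0},
  ],
)

```text
t: 40.75
position: [0.5068, 0.1892, 0.0223]
tcp_rot: [-0.458, 0.022, -0.054]
wrist_force: [1.0, -0.6, 0.2]
opening: 0.0582
```

>>> send_rows(
  steps=[
    {"hand":30,"tx":0,"ty":0.5,"tz":-1,"rx":0,"ry":0,"rz":0},
    {"hand":82,"tx":0,"ty":0,"tz":0,"rx":0,"ry":0,"rz":0},
    {"hand":82,"tx":0,"ty":0,"tz":0,"rx":0,"ry":0,"rz":0},
    {"hand":82,"tx":0,"ty":0,"tz":0,"rx":0,"ry":0,"rz":0},
    {"hand":85,"tx":0,"ty":-25,"tz":5,"rx":0,"ry":0,"rz":0},
    {"hand":85,"tx":0,"ty":-40,"tz":10,"rx":0,"ry":0,"rz":0},
    {"hand":85,"tx":0,"ty":-30,"tz":35,"rx":-8,"ry":0,"rz":0},
    {"hand":85,"tx":0,"ty":-10,"tz":40,"rx":-8,"ry":0,"rz":0},
    {"hand":85,"tx":0,"ty":-10,"tz":40,"rx":-8,"ry":0,"rz":0},
    {"hand":85,"tx":0,"ty":0,"tz":10,"rx":-8,"ry":0,"rz":0},
  ],
)

```text
t: 41.75
position: [0.5093, 0.1498, 0.1542]
tcp_rot: [-0.869, 0.038, -0.049]
wrist_force: [-0.7, -0.3, -1.8]
opening: 0.0851
```

```bash
python3 - <<'E'
from meas import *
snap('wrist','w14')
lids('w14','wrist',0.022,0.06,(.35,.57),(0,.34),60,80,60)
plan([.5065,.18,.15],tilt(-2.5,0))
E
```

```text
pix [209.1 173.5] 1454 z80 0.0325 circle [411.1 268.4] r 34.5 mom [411.1 268.5] yaw 16.0 flats 63.5
pix [317.3 258.5] 4300 z80 0.0336 circle [506.5 183.4] r 32.3 mom [506.4 183.2] yaw 41.5 flats 60.4
t 41.8 pos [0.51   0.1543 0.1589] open 0.0852 F [-0.3  7.7  7. ]
rows 5 total turn [-39.5  -0.5  -0. ]
  [-1.0, 4.6, 2.8] [-7.89, -0.1, -0.01]
  [-1.0, 4.2, 3.4] [-7.89, -0.1, -0.01]
  [-0.9, 3.7, 4.0] [-7.89, -0.1, -0.01]
  [-0.9, 3.1, 4.4] [-7.89, -0.1, -0.01]
  [-0.9, 2.5, 4.8] [-7.89, -0.1, -0.01]
```

View pics/w14.png

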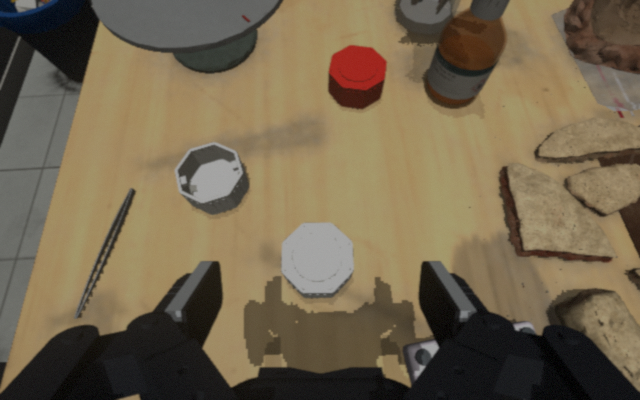

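Flipped again; the lid is at (0.5063, 0.183). I grasp it vertically.

>>> send_rows(
  steps=[
    {"hand":85,"tx":0,"ty":4,"tz":4,"rx":-8,"ry":0,"rz":0},
    {"hand":85,"tx":0,"ty":4,"tz":4,"rx":-8,"ry":0,"rz":0},
    {"hand":85,"tx":0,"ty":4,"tz":5,"rx":-8,"ry":0,"rz":0},
    {"hand":85,"tx":0,"ty":3,"tz":5,"rx":-8,"ry":0,"rz":0},
    {"hand":85,"tx":-1,"ty":3,"tz":5,"rx":-8,"ry":0,"rz":0},
    {"hand":85,"tx":-1,"ty":10,"tz":0,"rx":-4.5,"ry":0,"rz":0},
    {"hand":85,"tx":0,"ty":20,"tz":0,"rx":0,"ry":0,"rz":0},
    {"hand":85,"tx":0,"ty":0,"tz":0,"rx":0,"ry":0,"rz":0},
  ],
)

```text
t: 42.6
position: [0.5068, 0.1824, 0.1228]
tcp_rot: [-1.558, 0.039, -0.027]
wrist_force: [0.6, -0.6, 0.6]
opening: 0.0852
```

```bash
python3 - <<'E'
from meas import *
plan([.5062,.183,.011],tilt(-3,0),n=1)
E
```

```text
t 42.6 pos [0.5068 0.1824 0.1228] open 0.0852 F [ 0.6 -0.6  0.6]
rows 1 total turn [-0.7  0.6 -0.4]
  [0.2, 111.8, -0.9] [-0.71, 0.59, -0.44]
```

>>> send_rows(
  steps=[
    {"hand":85,"tx":0,"ty":25,"tz":0,"rx":-0.7,"ry":0.6,"rz":-0.4},
    {"hand":85,"tx":0,"ty":36,"tz":0,"rx":0,"ry":0,"rz":0},
    {"hand":85,"tx":0,"ty":36,"tz":0,"rx":0,"ry":0,"rz":0},
    {"hand":85,"tx":0,"ty":10,"tz":0,"rx":0,"ry":0,"rz":0},
    {"hand":85,"tx":0,"ty":0,"tz":0,"rx":0,"ry":0,"rz":0},
  ],
)

```text
t: 43.1
position: [0.5074, 0.1826, 0.0155]
tcp_rot: [-1.567, 0.043, -0.041]
wrist_force: [1.5, -0.1, 0.2]
opening: 0.0849
```

```bash
python3 - <<'E'
from meas import *
plan([.5062,.183,.011],tilt(-3,0),n=1)
E
```

```text
t 43.1 pos [0.5074 0.1826 0.0155] open 0.0849 F [ 1.5 -0.1  0.2]
rows 1 total turn [-0.2 -0.1 -0.1]
 each [-1.2  4.5  0.4]
```

>>> send_rows(
  steps=[
    {"hand":85,"tx":-1,"ty":4,"tz":0,"rx":0,"ry":0,"rz":0},
    {"hand":85,"tx":0,"ty":1,"tz":0,"rx":0,"ry":0,"rz":0},
    {"hand":30,"tx":0,"ty":0,"tz":0,"rx":0,"ry":0,"rz":0},
    {"hand":30,"tx":0,"ty":0,"tz":0,"rx":0,"ry":0,"rz":0},
    {"hand":30,"tx":0,"ty":0,"tz":0,"rx":0,"ry":0,"rz":0},
    {"hand":30,"tx":0,"ty":0,"tz":0,"rx":0,"ry":0,"rz":0},
    {"hand":30,"tx":0,"ty":0,"tz":0,"rx":0,"ry":0,"rz":0},
    {"hand":30,"tx":0,"ty":-30,"tz":0,"rx":0,"ry":0,"rz":0},
    {"hand":30,"tx":0,"ty":-40,"tz":0,"rx":0,"ry":0,"rz":0},
    {"hand":30,"tx":-5,"ty":-30,"tz":-30,"rx":0,"ry":0,"rz":0},
  ],
)

```text
t: 44.1
position: [0.5003, 0.1554, 0.116]
tcp_rot: [-1.564, 0.039, -0.039]
wrist_force: [1.2, -0.9, -0.2]
opening: 0.0583
```

```bash
python3 - <<'E'
from meas import *
plan([.4324,-.1289,.11],tilt(2,0))
E
```

```text
t 44.1 pos [0.5003 0.1554 0.116 ] open 0.0583 F [ 1.2 -0.9 -0.2]
rows 7 total turn [-0.4 -4.9 -0. ]
  [-7.7, 0.6, -41.0] [-0.05, -0.69, -0.0]
  [-8.2, 0.6, -41.0] [-0.05, -0.69, -0.0]
  [-8.7, 0.7, -40.8] [-0.05, -0.69, -0.0]
  [-9.1, 0.7, -40.7] [-0.05, -0.69, -0.0]
  [-9.6, 0.8, -40.6] [-0.05, -0.69, -0.0]
  [-10.1, 0.8, -40.5] [-0.05, -0.69, -0.0]
  [-10.6, 0.8, -40.4] [-0.05, -0.69, -0.0]
```

>>> send_rows(
  steps=[
    {"hand":30,"tx":-8,"ty":0,"tz":-41,"rx":0,"ry":-0.7,"rz":0},
    {"hand":30,"tx":-8,"ty":0,"tz":-41,"rx":0,"ry":-0.7,"rz":0},
    {"hand":30,"tx":-9,"ty":0,"tz":-41,"rx":0,"ry":-0.7,"rz":0},
    {"hand":30,"tx":-9,"ty":0,"tz":-41,"rx":0,"ry":-0.7,"rz":0},
    {"hand":30,"tx":-10,"ty":0,"tz":-41,"rx":0,"ry":-0.7,"rz":0},
    {"hand":30,"tx":-10,"ty":0,"tz":-41,"rx":0,"ry":-0.7,"rz":0},
    {"hand":30,"tx":-10,"ty":20,"tz":-31,"rx":0,"ry":-0.7,"rz":0},
    {"hand":30,"tx":0,"ty":20,"tz":0,"rx":0,"ry":0,"rz":0},
    {"hand":30,"tx":0,"ty":0,"tz":0,"rx":0,"ry":0,"rz":0},
  ],
)

```text
t: 45.0
position: [0.4316, -0.1338, 0.0788]
tcp_rot: [-1.567, -0.037, 0.02]
wrist_force: [-0.0, 0.4, -0.1]
opening: 0.0587
```

```bash
python3 - <<'E'
from meas import *
plan([.4324,-.1289,.0215],tilt(2,0),n=1)
E
```

```text
t 45.0 pos [ 0.4316 -0.1338  0.0788] open 0.0587 F [-0.   0.4 -0.1]
rows 1 total turn [-0.2  0.1  0.6]
 each [ 0.4 57.3  4.7]
```

>>> send_rows(
  steps=[
    {"hand":30,"tx":0.5,"ty":20,"tz":4.5,"rx":0,"ry":0,"rz":0.6},
    {"hand":30,"tx":0,"ty":18,"tz":0,"rx":0,"ry":0,"rz":0},
    {"hand":30,"tx":0,"ty":12,"tz":0,"rx":0,"ry":0,"rz":0},
    {"hand":30,"tx":0,"ty":4,"tz":0,"rx":0,"ry":0,"rz":0},
    {"hand":30,"tx":0,"ty":0,"tz":0,"rx":0,"ry":0,"rz":0},
  ],
)

```text
t: 45.5
position: [0.4346, -0.1274, 0.0262]
tcp_rot: [-1.568, -0.032, 0.028]
wrist_force: [-0.2, 0.1, -0.6]
opening: 0.0582
```

```bash
python3 - <<'E'
from meas import *
plan([.4324,-.1289,.0215],tilt(2,0),n=1)
E
```

```text
t 45.5 pos [ 0.4346 -0.1274  0.0262] open 0.0582 F [-0.2  0.1 -0.6]
rows 1 total turn [-0.2  0.2  0.2]
 each [-2.2  4.6 -1.4]
```

>>> send_rows(
  steps=[
    {"hand":30,"tx":-2,"ty":3,"tz":-1.5,"rx":0,"ry":0,"rz":0},
    {"hand":30,"tx":0,"ty":2,"tz":0,"rx":0,"ry":0,"rz":0},
    {"hand":78,"tx":0,"ty":0,"tz":0,"rx":0,"ry":0,"rz":0},
    {"hand":78,"tx":0,"ty":0,"tz":0,"rx":0,"ry":0,"rz":0},
    {"hand":78,"tx":0,"ty":0,"tz":0,"rx":0,"ry":0,"rz":0},
    {"hand":85,"tx":0,"ty":-25,"tz":0,"rx":0,"ry":0,"rz":0},
    {"hand":85,"tx":0,"ty":-45,"tz":0,"rx":0,"ry":0,"rz":0},
    {"hand":85,"tx":0,"ty":-45,"tz":30,"rx":0,"ry":0,"rz":0},
    {"hand":85,"tx":0,"ty":-40,"tz":40,"rx":0,"ry":0,"rz":0},
    {"hand":85,"tx":0,"ty":0,"tz":10,"rx":0,"ry":0,"rz":0},
  ],
)

```text
t: 46.5
position: [0.4299, -0.0543, 0.1756]
tcp_rot: [-1.566, -0.031, 0.025]
wrist_force: [0.3, -0.2, -1.2]
opening: 0.085
```

```bash
python3 - <<'E'
from meas import *
snap('wrist','w15')
lids('w15','wrist',0.028,0.06,(.35,.57),(-.3,.34),60,80,60)
plan([.420,.262,.16],tilt(16.5,0))
E
```

```text
pix [320.8 262.8] 3460 z80 0.0396 circle [ 433.3 -124.3] r 33.6 mom [ 433.  -124.4] yaw 2.0 flats 62.0
pix [417.9 257.2] 2683 z80 0.0396 circle [ 523.3 -119.8] r 33.4 mom [ 523.3 -118.7] yaw 2.0 flats 61.7
pix [411.3 351.4] 2020 z80 0.0396 circle [ 530.1 -221. ] r 34.2 mom [ 526.6 -218.8] yaw 20.5 flats 58.1
t 46.55 pos [ 0.4291 -0.0544  0.1739] open 0.0845 F [-0.3  1.9  0.1]
rows 8 total turn [ -0.2 -14.4   0.1]
  [0.3, 1.9, 39.6] [-0.03, -1.81, 0.02]
  [1.5, 1.9, 39.5] [-0.03, -1.81, 0.02]
  [2.8, 1.9, 39.5] [-0.03, -1.81, 0.02]
  [4.0, 1.9, 39.4] [-0.03, -1.81, 0.02]
  [5.3, 1.8, 39.2] [-0.03, -1.81, 0.02]
  [6.5, 1.8, 39.0] [-0.03, -1.81, 0.02]
  [7.7, 1.8, 38.8] [-0.03, -1.81, 0.02]
  [8.9, 1.8, 38.5] [-0.03, -1.81, 0.02]
```

View pics/w15.png

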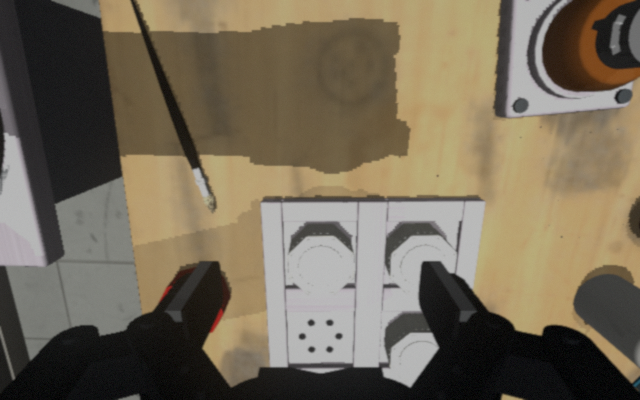

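>>> send_rows(
  steps=[
    {"hand":85,"tx":0,"ty":0,"tz":36,"rx":0,"ry":-1.8,"rz":0},
    {"hand":85,"tx":1,"ty":0,"tz":39,"rx":0,"ry":-1.8,"rz":0},
    {"hand":85,"tx":3,"ty":0,"tz":39,"rx":0,"ry":-1.8,"rz":0},
    {"hand":85,"tx":4,"ty":0,"tz":39,"rx":0,"ry":-1.8,"rz":0},
    {"hand":85,"tx":5,"ty":0,"tz":39,"rx":0,"ry":-1.8,"rz":0},
    {"hand":85,"tx":6,"ty":0,"tz":39,"rx":0,"ry":-1.8,"rz":0},
    {"hand":85,"tx":7,"ty":0,"tz":35,"rx":0,"ry":-1.8,"rz":0},
    {"hand":85,"tx":5,"ty":0,"tz":20,"rx":0,"ry":-1.8,"rz":0},
    {"hand":85,"tx":0,"ty":0,"tz":0,"rx":0,"ry":0,"rz":0},
  ],
)

```text
t: 47.45
position: [0.4186, 0.2378, 0.1683]
tcp_rot: [-1.556, -0.224, 0.231]
wrist_force: [1.0, -0.4, 0.5]
opening: 0.0849
```

```bash
python3 - <<'E'
from meas import *
snap('wrist','w16')
lids('w16','wrist',0.022,0.06,(.35,.57),(.1,.36),60,80,60)
plan([.411,.269,.1],tilt(16.5,0),n=2)
E
```

```text
pix [323.2 150. ] 1234 z80 0.0330 circle [409.5 271.5] r 32.0 mom [409.6 271.7] yaw 15.5 flats 60.1
t 47.5 pos [0.4186 0.2363 0.1681] open 0.0855 F [ 0.1  0.3 -0.8]
rows 2 total turn [-0.2  0.  -0.3]
 each [ 1.2 34.1 16.6]
```

View pics/w16.png

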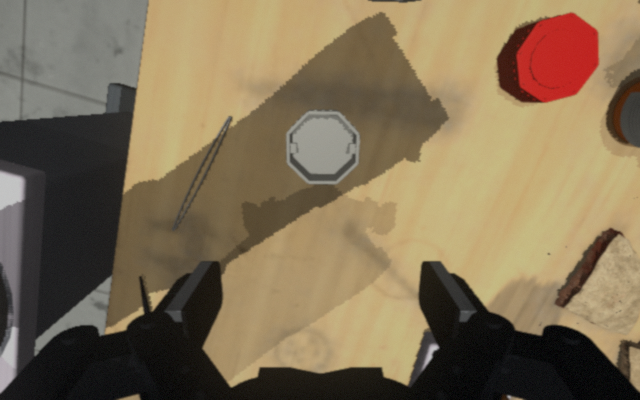

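>>> send_rows(
  steps=[
    {"hand":85,"tx":1,"ty":20,"tz":30,"rx":0,"ry":0,"rz":0},
    {"hand":85,"tx":0,"ty":38,"tz":4,"rx":0,"ry":0,"rz":0},
    {"hand":85,"tx":0,"ty":40,"tz":0,"rx":0,"ry":0,"rz":0},
    {"hand":85,"tx":0,"ty":35,"tz":0,"rx":0,"ry":0,"rz":0},
    {"hand":85,"tx":0,"ty":10,"tz":0,"rx":0,"ry":0,"rz":0},
    {"hand":85,"tx":0,"ty":0,"tz":0,"rx":0,"ry":0,"rz":0},
  ],
)

```text
t: 48.1
position: [0.4115, 0.2611, 0.018]
tcp_rot: [-1.562, -0.211, 0.223]
wrist_force: [0.3, -0.6, 0.4]
opening: 0.0848
```

```bash
python3 - <<'E'
from meas import *
plan([.410,.270,.011],tilt(16,0),n=1)
E
```

```text
t 48.1 pos [0.4115 0.2611 0.018 ] open 0.0848 F [ 0.3 -0.6  0.4]
rows 1 total turn [ 0.1 -0.2 -0.5]
 each [1.1 6.9 9. ]
```

>>> send_rows(
  steps=[
    {"hand":85,"tx":1,"ty":6,"tz":9,"rx":0,"ry":0,"rz":0},
    {"hand":85,"tx":0,"ty":1,"tz":0,"rx":0,"ry":0,"rz":0},
    {"hand":30,"tx":0,"ty":0,"tz":0,"rx":0,"ry":0,"rz":0},
    {"hand":30,"tx":0,"ty":0,"tz":0,"rx":0,"ry":0,"rz":0},
    {"hand":30,"tx":0,"ty":0,"tz":0,"rx":0,"ry":0,"rz":0},
    {"hand":30,"tx":0,"ty":0,"tz":0,"rx":0,"ry":0,"rz":0},
    {"hand":30,"tx":0,"ty":0,"tz":0,"rx":0,"ry":0,"rz":0},
    {"hand":30,"tx":0,"ty":-30,"tz":0,"rx":0,"ry":0,"rz":0},
    {"hand":30,"tx":0,"ty":-20,"tz":0,"rx":0,"ry":0,"rz":0},
  ],
)

```text
t: 49.0
position: [0.4121, 0.2704, 0.0656]
tcp_rot: [-1.562, -0.212, 0.218]
wrist_force: [-0.0, 0.3, 0.0]
opening: 0.0581
```

```bash
python3 - <<'E'
from meas import *
plan([.49,.15,.06],tilt(-2.5,0))
E
```

```text
t 49.0 pos [0.4121 0.2704 0.0656] open 0.0581 F [-0.   0.3  0. ]
rows 4 total turn [ 0.1 18.2 -0.2]
  [10.6, 1.4, -34.2] [0.03, 4.55, -0.06]
  [13.3, 1.4, -33.3] [0.03, 4.55, -0.06]
  [15.9, 1.4, -32.1] [0.03, 4.55, -0.06]
  [18.4, 1.4, -30.8] [0.03, 4.55, -0.06]
```

>>> send_rows(
  steps=[
    {"hand":30,"tx":10,"ty":0,"tz":-34,"rx":0,"ry":4.6,"rz":0},
    {"hand":30,"tx":13,"ty":0,"tz":-33,"rx":0,"ry":4.6,"rz":0},
    {"hand":30,"tx":16,"ty":0,"tz":-32,"rx":0,"ry":4.6,"rz":0},
    {"hand":30,"tx":18,"ty":5,"tz":-25,"rx":0,"ry":4.6,"rz":0},
    {"hand":30,"tx":0,"ty":15,"tz":0,"rx":0,"ry":0,"rz":0},
    {"hand":30,"tx":0,"ty":12,"tz":0,"rx":0,"ry":0,"rz":0},
    {"hand":30,"tx":0,"ty":0,"tz":0,"rx":0,"ry":0,"rz":0},
  ],
)

```text
t: 49.7
position: [0.4928, 0.1531, 0.0363]
tcp_rot: [-1.57, 0.043, -0.048]
wrist_force: [-0.6, 0.7, -1.0]
opening: 0.0586
```

```bash
python3 - <<'E'
from meas import *
plan([.49,.15,.0155],tilt(-2.5,0),n=1)
E
```

```text
t 49.7 pos [0.4928 0.1531 0.0363] open 0.0586 F [-0.6  0.7 -1. ]
rows 1 total turn [-0.  -0.8  0.2]
 each [-2.7 20.8 -3.2]
```

>>> send_rows(
  steps=[
    {"hand":30,"tx":0,"ty":12,"tz":0,"rx":0,"ry":0,"rz":0},
    {"hand":30,"tx":0,"ty":7,"tz":0,"rx":0,"ry":0,"rz":0},
    {"hand":30,"tx":0,"ty":3,"tz":0,"rx":0,"ry":0,"rz":0},
    {"hand":30,"tx":0,"ty":1,"tz":0,"rx":0,"ry":0,"rz":0},
  ],
)

```text
t: 50.1
position: [0.4927, 0.1555, 0.0137]
tcp_rot: [-1.571, 0.037, -0.045]
wrist_force: [-12.4, -12.6, 54.1]
opening: 0.0584
```

>>> send_rows(
  steps=[
    {"hand":30,"tx":0,"ty":-1.5,"tz":0,"rx":0,"ry":0,"rz":0},
    {"hand":85,"tx":0,"ty":0,"tz":0,"rx":0,"ry":0,"rz":0},
    {"hand":85,"tx":0,"ty":0,"tz":0,"rx":0,"ry":0,"rz":0},
    {"hand":85,"tx":0,"ty":-3,"tz":0,"rx":0,"ry":0,"rz":0},
    {"hand":85,"tx":0,"ty":0,"tz":0,"rx":-8,"ry":0,"rz":0},
    {"hand":85,"tx":0,"ty":0,"tz":0,"rx":-8,"ry":0,"rz":0},
    {"hand":85,"tx":0,"ty":0,"tz":0,"rx":-8,"ry":0,"rz":0},
    {"hand":85,"tx":0,"ty":0,"tz":0,"rx":-4,"ry":0,"rz":0},
    {"hand":85,"tx":0,"ty":0,"tz":0,"rx":0,"ry":0,"rz":0},
  ],
)

```text
t: 51.0
position: [0.4942, 0.1526, 0.0193]
tcp_rot: [-2.071, 0.056, -0.045]
wrist_force: [0.1, 1.2, 0.1]
opening: 0.0848
```

```bash
python3 - <<'E'
from meas import *
snap('wrist','w17')
plan([.4925,.155,.009],tilt(-2.5,-25),n=1)
E
```

```text
t 51.05 pos [0.4942 0.1521 0.0194] open 0.0853 F [0.1 0.5 0.4]
rows 1 total turn [ 3.6 -1.   0. ]
  [-2.0, 7.8, 7.5] [3.59, -1.05, 0.02]
```

View pics/w17.png

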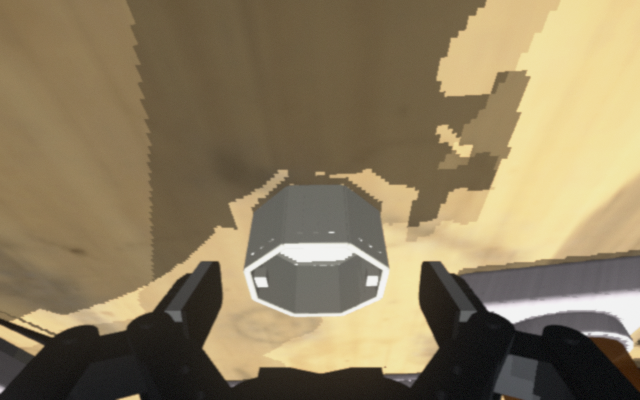

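>>> send_rows(
  steps=[
    {"hand":85,"tx":-2,"ty":7.5,"tz":7,"rx":3.6,"ry":-1,"rz":0},
    {"hand":85,"tx":0,"ty":1,"tz":0.5,"rx":0,"ry":0,"rz":0},
    {"hand":30,"tx":0,"ty":0,"tz":0,"rx":0,"ry":0,"rz":0},
    {"hand":30,"tx":0,"ty":0,"tz":0,"rx":0,"ry":0,"rz":0},
    {"hand":30,"tx":0,"ty":0,"tz":0,"rx":0,"ry":0,"rz":0},
    {"hand":30,"tx":0,"ty":0,"tz":0,"rx":0,"ry":0,"rz":0},
    {"hand":30,"tx":0,"ty":0,"tz":0,"rx":0,"ry":0,"rz":0},
    {"hand":30,"tx":0,"ty":0,"tz":0,"rx":0,"ry":0,"rz":0},
  ],
)

```text
t: 51.85
position: [0.4936, 0.1518, 0.0101]
tcp_rot: [-2.001, 0.049, -0.035]
wrist_force: [0.6, -0.3, -1.0]
opening: 0.0585
```

```bash
python3 - <<'E'
from meas import *
plan([.50,.18,.14],tilt(-2.5,65))
E
```

```text
t 51.85 pos [0.4936 0.1518 0.0101] open 0.0585 F [ 0.6 -0.3 -1. ]
rows 11 total turn [89.7 -0.3  0.3]
  [0.5, -11.8, -2.6] [8.15, -0.03, 0.03]
  [0.5, -12.1, -0.9] [8.15, -0.03, 0.03]
  [0.5, -12.1, 0.8] [8.15, -0.03, 0.03]
  [0.5, -11.8, 2.5] [8.15, -0.03, 0.03]
  [0.5, -11.3, 4.2] [8.15, -0.03, 0.03]
  [0.5, -10.6, 5.8] [8.15, -0.03, 0.03]
  [0.5, -9.7, 7.2] [8.15, -0.03, 0.03]
  [0.5, -8.6, 8.5] [8.15, -0.03, 0.03]
  [0.5, -7.3, 9.6] [8.15, -0.03, 0.03]
  [0.5, -5.8, 10.6] [8.15, -0.03, 0.03]
  [0.5, -4.3, 11.3] [8.15, -0.03, 0.03]
```

>>> send_rows(
  steps=[
    {"hand":30,"tx":0,"ty":-27,"tz":-13,"rx":0,"ry":0,"rz":0},
    {"hand":30,"tx":1,"ty":-30,"tz":-5,"rx":8.3,"ry":0,"rz":0},
    {"hand":30,"tx":1,"ty":-28,"tz":0,"rx":8.3,"ry":0,"rz":0},
    {"hand":30,"tx":1,"ty":-15,"tz":0,"rx":8.3,"ry":0,"rz":0},
    {"hand":30,"tx":1,"ty":0,"tz":0,"rx":8.3,"ry":0,"rz":0},
    {"hand":30,"tx":1,"ty":0,"tz":0,"rx":8.3,"ry":0,"rz":0},
    {"hand":30,"tx":1,"ty":0,"tz":0,"rx":8.3,"ry":0,"rz":0},
    {"hand":30,"tx":0,"ty":0,"tz":0,"rx":8.3,"ry":0,"rz":0},
    {"hand":30,"tx":0,"ty":0,"tz":0,"rx":8.3,"ry":0,"rz":0},
    {"hand":30,"tx":0,"ty":5,"tz":0,"rx":8.3,"ry":0,"rz":0},
  ],
)

```text
t: 52.85
position: [0.5001, 0.1779, 0.1102]
tcp_rot: [-0.803, 0.008, -0.036]
wrist_force: [-0.4, -0.6, -3.6]
opening: 0.059
```

```bash
python3 - <<'E'
from meas import *
plan([.50,.185,.06],tilt(-2.5,65))
E
```

```text
t 52.85 pos [0.5001 0.1779 0.1102] open 0.059 F [-0.4 -0.6 -3.6]
rows 3 total turn [21.   0.6 -0.2]
  [-0.2, 13.7, -9.9] [6.99, 0.2, -0.06]
  [-0.2, 12.4, -11.5] [6.99, 0.2, -0.06]
  [-0.2, 10.9, -12.9] [6.99, 0.2, -0.06]
```

>>> send_rows(
  steps=[
    {"hand":30,"tx":0,"ty":10,"tz":-6,"rx":7.5,"ry":0.2,"rz":0},
    {"hand":30,"tx":0,"ty":9,"tz":-8,"rx":7.5,"ry":0.2,"rz":0},
    {"hand":30,"tx":0,"ty":7,"tz":-10,"rx":7.5,"ry":0.2,"rz":0},
    {"hand":30,"tx":0,"ty":5,"tz":-8,"rx":0,"ry":0,"rz":0},
    {"hand":30,"tx":0,"ty":0,"tz":0,"rx":0,"ry":0,"rz":0},
  ],
)

```text
t: 53.35
position: [0.5024, 0.1806, 0.0652]
tcp_rot: [-0.431, 0.019, -0.049]
wrist_force: [-0.1, -0.2, 0.3]
opening: 0.0591
```

```bash
python3 - <<'E'
from meas import *
plan([.50,.19,.031],tilt(-2.5,65),n=1)
E
```

```text
t 53.35 pos [0.5024 0.1806 0.0652] open 0.0591 F [-0.1 -0.2  0.3]
rows 1 total turn [-0.3 -0.6  0.2]
 each [ -2.6  22.7 -27.2]
```

>>> send_rows(
  steps=[
    {"hand":30,"tx":-1,"ty":10,"tz":-12,"rx":0,"ry":-0.4,"rz":0},
    {"hand":30,"tx":-1,"ty":8,"tz":-9,"rx":0,"ry":0,"rz":0},
    {"hand":30,"tx":0,"ty":3,"tz":-5,"rx":0,"ry":0,"rz":0},
    {"hand":30,"tx":0,"ty":1,"tz":-2,"rx":0,"ry":0,"rz":0},
    {"hand":30,"tx":0,"ty":1,"tz":-2,"rx":0,"ry":0,"rz":0},
  ],
)

```text
t: 53.85
position: [0.5016, 0.1901, 0.0288]
tcp_rot: [-0.449, -0.001, -0.042]
wrist_force: [0.6, -0.1, -0.2]
opening: 0.0586
```

```bash
python3 - <<'E'
from meas import *
snap('wrist','w18')
plan([.50,.19,.027],tilt(-2.5,65),n=1)
E
```

```text
t 53.9 pos [0.5016 0.1901 0.0286] open 0.0588 F [-0.7 -0.2 -0.4]
rows 1 total turn [0.7 0.6 0.1]
 each [-1.7  0.6 -1.4]
```

View pics/w18.png

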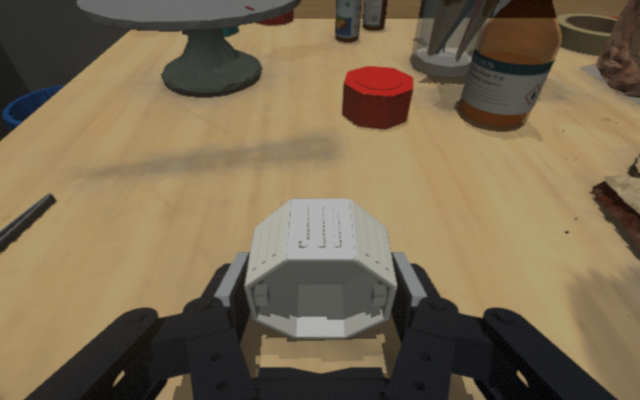

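>>> send_rows(
  steps=[
    {"hand":30,"tx":0,"ty":1.5,"tz":-4,"rx":0.7,"ry":0,"rz":0},
    {"hand":30,"tx":0,"ty":1,"tz":-2,"rx":0,"ry":0,"rz":0},
  ],
)

```text
t: 54.1
position: [0.5021, 0.1904, 0.0259]
tcp_rot: [-0.432, -0.003, -0.041]
wrist_force: [-7.9, -22.6, 42.9]
opening: 0.0585
```

>>> send_rows(
  steps=[
    {"hand":30,"tx":0,"ty":-0.5,"tz":1.2,"rx":0,"ry":0,"rz":0},
    {"hand":82,"tx":0,"ty":0,"tz":0,"rx":0,"ry":0,"rz":0},
    {"hand":82,"tx":0,"ty":0,"tz":0,"rx":0,"ry":0,"rz":0},
    {"hand":82,"tx":0,"ty":0,"tz":0,"rx":0,"ry":0,"rz":0},
    {"hand":85,"tx":0,"ty":-20,"tz":0,"rx":0,"ry":0,"rz":0},
    {"hand":85,"tx":0,"ty":-40,"tz":0,"rx":0,"ry":0,"rz":0},
    {"hand":85,"tx":0,"ty":-40,"tz":20,"rx":0,"ry":0,"rz":0},
    {"hand":85,"tx":0,"ty":-20,"tz":40,"rx":-8,"ry":0,"rz":0},
    {"hand":85,"tx":0,"ty":-10,"tz":40,"rx":-8,"ry":0,"rz":0},
    {"hand":85,"tx":0,"ty":-10,"tz":40,"rx":-8,"ry":0,"rz":0},
  ],
)

```text
t: 55.1
position: [0.4997, 0.1164, 0.165]
tcp_rot: [-0.695, 0.014, -0.039]
wrist_force: [0.4, -0.4, 0.1]
opening: 0.085
```

```bash
python3 - <<'E'
from meas import *
snap('wrist','w19')
plan([.502,.186,.15],tilt(-2.5,-15))
im,P=cloud('w19','wrist'); m=(P[...,2]>.02)&(P[...,2]<.08)&(abs(P[...,0]-.5)<.07)&(abs(P[...,1]-.19)<.06); Q=P[m]; print(m.sum(),np.round(np.percentile(Q,[2,50,98],axis=0),3))
E
```

```text
t 55.15 pos [0.5008 0.1201 0.171 ] open 0.0849 F [0.6 7.  9.2]
rows 8 total turn [-64.6   0.7   0.4]
  [-0.2, 8.0, 3.3] [-8.07, 0.08, 0.05]
  [-0.2, 7.4, 4.4] [-8.07, 0.08, 0.05]
  [-0.2, 6.7, 5.4] [-8.07, 0.08, 0.05]
  [-0.2, 5.9, 6.3] [-8.07, 0.08, 0.05]
  [-0.2, 5.0, 7.1] [-8.07, 0.08, 0.05]
  [-0.2, 3.9, 7.7] [-8.07, 0.08, 0.05]
  [-0.2, 2.8, 8.2] [-8.07, 0.08, 0.05]
  [-0.2, 1.6, 8.5] [-8.07, 0.08, 0.05]
2570 [[0.473 0.166 0.03 ]
 [0.502 0.18  0.058]
 [0.53  0.198 0.062]]
```

>>> send_rows(
  steps=[
    {"hand":85,"tx":0,"ty":5,"tz":5,"rx":-8.3,"ry":0,"rz":0},
    {"hand":85,"tx":0,"ty":5,"tz":6,"rx":-8.3,"ry":0,"rz":0},
    {"hand":85,"tx":0,"ty":5,"tz":7,"rx":-8.3,"ry":0,"rz":0},
    {"hand":85,"tx":0,"ty":5,"tz":7,"rx":-8.3,"ry":0,"rz":0},
    {"hand":85,"tx":0,"ty":3,"tz":7,"rx":-8.3,"ry":0.3,"rz":0},
    {"hand":85,"tx":0,"ty":3,"tz":7,"rx":-8.3,"ry":0.3,"rz":0},
    {"hand":85,"tx":0,"ty":3,"tz":7,"rx":-8.3,"ry":0,"rz":0},
    {"hand":85,"tx":0,"ty":3,"tz":8,"rx":-8.3,"ry":0,"rz":0},
    {"hand":85,"tx":0,"ty":0,"tz":0,"rx":-5,"ry":0,"rz":0},
    {"hand":85,"tx":0,"ty":0,"tz":0,"rx":0,"ry":0,"rz":0},
  ],
)

```text
t: 56.15
position: [0.5006, 0.1745, 0.1612]
tcp_rot: [-1.784, 0.036, -0.021]
wrist_force: [0.7, -0.2, 0.3]
opening: 0.0849
```

```bash
python3 - <<'E'
from meas import *
plan([.502,.182,.026],tilt(-2.5,-15),n=4)
E
```

```text
t 56.15 pos [0.5006 0.1745 0.1612] open 0.0849 F [ 0.7 -0.2  0.3]
rows 4 total turn [-2.7  0.5 -0.2]
  [0.5, 32.6, 9.0] [-0.69, 0.12, -0.06]
  [0.4, 32.5, 9.4] [-0.69, 0.12, -0.06]
  [0.4, 32.4, 9.8] [-0.69, 0.12, -0.06]
  [0.3, 32.3, 10.2] [-0.69, 0.12, -0.06]
```

>>> send_rows(
  steps=[
    {"hand":85,"tx":1,"ty":34,"tz":13,"rx":-1.5,"ry":0.3,"rz":0},
    {"hand":85,"tx":0.5,"ty":36,"tz":11,"rx":-1.5,"ry":0,"rz":0},
    {"hand":85,"tx":0,"ty":36,"tz":10,"rx":0,"ry":0,"rz":0},
    {"hand":85,"tx":0,"ty":16,"tz":4,"rx":0,"ry":0,"rz":0},
    {"hand":85,"tx":0,"ty":0,"tz":0,"rx":0,"ry":0,"rz":0},
  ],
)

```text
t: 56.65
position: [0.5018, 0.1811, 0.0291]
tcp_rot: [-1.83, 0.044, -0.022]
wrist_force: [0.6, -0.1, 0.6]
opening: 0.085
```

```bash
python3 - <<'E'
from meas import *
plan([.502,.182,.026],tilt(-2.5,-15),n=1)
E
```

```text
t 56.65 pos [0.5018 0.1811 0.0291] open 0.085 F [ 0.6 -0.1  0.6]
rows 1 total turn [-0.1  0.2 -0.4]
 each [0.2 2.8 1.7]
```

>>> send_rows(
  steps=[
    {"hand":85,"tx":0,"ty":4,"tz":1.5,"rx":0,"ry":0,"rz":0},
    {"hand":85,"tx":0,"ty":0,"tz":0,"rx":0,"ry":0,"rz":0},
    {"hand":30,"tx":0,"ty":0,"tz":0,"rx":0,"ry":0,"rz":0},
    {"hand":30,"tx":0,"ty":0,"tz":0,"rx":0,"ry":0,"rz":0},
    {"hand":30,"tx":0,"ty":0,"tz":0,"rx":0,"ry":0,"rz":0},
    {"hand":30,"tx":0,"ty":0,"tz":0,"rx":0,"ry":0,"rz":0},
    {"hand":30,"tx":0,"ty":0,"tz":0,"rx":0,"ry":0,"rz":0},
    {"hand":30,"tx":0,"ty":0,"tz":0,"rx":0,"ry":0,"rz":0},
  ],
)

```text
t: 57.45
position: [0.5052, 0.1813, 0.031]
tcp_rot: [-1.825, 0.041, -0.031]
wrist_force: [0.3, -0.8, -0.2]
opening: 0.0582
```

>>> send_rows(
  steps=[
    {"hand":30,"tx":0,"ty":-25,"tz":-7,"rx":0,"ry":0,"rz":0},
    {"hand":30,"tx":0,"ty":-25,"tz":-4,"rx":8,"ry":0,"rz":0},
    {"hand":30,"tx":0,"ty":-25,"tz":0,"rx":8,"ry":0,"rz":0},
    {"hand":30,"tx":0,"ty":-15,"tz":0,"rx":8,"ry":0,"rz":0},
    {"hand":30,"tx":0,"ty":0,"tz":0,"rx":8,"ry":0,"rz":0},
    {"hand":30,"tx":0,"ty":0,"tz":0,"rx":8,"ry":0,"rz":0},
    {"hand":30,"tx":0,"ty":0,"tz":0,"rx":8,"ry":0,"rz":0},
    {"hand":30,"tx":0,"ty":0,"tz":0,"rx":8,"ry":0,"rz":0},
    {"hand":30,"tx":0,"ty":0,"tz":0,"rx":8,"ry":0,"rz":0},
    {"hand":30,"tx":0,"ty":0,"tz":0,"rx":8,"ry":0,"rz":0},
  ],
)

```text
t: 58.45
position: [0.5074, 0.1904, 0.1249]
tcp_rot: [-0.62, 0.0, -0.039]
wrist_force: [-0.5, 0.1, -0.7]
opening: 0.058
```

```bash
python3 - <<'E'
from meas import *
plan([.503,.184,.023],tilt(-2.5,63),n=4)
E
```

```text
t 58.45 pos [0.5074 0.1904 0.1249] open 0.058 F [-0.5  0.1 -0.7]
rows 4 total turn [ 8.5  0.8 -0. ]
  [-1.3, 13.5, -21.7] [2.13, 0.19, -0.01]
  [-1.3, 12.6, -22.2] [2.13, 0.19, -0.01]
  [-1.2, 11.8, -22.6] [2.13, 0.19, -0.01]
  [-1.1, 11.0, -23.1] [2.13, 0.19, -0.01]
```

>>> send_rows(
  steps=[
    {"hand":30,"tx":-1,"ty":12,"tz":-20,"rx":4,"ry":0.3,"rz":0},
    {"hand":30,"tx":-1,"ty":12,"tz":-22,"rx":4,"ry":0.3,"rz":0},
    {"hand":30,"tx":-1,"ty":11,"tz":-22,"rx":0,"ry":0.3,"rz":0},
    {"hand":30,"tx":-1,"ty":7,"tz":-14,"rx":0,"ry":0,"rz":0},
    {"hand":30,"tx":0,"ty":3,"tz":-5,"rx":0,"ry":0,"rz":0},
    {"hand":30,"tx":0,"ty":1,"tz":-2,"rx":0,"ry":0,"rz":0},
  ],
)

```text
t: 59.05
position: [0.506, 0.1831, 0.0212]
tcp_rot: [-0.464, 0.022, -0.056]
wrist_force: [0.3, -0.0, 0.5]
opening: 0.0581
```

>>> send_rows(
  steps=[
    {"hand":30,"tx":0,"ty":0.5,"tz":-1,"rx":0,"ry":0,"rz":0},
    {"hand":82,"tx":0,"ty":0,"tz":0,"rx":0,"ry":0,"rz":0},
    {"hand":82,"tx":0,"ty":0,"tz":0,"rx":0,"ry":0,"rz":0},
    {"hand":82,"tx":0,"ty":0,"tz":0,"rx":0,"ry":0,"rz":0},
    {"hand":85,"tx":0,"ty":-25,"tz":5,"rx":0,"ry":0,"rz":0},
    {"hand":85,"tx":0,"ty":-40,"tz":10,"rx":0,"ry":0,"rz":0},
    {"hand":85,"tx":0,"ty":-30,"tz":35,"rx":-8,"ry":0,"rz":0},
    {"hand":85,"tx":0,"ty":-10,"tz":40,"rx":-8,"ry":0,"rz":0},
    {"hand":85,"tx":0,"ty":-10,"tz":40,"rx":-8,"ry":0,"rz":0},
    {"hand":85,"tx":0,"ty":0,"tz":10,"rx":-8,"ry":0,"rz":0},
  ],
)

```text
t: 60.05
position: [0.5084, 0.1446, 0.1537]
tcp_rot: [-0.876, 0.039, -0.051]
wrist_force: [0.1, 0.1, -1.3]
opening: 0.0854
```

```bash
python3 - <<'E'
from meas import *
snap('wrist','w20')
lids('w20','wrist',0.022,0.06,(.35,.57),(0,.34),60,80,60)
plan([.5065,.176,.15],tilt(-2.5,0))
E
```

```text
pix [317.5 258.9] 4340 z80 0.0337 circle [506.  176.8] r 32.2 mom [505.8 176.7] yaw 41.5 flats 60.4
t 60.1 pos [0.5091 0.1491 0.1584] open 0.0848 F [-0.1  8.8  7.8]
rows 5 total turn [-39.   -0.6  -0. ]
  [-0.8, 4.7, 3.1] [-7.81, -0.12, -0.0]
  [-0.8, 4.2, 3.7] [-7.81, -0.12, -0.0]
  [-0.8, 3.7, 4.2] [-7.81, -0.12, -0.0]
  [-0.8, 3.1, 4.7] [-7.81, -0.12, -0.0]
  [-0.8, 2.4, 5.1] [-7.81, -0.12, -0.0]
```

View pics/w20.png

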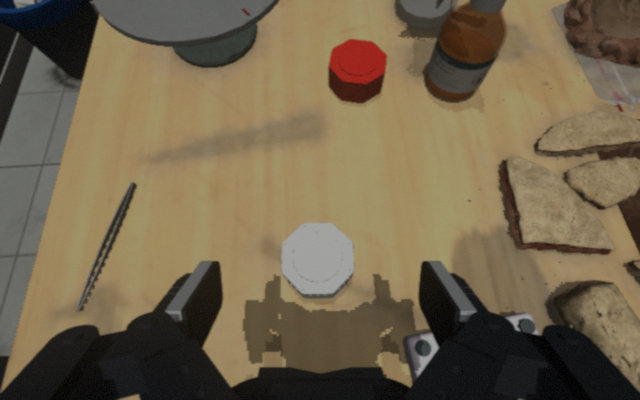

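Last lid is flipped, at (0.5058, 0.1767).

>>> send_rows(
  steps=[
    {"hand":85,"tx":0,"ty":4,"tz":4,"rx":-8,"ry":0,"rz":0},
    {"hand":85,"tx":0,"ty":4,"tz":4,"rx":-8,"ry":0,"rz":0},
    {"hand":85,"tx":0,"ty":4,"tz":5,"rx":-8,"ry":0,"rz":0},
    {"hand":85,"tx":0,"ty":3,"tz":5,"rx":-8,"ry":0,"rz":0},
    {"hand":85,"tx":-1,"ty":3,"tz":5,"rx":-8,"ry":0,"rz":0},
    {"hand":85,"tx":-1,"ty":10,"tz":0,"rx":-4.5,"ry":0,"rz":0},
    {"hand":85,"tx":0,"ty":20,"tz":0,"rx":0,"ry":0,"rz":0},
    {"hand":85,"tx":0,"ty":0,"tz":0,"rx":0,"ry":0,"rz":0},
  ],
)

```text
t: 60.9
position: [0.506, 0.177, 0.1221]
tcp_rot: [-1.566, 0.04, -0.029]
wrist_force: [-0.5, -0.7, 0.6]
opening: 0.0847
```

>>> send_rows(
  steps=[
    {"hand":85,"tx":0,"ty":25,"tz":0,"rx":-0.7,"ry":0.6,"rz":-0.4},
    {"hand":85,"tx":0,"ty":36,"tz":0,"rx":0,"ry":0,"rz":0},
    {"hand":85,"tx":0,"ty":30,"tz":0,"rx":0,"ry":0,"rz":0},
    {"hand":85,"tx":0,"ty":8,"tz":0,"rx":0,"ry":0,"rz":0},
    {"hand":85,"tx":0,"ty":0,"tz":0,"rx":0,"ry":0,"rz":0},
  ],
)

```text
t: 61.4
position: [0.5064, 0.1763, 0.0229]
tcp_rot: [-1.575, 0.044, -0.042]
wrist_force: [-0.7, 0.8, 0.4]
opening: 0.0852
```

```bash
python3 - <<'E'
from meas import *
plan([.5058,.1767,.011],tilt(-3,0),n=1)
E
```

```text
t 61.4 pos [0.5064 0.1763 0.0229] open 0.0852 F [-0.7  0.8  0.4]
rows 1 total turn [ 0.3 -0.1 -0. ]
 each [-0.6 11.9  0.4]
```

>>> send_rows(
  steps=[
    {"hand":85,"tx":-0.5,"ty":10,"tz":0.4,"rx":0,"ry":0,"rz":0},
    {"hand":85,"tx":0,"ty":2,"tz":0,"rx":0,"ry":0,"rz":0},
    {"hand":30,"tx":0,"ty":0,"tz":0,"rx":0,"ry":0,"rz":0},
    {"hand":30,"tx":0,"ty":0,"tz":0,"rx":0,"ry":0,"rz":0},
    {"hand":30,"tx":0,"ty":0,"tz":0,"rx":0,"ry":0,"rz":0},
    {"hand":30,"tx":0,"ty":0,"tz":0,"rx":0,"ry":0,"rz":0},
    {"hand":30,"tx":0,"ty":0,"tz":0,"rx":0,"ry":0,"rz":0},
    {"hand":30,"tx":0,"ty":-30,"tz":0,"rx":0,"ry":0,"rz":0},
    {"hand":30,"tx":0,"ty":-40,"tz":0,"rx":0,"ry":0,"rz":0},
    {"hand":30,"tx":-5,"ty":-30,"tz":-30,"rx":0,"ry":0,"rz":0},
  ],
)

```text
t: 62.4
position: [0.4997, 0.1502, 0.1152]
tcp_rot: [-1.572, 0.041, -0.04]
wrist_force: [1.7, -1.5, 0.6]
opening: 0.0587
```

>>> send_rows(
  steps=[
    {"hand":30,"tx":-5,"ty":0,"tz":-45,"rx":0,"ry":-0.7,"rz":0},
    {"hand":30,"tx":-6,"ty":0,"tz":-45,"rx":0,"ry":-0.7,"rz":0},
    {"hand":30,"tx":-7,"ty":0,"tz":-45,"rx":0,"ry":-0.7,"rz":0},
    {"hand":30,"tx":-8,"ty":0,"tz":-45,"rx":0,"ry":-0.7,"rz":0},
    {"hand":30,"tx":-8,"ty":0,"tz":-45,"rx":0,"ry":-0.7,"rz":0},
    {"hand":30,"tx":-8,"ty":0,"tz":-45,"rx":0,"ry":-0.7,"rz":0},
    {"hand":30,"tx":-8,"ty":0,"tz":-45,"rx":0,"ry":-0.7,"rz":0},
    {"hand":30,"tx":-8,"ty":0,"tz":-40,"rx":0,"ry":0,"rz":0},
    {"hand":30,"tx":0,"ty":0,"tz":0,"rx":0,"ry":0,"rz":0},
  ],
)

```text
t: 63.3
position: [0.4375, -0.2197, 0.1216]
tcp_rot: [-1.574, -0.037, 0.022]
wrist_force: [0.7, 0.9, -1.1]
opening: 0.0582
```

```bash
python3 - <<'E'
from meas import *
plan([.4365,-.2289,.07],tilt(2,0),n=1)
E
```

```text
t 63.3 pos [ 0.4375 -0.2197  0.1216] open 0.0582 F [ 0.7  0.9 -1.1]
rows 1 total turn [0.2 0.1 0.6]
 each [-1.8 51.7 -9. ]
```

>>> send_rows(
  steps=[
    {"hand":30,"tx":-1.5,"ty":10,"tz":-9,"rx":0,"ry":0,"rz":0.6},
    {"hand":30,"tx":0,"ty":30,"tz":0,"rx":0,"ry":0,"rz":0},
    {"hand":30,"tx":0,"ty":25,"tz":0,"rx":0,"ry":0,"rz":0},
    {"hand":30,"tx":0,"ty":10,"tz":0,"rx":0,"ry":0,"rz":0},
    {"hand":30,"tx":0,"ty":0,"tz":0,"rx":0,"ry":0,"rz":0},
  ],
)

```text
t: 63.8
position: [0.4369, -0.2303, 0.0431]
tcp_rot: [-1.575, -0.028, 0.031]
wrist_force: [1.0, 1.1, -0.4]
opening: 0.0584
```

```bash
python3 - <<'E'
from meas import *
plan([.4365,-.2289,.0215],tilt(2,0),n=1)
E
```

```text
t 63.8 pos [ 0.4369 -0.2303  0.0431] open 0.0584 F [ 1.   1.1 -0.4]
rows 1 total turn [ 0.3  0.1 -0.1]
 each [-0.3 21.6  1.5]
```

>>> send_rows(
  steps=[
    {"hand":30,"tx":0,"ty":10,"tz":1.5,"rx":0.3,"ry":0,"rz":0},
    {"hand":30,"tx":0,"ty":6,"tz":0,"rx":0,"ry":0,"rz":0},
    {"hand":30,"tx":0,"ty":3,"tz":0,"rx":0,"ry":0,"rz":0},
    {"hand":30,"tx":0,"ty":2,"tz":0,"rx":0,"ry":0,"rz":0},
  ],
)

```text
t: 64.2
position: [0.4384, -0.2283, 0.0224]
tcp_rot: [-1.571, -0.031, 0.031]
wrist_force: [-0.2, 1.3, -0.8]
opening: 0.0584
```

>>> send_rows(
  steps=[
    {"hand":30,"tx":-1,"ty":2,"tz":0,"rx":0,"ry":0,"rz":0},
    {"hand":78,"tx":0,"ty":0,"tz":0,"rx":0,"ry":0,"rz":0},
    {"hand":78,"tx":0,"ty":0,"tz":0,"rx":0,"ry":0,"rz":0},
    {"hand":78,"tx":0,"ty":0,"tz":0,"rx":0,"ry":0,"rz":0},
    {"hand":85,"tx":0,"ty":-25,"tz":0,"rx":0,"ry":0,"rz":0},
    {"hand":85,"tx":0,"ty":-45,"tz":0,"rx":0,"ry":0,"rz":0},
    {"hand":85,"tx":0,"ty":-45,"tz":0,"rx":0,"ry":0,"rz":0},
    {"hand":85,"tx":0,"ty":-45,"tz":0,"rx":0,"ry":0,"rz":0},
    {"hand":85,"tx":10,"ty":-45,"tz":0,"rx":0,"ry":0,"rz":0},
    {"hand":85,"tx":10,"ty":-45,"tz":0,"rx":0,"ry":0,"rz":0},
  ],
)

```text
t: 65.2
position: [0.4539, -0.226, 0.2755]
tcp_rot: [-1.566, -0.026, 0.037]
wrist_force: [1.3, 0.1, -0.0]
opening: 0.0847
```

>>> send_rows(
  steps=[
    {"hand":85,"tx":10,"ty":-40,"tz":10,"rx":0,"ry":0,"rz":0},
    {"hand":85,"tx":10,"ty":-40,"tz":10,"rx":0,"ry":0,"rz":0},
    {"hand":85,"tx":0,"ty":0,"tz":0,"rx":0,"ry":0,"rz":0},
    {"hand":85,"tx":0,"ty":0,"tz":0,"rx":0,"ry":0,"rz":0},
  ],
)

```text
t: 65.6
position: [0.4764, -0.2046, 0.3665]
tcp_rot: [-1.572, -0.033, 0.03]
wrist_force: [0.5, -0.2, -0.3]
opening: 0.0849
```

```bash
python3 - <<'E'
from meas import *
snap('wrist','w21'); snap('scene','s21')
lids('w21','wrist',0.034,0.06,(.35,.65),(-.42,-.05),60,80,60)
im,P=cloud('w21','wrist')
c=np.array([.4865,-.2268]); a=np.radians(2.35); M=np.array([[np.cos(a),-np.sin(a)],[np.sin(a),np.cos(a)]])
m=((P[...,2]>0.009)&(P[...,2]<.025)&(P[...,0]>.33)&(P[...,0]<.66)&(P[...,1]>-.5)&(P[...,1]<-.05)&(im.max(2).astype(int)-im.min(2)<60)).astype(np.uint8)
n,l,st,ce=cv2.connectedComponentsWithStats(m); i=1+np.argmax(st[1:,4])
cs,_=cv2.findContours((l==i).astype(np.uint8),cv2.RETR_EXTERNAL,cv2.CHAIN_APPROX_NONE)
W=np.array([ray('w21','wrist',p,.014)[:2] for p in max(cs,key=len)[:,0].astype(float)],np.float32)*1000
print(cv2.minAreaRect(W))
E
```

```text
pix [289.7  91.5] 1807 z80 0.0398 circle [ 433.5 -127.4] r 31.9 mom [ 433.5 -127.3] yaw 2.0 flats 59.5
pix [360.5  91.4] 1814 z80 0.0399 circle [ 526.4 -123.3] r 31.8 mom [ 526.4 -123.4] yaw 2.5 flats 59.5
pix [291.5 166. ] 1509 z80 0.0398 circle [ 437.4 -226.6] r 31.9 mom [ 437.5 -226.6] yaw 2.0 flats 60.0
pix [362.  168.2] 1502 z80 0.0398 circle [ 536.4 -225.7] r 32.2 mom [ 536.3 -225.5] yaw 2.5 flats 60.0
pix [361.5 234.2] 1273 z80 0.0398 circle [ 542.1 -326.1] r 32.3 mom [ 543.3 -325.5] yaw 2.0 flats 60.9
((486.6731872558594, -226.5223388671875), (211.6522216796875, 310.1309814453125), 2.3721413612365723)
```

View pics/w21.png

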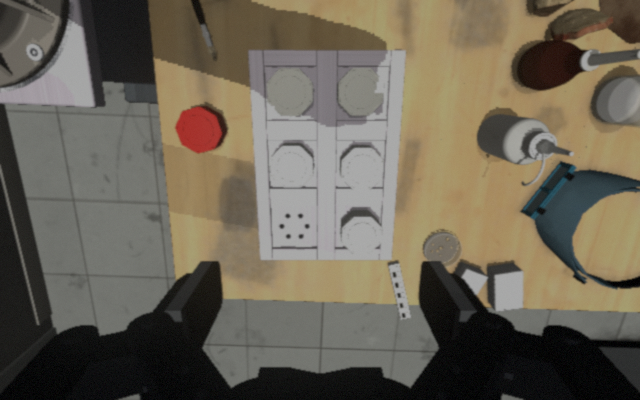

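View pics/s21.png

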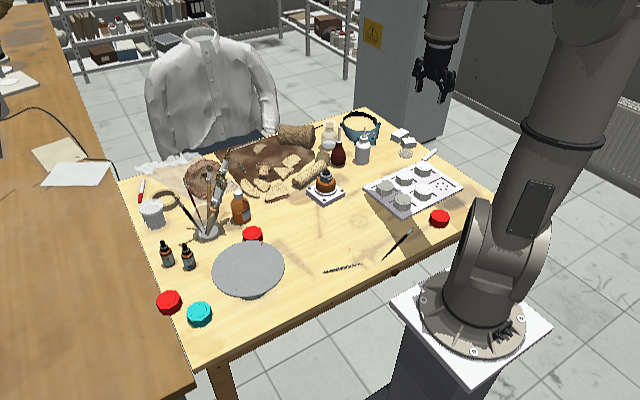

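```bash
python3 - <<'E'
from meas import *
im,P=cloud('w21','wrist')
for c in [(433.5,-127.4),(526.4,-123.3),(437.4,-226.6),(536.4,-225.7),(542,-326)]:
    m=(np.hypot(P[...,0]-c[0]/1e3,P[...,1]-c[1]/1e3)<.024)&(P[...,2]>.03); Q=P[m]
    A=np.c_[Q[:,:2],np.ones(len(Q))]; k=np.linalg.lstsq(A,Q[:,2],rcond=None)[0]; print(c,len(Q),'z',round(Q[:,2].mean(),4),'tilt',np.round(np.hypot(*k[:2]),3))
print(manip.get_state()['t'])
E
```

```text
(433.5, -127.4) 1093 z 0.0392 tilt 0.002
(526.4, -123.3) 1090 z 0.0393 tilt 0.005
(437.4, -226.6) 2389 z 0.2703 tilt 11.515
(536.4, -225.7) 2334 z 0.2794 tilt 12.253
(542, -326) 747 z 0.0393 tilt 0.005
65.7
```

```bash
python3 - <<'E'
from meas import *
im,P=cloud('w21','wrist')
for c in [(437.4,-226.6),(536.4,-225.7)]:
    m=(np.hypot(P[...,0]-c[0]/1e3,P[...,1]-c[1]/1e3)<.024)&(P[...,2]>.03)&(P[...,2]<.06); Q=P[m]
    A=np.c_[Q[:,:2],np.ones(len(Q))]; k=np.linalg.lstsq(A,Q[:,2],rcond=None)[0]; print(c,len(Q),'z',round(Q[:,2].mean(),4),'tilt',np.round(np.hypot(*k[:2]),3))
manip.hand_in()
E
```

```text
(437.4, -226.6) 897 z 0.0392 tilt 0.002
(536.4, -225.7) 895 z 0.0393 tilt 0.003
the job is handed in; nothing more can be done
```

I unlocked the jar cap (pushed it down, turned it about 67° anticlockwise, lifted it off) and put it and all four lids in tray pockets 1 to 5, one to a pocket. The three rim-up lids were turned over by standing them on edge and regrasping. I handed in with the robot clock at about 66 s.

- **Flat on the floor:** in the last wrist picture all five tops read 39 mm above the table, against 38 mm expected. Tilt was at most 0.005 rad.
- **Centring:** four lids are within about 3 mm of their pocket centres. The one in pocket 1 is about 6 mm off, probably nudged by a finger when I placed its neighbour. That is still inside the 10 mm limit.
- **Bottles and arm:** both bottles were still standing in the final scene view, and the arm was well clear of everything.
- **Force:** the highest wrist force I saw was 68 N, while seating the jar cap in its pocket. I only had readings at the end of each move, so brief peaks between them are unknown.
- **Camera offset:** early on, the scene camera read positions about 4 to 5 mm off from the wrist and top cameras. I went by the wrist camera, which agreed with the top camera to within a few millimetres, closest on the jar cap.

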